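# Charge the deburring tub and rinse it

## Task

With the scoop, transfer all the white media balls from the tray into the tub (do not take them out of the tray with the fingers; a ball that has gone astray elsewhere may be picked up), and stand the tub on the marked plate under the rinse gun. Then, with the tub standing there and every ball in it, squeeze the gun's trigger fully home, hold it for a second and let it go. Finish with the scoop standing upright on its mat, and leave the other things on the bench where they are.

Things in the scene. Friction and masses are not known exactly. Their poses are not given: they have to be found in the camera images.
- tray: Fixed grey tray, 114 mm wide inside (y). Origin: on the table below the middle of its flat floor, which runs from x = -105 to +105 mm, surface at z = 8 mm. Beyond x = -105 (the robot's side) the floor rises as a 45 degree ramp to z = 50 mm at x = -147, so that a scoop pushed to its foot takes up the balls lying there. Side and end walls to z = 70 mm. The far end (x = +105) is open: a scoop can come in there.
- ball1: One piece of media: a white ball of 30 mm diameter, 25 g. Origin at its centre. 9 to 12 of the balls are present; absent ones read None. The scoop holds about 8 without a heap. It rolls only on slopes steeper than about 8 degrees and otherwise soon stops.
- ball2: One piece of media: a white ball of 30 mm diameter, 25 g. Origin at its centre. 9 to 12 of the balls are present; absent ones read None. The scoop holds about 8 without a heap. It rolls only on slopes steeper than about 8 degrees and otherwise soon stops.
- ball3: One piece of media: a white ball of 30 mm diameter, 25 g. Origin at its centre. 9 to 12 of the balls are present; absent ones read None. The scoop holds about 8 without a heap. It rolls only on slopes steeper than about 8 degrees and otherwise soon stops.
- ball4: One piece of media: a white ball of 30 mm diameter, 25 g. Origin at its centre. 9 to 12 of the balls are present; absent ones read None. The scoop holds about 8 without a heap. It rolls only on slopes steeper than about 8 degrees and otherwise soon stops.
- ball5: One piece of media: a white ball of 30 mm diameter, 25 g. Origin at its centre. 9 to 12 of the balls are present; absent ones read None. The scoop holds about 8 without a heap. It rolls only on slopes steeper than about 8 degrees and otherwise soon stops.
- ball6: One piece of media: a white ball of 30 mm diameter, 25 g. Origin at its centre. 9 to 12 of the balls are present; absent ones read None. The scoop holds about 8 without a heap. It rolls only on slopes steeper than about 8 degrees and otherwise soon stops.
- ball7: One piece of media: a white ball of 30 mm diameter, 25 g. Origin at its centre. 9 to 12 of the balls are present; absent ones read None. The scoop holds about 8 without a heap. It rolls only on slopes steeper than about 8 degrees and otherwise soon stops.
- ball8: One piece of media: a white ball of 30 mm diameter, 25 g. Origin at its centre. 9 to 12 of the balls are present; absent ones read None. The scoop holds about 8 without a heap. It rolls only on slopes steeper than about 8 degrees and otherwise soon stops.
- ball9: One piece of media: a white ball of 30 mm diameter, 25 g. Origin at its centre. 9 to 12 of the balls are present; absent ones read None. The scoop holds about 8 without a heap. It rolls only on slopes steeper than about 8 degrees and otherwise soon stops.
- ball10: One piece of media: a white ball of 30 mm diameter, 25 g. Origin at its centre. 9 to 12 of the balls are present; absent ones read None. The scoop holds about 8 without a heap. It rolls only on slopes steeper than about 8 degrees and otherwise soon stops.
- ball11: One piece of media: a white ball of 30 mm diameter, 25 g. Origin at its centre. 9 to 12 of the balls are present; absent ones read None. The scoop holds about 8 without a heap. It rolls only on slopes steeper than about 8 degrees and otherwise soon stops.
- ball12: One piece of media: a white ball of 30 mm diameter, 25 g. Origin at its centre. 9 to 12 of the balls are present; absent ones read None. The scoop holds about 8 without a heap. It rolls only on slopes steeper than about 8 degrees and otherwise soon stops.
- scoop: Loose aluminium scoop, about 160 g. Origin: centre of its pan's underside, z up. Pan 76 mm long (x), 104 mm wide (y), floor and walls 3 mm, side and back walls 52 mm high, the sides beginning 12 mm behind the lip; open at the front, its straight lip at x = -38 mm, which at the start is towards the robot. Behind the back wall stands a wooden grip (see scoop_grip).
- scoop_grip (a point): Point to hold the scoop by, on the middle of its upright wooden grip: 50 mm behind (+x) and 95 mm above the scoop's origin. The grip is a post 24 mm along x, 26 mm along y, from z = 10 to 118 mm. Closing the fingers along x keeps the scoop from pitching in the grip. Axes as the scoop's.
- mat: Fixed flat mat (black rubber edge, cork middle), 150 mm (x) by 120 mm (y), 4 mm thick, where the scoop belongs. Origin: on the table under its middle; the standing scoop's underside is 4 mm above it.
- tub: Loose open square steel tub, about 250 g, 140 by 140 mm, 70 mm high, walls and floor 5 mm. Origin: centre of its underside. A rubber lug to lift it by rises on its x = -70 mm side (the robot's side): 14 mm thick along x (-84 to -70 mm), 34 mm wide along y, z = 30 to 105 mm; grip it at about z = 88 mm.
- pad (a point): Middle of the top face of the rinse station's fixed steel plate (180 by 180 mm, 8 mm high) on which the tub is to stand, marked by a white square outline of 152 mm. Its x axis points from here to the clamped rinse gun, z up.
- gun_grip (a point): Mid-axis of the rinse gun's fixed black grip, 195 mm above the table, 160 mm along x from the pad. Axes as the pad's. The gun is clamped upside down: barrel level at 130 mm height, nozzle tip 85 mm from the pad's middle, pointing over it; the grip stands straight up, 20 mm thick along x, 26 mm wide along y, from 140 to 220 mm height.
- trigger_face (a point): On the outer (nozzle side) face of the trigger, 45 mm up from its hinge, 195 mm above the table. The trigger is an upright aluminium strip 8 mm thick, 22 mm wide, 65 mm tall in front of the grip, hinged at its foot. Here its outer face is 47 mm from the grip's back face at rest, 34 mm squeezed home: pinch grip and trigger together from above.
- trigger (a joint): Trigger angle in rad: 0 released, 0.28 squeezed fully home against its stop (towards the grip). A spring pushes it back: about 5 N at 45 mm from the hinge to begin, 13 N at the end.
- hammer: Loose hammer lying at the back of the bench. Bystander.
- wrench: Loose open-ended wrench lying at the back of the bench. Bystander.
- oil: Loose grey bottle, 120 mm high, 54 mm diameter, standing at the back. Bystander.

How it is judged (in metres and radians):
On the way, in this order (a step that is already met when the one before it is completed fails the run):
1. every ball is in the tub and the tub stands upright on the marked plate, let go (x of ball1 in the frame of tub between -0.07 and 0.07 m and y of ball1 in the frame of tub between -0.07 and 0.07 m and z of ball1 in the frame of tub between 0 and 0.075 m and x of ball2 in the frame of tub between -0.07 and 0.07 m and y of ball2 in the frame of tub between -0.07 and 0.07 m and z of ball2 in the frame of tub between 0 and 0.075 m and x of ball3 in the frame of tub between -0.07 and 0.07 m and y of ball3 in the frame of tub between -0.07 and 0.07 m and z of ball3 in the frame of tub between 0 and 0.075 m and x of ball4 in the frame of tub between -0.07 and 0.07 m and y of ball4 in the frame of tub between -0.07 and 0.07 m and z of ball4 in the frame of tub between 0 and 0.075 m and x of ball5 in the frame of tub between -0.07 and 0.07 m and y of ball5 in the frame of tub between -0.07 and 0.07 m and z of ball5 in the frame of tub between 0 and 0.075 m and x of ball6 in the frame of tub between -0.07 and 0.07 m and y of ball6 in the frame of tub between -0.07 and 0.07 m and z of ball6 in the frame of tub between 0 and 0.075 m and x of ball7 in the frame of tub between -0.07 and 0.07 m and y of ball7 in the frame of tub between -0.07 and 0.07 m and z of ball7 in the frame of tub between 0 and 0.075 m and x of ball8 in the frame of tub between -0.07 and 0.07 m and y of ball8 in the frame of tub between -0.07 and 0.07 m and z of ball8 in the frame of tub between 0 and 0.075 m and x of ball9 in the frame of tub between -0.07 and 0.07 m and y of ball9 in the frame of tub between -0.07 and 0.07 m and z of ball9 in the frame of tub between 0 and 0.075 m and x of ball10 in the frame of tub between -0.07 and 0.07 m and y of ball10 in the frame of tub between -0.07 and 0.07 m and z of ball10 in the frame of tub between 0 and 0.075 m and x of ball11 in the frame of tub between -0.07 and 0.07 m and y of ball11 in the frame of tub between -0.07 and 0.07 m and z of ball11 in the frame of tub between 0 and 0.075 m and x of ball12 in the frame of tub between -0.07 and 0.07 m and y of ball12 in the frame of tub between -0.07 and 0.07 m and z of ball12 in the frame of tub between 0 and 0.075 m and horizontal distance between tub and pad below 0.03 m and z of tub in the frame of pad below 0.006 m and angle between tub's own z axis and vertical below 0.08 rad and contact force between the fingers and tub below 0.2 N), for 0.2 s.
2. the trigger is squeezed home and held, the tub standing on the plate with the balls (value of joint trigger above 0.22 rad and x of ball1 in the frame of tub between -0.07 and 0.07 m and y of ball1 in the frame of tub between -0.07 and 0.07 m and z of ball1 in the frame of tub between 0 and 0.075 m and x of ball2 in the frame of tub between -0.07 and 0.07 m and y of ball2 in the frame of tub between -0.07 and 0.07 m and z of ball2 in the frame of tub between 0 and 0.075 m and x of ball3 in the frame of tub between -0.07 and 0.07 m and y of ball3 in the frame of tub between -0.07 and 0.07 m and z of ball3 in the frame of tub between 0 and 0.075 m and x of ball4 in the frame of tub between -0.07 and 0.07 m and y of ball4 in the frame of tub between -0.07 and 0.07 m and z of ball4 in the frame of tub between 0 and 0.075 m and x of ball5 in the frame of tub between -0.07 and 0.07 m and y of ball5 in the frame of tub between -0.07 and 0.07 m and z of ball5 in the frame of tub between 0 and 0.075 m and x of ball6 in the frame of tub between -0.07 and 0.07 m and y of ball6 in the frame of tub between -0.07 and 0.07 m and z of ball6 in the frame of tub between 0 and 0.075 m and x of ball7 in the frame of tub between -0.07 and 0.07 m and y of ball7 in the frame of tub between -0.07 and 0.07 m and z of ball7 in the frame of tub between 0 and 0.075 m and x of ball8 in the frame of tub between -0.07 and 0.07 m and y of ball8 in the frame of tub between -0.07 and 0.07 m and z of ball8 in the frame of tub between 0 and 0.075 m and x of ball9 in the frame of tub between -0.07 and 0.07 m and y of ball9 in the frame of tub between -0.07 and 0.07 m and z of ball9 in the frame of tub between 0 and 0.075 m and x of ball10 in the frame of tub between -0.07 and 0.07 m and y of ball10 in the frame of tub between -0.07 and 0.07 m and z of ball10 in the frame of tub between 0 and 0.075 m and x of ball11 in the frame of tub between -0.07 and 0.07 m and y of ball11 in the frame of tub between -0.07 and 0.07 m and z of ball11 in the frame of tub between 0 and 0.075 m and x of ball12 in the frame of tub between -0.07 and 0.07 m and y of ball12 in the frame of tub between -0.07 and 0.07 m and z of ball12 in the frame of tub between 0 and 0.075 m and horizontal distance between tub and pad below 0.03 m and z of tub in the frame of pad below 0.006 m and angle between tub's own z axis and vertical below 0.08 rad), for 0.5 s.
At the end, for the whole second after the job is handed in: Every ball present lies in the tub; the tub stands level on the marked plate, its middle within 30 mm of the plate's middle; the trigger is released (under 0.04 rad); the scoop stands upright on its mat, its pan's middle within 45 mm of the mat's middle; all at rest (x of ball1 in the frame of tub between -0.07 and 0.07 m and y of ball1 in the frame of tub between -0.07 and 0.07 m and z of ball1 in the frame of tub between 0 and 0.075 m and x of ball2 in the frame of tub between -0.07 and 0.07 m and y of ball2 in the frame of tub between -0.07 and 0.07 m and z of ball2 in the frame of tub between 0 and 0.075 m and x of ball3 in the frame of tub between -0.07 and 0.07 m and y of ball3 in the frame of tub between -0.07 and 0.07 m and z of ball3 in the frame of tub between 0 and 0.075 m and x of ball4 in the frame of tub between -0.07 and 0.07 m and y of ball4 in the frame of tub between -0.07 and 0.07 m and z of ball4 in the frame of tub between 0 and 0.075 m and x of ball5 in the frame of tub between -0.07 and 0.07 m and y of ball5 in the frame of tub between -0.07 and 0.07 m and z of ball5 in the frame of tub between 0 and 0.075 m and x of ball6 in the frame of tub between -0.07 and 0.07 m and y of ball6 in the frame of tub between -0.07 and 0.07 m and z of ball6 in the frame of tub between 0 and 0.075 m and x of ball7 in the frame of tub between -0.07 and 0.07 m and y of ball7 in the frame of tub between -0.07 and 0.07 m and z of ball7 in the frame of tub between 0 and 0.075 m and x of ball8 in the frame of tub between -0.07 and 0.07 m and y of ball8 in the frame of tub between -0.07 and 0.07 m and z of ball8 in the frame of tub between 0 and 0.075 m and x of ball9 in the frame of tub between -0.07 and 0.07 m and y of ball9 in the frame of tub between -0.07 and 0.07 m and z of ball9 in the frame of tub between 0 and 0.075 m and x of ball10 in the frame of tub between -0.07 and 0.07 m and y of ball10 in the frame of tub between -0.07 and 0.07 m and z of ball10 in the frame of tub between 0 and 0.075 m and x of ball11 in the frame of tub between -0.07 and 0.07 m and y of ball11 in the frame of tub between -0.07 and 0.07 m and z of ball11 in the frame of tub between 0 and 0.075 m and x of ball12 in the frame of tub between -0.07 and 0.07 m and y of ball12 in the frame of tub between -0.07 and 0.07 m and z of ball12 in the frame of tub between 0 and 0.075 m and horizontal distance between tub and pad below 0.03 m and z of tub in the frame of pad below 0.006 m and angle between tub's own z axis and vertical below 0.08 rad and value of joint trigger below 0.04 rad and horizontal distance between scoop and mat below 0.045 m and z of scoop in the frame of mat between 0.0015 and 0.01 m and angle between scoop's own z axis and vertical below 0.1 rad and linear speed of each of tub, scoop below 0.02 m/s); the robot touches nothing.
It fails at once if a ball in the tray is touched with the fingers ((contact force between the fingers and ball1 above 0.5 N and x of ball1 in the frame of tray between -0.15 and 0.15 m and y of ball1 in the frame of tray between -0.056 and 0.056 m and z of ball1 in the frame of tray between 0 and 0.08 m) or (contact force between the fingers and ball2 above 0.5 N and x of ball2 in the frame of tray between -0.15 and 0.15 m and y of ball2 in the frame of tray between -0.056 and 0.056 m and z of ball2 in the frame of tray between 0 and 0.08 m) or (contact force between the fingers and ball3 above 0.5 N and x of ball3 in the frame of tray between -0.15 and 0.15 m and y of ball3 in the frame of tray between -0.056 and 0.056 m and z of ball3 in the frame of tray between 0 and 0.08 m) or (contact force between the fingers and ball4 above 0.5 N and x of ball4 in the frame of tray between -0.15 and 0.15 m and y of ball4 in the frame of tray between -0.056 and 0.056 m and z of ball4 in the frame of tray between 0 and 0.08 m) or (contact force between the fingers and ball5 above 0.5 N and x of ball5 in the frame of tray between -0.15 and 0.15 m and y of ball5 in the frame of tray between -0.056 and 0.056 m and z of ball5 in the frame of tray between 0 and 0.08 m) or (contact force between the fingers and ball6 above 0.5 N and x of ball6 in the frame of tray between -0.15 and 0.15 m and y of ball6 in the frame of tray between -0.056 and 0.056 m and z of ball6 in the frame of tray between 0 and 0.08 m) or (contact force between the fingers and ball7 above 0.5 N and x of ball7 in the frame of tray between -0.15 and 0.15 m and y of ball7 in the frame of tray between -0.056 and 0.056 m and z of ball7 in the frame of tray between 0 and 0.08 m) or (contact force between the fingers and ball8 above 0.5 N and x of ball8 in the frame of tray between -0.15 and 0.15 m and y of ball8 in the frame of tray between -0.056 and 0.056 m and z of ball8 in the frame of tray between 0 and 0.08 m) or (contact force between the fingers and ball9 above 0.5 N and x of ball9 in the frame of tray between -0.15 and 0.15 m and y of ball9 in the frame of tray between -0.056 and 0.056 m and z of ball9 in the frame of tray between 0 and 0.08 m) or (contact force between the fingers and ball10 above 0.5 N and x of ball10 in the frame of tray between -0.15 and 0.15 m and y of ball10 in the frame of tray between -0.056 and 0.056 m and z of ball10 in the frame of tray between 0 and 0.08 m) or (contact force between the fingers and ball11 above 0.5 N and x of ball11 in the frame of tray between -0.15 and 0.15 m and y of ball11 in the frame of tray between -0.056 and 0.056 m and z of ball11 in the frame of tray between 0 and 0.08 m) or (contact force between the fingers and ball12 above 0.5 N and x of ball12 in the frame of tray between -0.15 and 0.15 m and y of ball12 in the frame of tray between -0.056 and 0.056 m and z of ball12 in the frame of tray between 0 and 0.08 m)).
It fails at once if a bystander (hammer, wrench, bottle) is moved by more than 30 mm (distance of any of hammer, wrench, oil from where it was at the start of the episode above 0.03 m).
Of ball5, ball6, ball7, ball8, ball9, ball10, ball11, ball12 only 5 to 8 are there at a start; the rules pass over those that are not, and their reading is None.
At some moment in a run one of tub, scoop may be knocked a few centimetres aside while the robot is not near it.
It also fails if it takes over 210 s, if anything falls off the work surface, if the arm or the gripper's body presses on something with over 40 N, if the wrist force passes 120 N, or if a joint passes its speed limit or range.

## Robot

A 6-joint arm with a two-finger parallel gripper is mounted at the origin on the work surface. World frame = base frame: x ahead of the robot, y to its left, z up, the work surface at z = 0. Lengths are in mm, angles in rad, forces in N, time in s.
With the tool pointing down it reaches from about 300 to 850 mm from the base axis. Payload 5.4 kg.
Tool frame: the origin (TCP) lies on the centre line of the jaws, within the pads' length; the fingertips stand 25 mm ahead of it and the grasp point (between the pads) lies 6 mm ahead of it; z points along the fingers, x is the direction in which the jaws open and shut, and the axes are right-handed (so a half turn about z gives the same grasp; the last joint's range is limited). The gripper opens to 85 mm and grips with 20 to 120 N. Pads are 22 mm wide; open, the fingers measure 114 mm over their backs; the gripper's body (76 mm by 85 mm) begins 54 mm behind the grasp point. The pads swing forward as they close: fully open they stand 13 mm farther back than shut.
Start: joints at [-1.467, 0.158, 1.597, -0, 1.386, -0.21], TCP at [177.464, -546.912, 256.299] pointing down, gripper open.
Joint ranges: [-2.91, 2.91], [-0.94, 2.29], [0.18, 2.7], [-1.29, 4.43], [0.17, 2.64], [-3, 3]. Speed limits (rad/s): [2.57, 2.57, 3.14, 3.14, 3.14, 3.14].

## Interface

Orientations are given as a unit quaternion [x, y, z, w].
In Python, from workcell import ctrl gives the robot as it stands. The module is installed in compiled form; this text tells all that it offers.
- The arm moves only by the tool arm_command, never from a script. Its argument "steps" is a list of rows, each an object with "delta_pos": the shift along the tool's x, y, z in mm, a list of three; "turn": the turn, a rotation vector about the tool's x, y, z in rad, a list of three; "jaw": the finger opening in mm, from 0 to 85.4. A call has exactly 5 rows; each row shifts and turns the commanded pose from where the row before left it, along the tool's axes as they then stand; what a row does not reach is not made up. A row lasts 1/12 s, in which the tool goes at most 41.7 mm and 7.16 degrees, less where a joint would pass 70% of its speed; a pose out of reach is approached as far as the arm can. A call with a gripper value outside its range is refused whole. The fingers move at their own pace and stop on an object; "grip_force" is the grip in N (left out, the last holds). Time passes only in rows, so rows that do not move let the fingers close, or fill a call up. It gives the time, the measured TCP pose, the force and the opening at its end, in the units of the state.
- ctrl.sense(): the state, without advancing time (a new reading comes with each control period).
- ctrl.camera(name): name is "scene" or "top"; returns a dict with "frame" (420x560x3 uint8, blue, green, red), "fovy" (degrees; the focal length in pixels is half the picture's height over the tangent of half this angle, whatever the lens; pixels are square), "cx", "cy" (the principal point, pixels), "R" (3x3) and "t" (3): a world point X has camera coordinates R X + t. Camera axes: x right, y down, z forward; pixel columns grow to the right and rows downward; lengths in mm; the calibration is good to about 2 mm. A picture is of the moment at which its call begins. There is no depth.
- ctrl.sign_off(): hands the job in, once; it reports no verdict.
The state is a dict: "time": time; "joint_positions": joint angles; "joint_velocities": joint speeds; "tau": joint torques, N m; "ee_pos": TCP position; "eef_rot": TCP orientation; "force": force on the tool from outside, world axes, zero at the start; "torque": the same for the moment, N m; "finger_gap": opening from 0.0 (shut) to 1.0 (fully open).
Only numpy, scipy, OpenCV 4.12 (cv2) and the standard library are available. Lean on these libraries where they do the work, as an engineer would, in place of code of your own. Each camera call takes 0.05 s, during which the arm holds its last target.

## Working session

There is one attempt and no reset: what is moved stays moved. The work goes in short steps, Python scripts to look and compute and a tool call to move; the robot and the scene stay as the last step left them, time stands still between calls to the robot, and variables do not carry over. Pictures are saved under pics/ and viewed, and the job is handed in when it is done.

Besides the shell and the picture viewer there is one more tool, called after ">>>" as a command line: name --argument value ..., lists and objects as JSON in quotes. arm_command: Moves the arm, as the interface text tells. Its arguments: {"type":"object","properties":{"steps":{"type":"array"},"grip_force":{"type":"number"}},"required":["steps"]}

```bash
mkdir -p pics; python3 - <<'E'
from workcell import ctrl
import cv2
print(ctrl.sense())
for n in("scene","top"):
    c=ctrl.camera(n); cv2.imwrite(f"pics/{n}0.png",c["frame"]); print(n,c["fovy"],c["cx"],c["cy"],c["R"],c["t"])
E
```

```text
{'time': 0.0, 'joint_positions': array([-1.46712363e+00,  1.59068668e-01,  1.59823355e+00, -1.94480249e-05,
        1.38621099e+00, -2.10094046e-01]), 'joint_velocities': array([ 0.00055329, -0.00193002,  0.00057384,  0.00070234, -0.00130123,
       -0.00191241]), 'tau': array([-3.87584087e-04, -3.95995939e+01, -3.31434453e+01, -2.07620778e-04,
        8.45264993e-03,  1.83890279e-06]), 'ee_pos': array([ 177.38894038, -546.36639438,  255.30518012]), 'eef_rot': array([ 8.08902300e-01, -5.87942298e-01, -6.49049528e-04, -7.07780648e-04]), 'force': array([0.12988775, 0.30117512, 0.73820594]), 'torque': array([ 0.00293183,  0.00082022, -0.02450409]), 'finger_gap': 0.9961982871480201}
scene 47.09253439879035 281.1940302755354 210.30623942900175 [[ 0.68241506  0.73088547  0.01077605]
 [ 0.39953799 -0.36061545 -0.84280833]
 [-0.61211035  0.57945054 -0.53810593]] [-323.28801301 -105.94173837 1574.96677986]
top 50.614384762740045 279.451306401442 213.2121112506665 [[-0.00797357 -0.99986458  0.01439591]
 [-0.99416227  0.00637735 -0.10770662]
 [ 0.10760023 -0.01517068 -0.99407849]] [ -44.63873427  555.09127859 1174.2409575 ]
```

View pics/scene0.png

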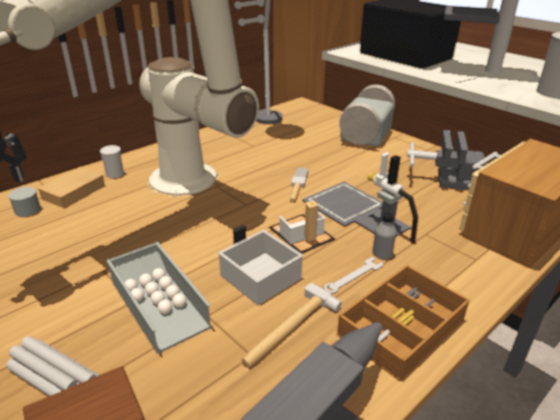

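View pics/top0.png

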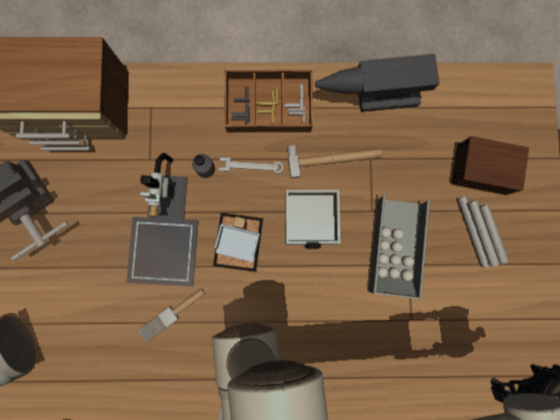

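```bash
cat > h.py <<'E'
from workcell import ctrl
import numpy as np, cv2
from scipy.spatial.transform import Rotation as Rot
def cam(n): 
    c=ctrl.camera(n); c["f"]=c["frame"].shape[0]/2/np.tan(np.radians(c["fovy"])/2); c["C"]=-c["R"].T@c["t"]; return c
def ray(c,u,v):
    d=c["R"].T@np.array([(u-c["cx"])/c["f"],(v-c["cy"])/c["f"],1.]); return d/np.linalg.norm(d)
def plane(c,u,v,z):
    d=ray(c,u,v); return c["C"]+d*(z-c["C"][2])/d[2]
def proj(c,X):
    p=c["R"]@np.asarray(X,float)+c["t"]; return c["f"]*p[:2]/p[2]+[c["cx"],c["cy"]]
def crop(c,name,u0,v0,w,h,s):
    im=c["frame"][v0:v0+h,u0:u0+w]; cv2.imwrite(f"pics/{name}.png",cv2.resize(im,None,fx=s,fy=s,interpolation=cv2.INTER_CUBIC))
def fwd(p): # pos, R
    pass
E
python3 - <<'E'
from h import *
c=cam("top"); cv2.imwrite("pics/t.png",c["frame"])
crop(c,"t_left",120,140,150,150,5.0 and 4)
crop(c,"t_right",270,180,170,130,4)
s=cam("scene")
crop(s,"s_a",200,130,230,180,3)
crop(s,"s_b",100,220,160,130,4)
E
```

```text
(no output)
```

View pics/t_left.png

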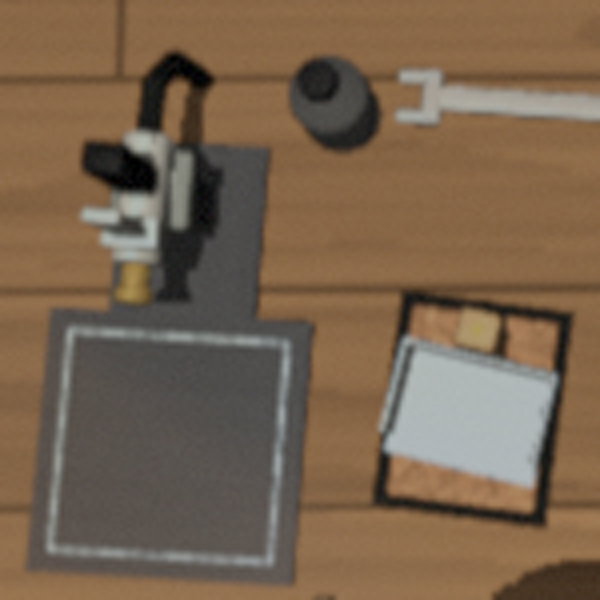

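View pics/t_right.png

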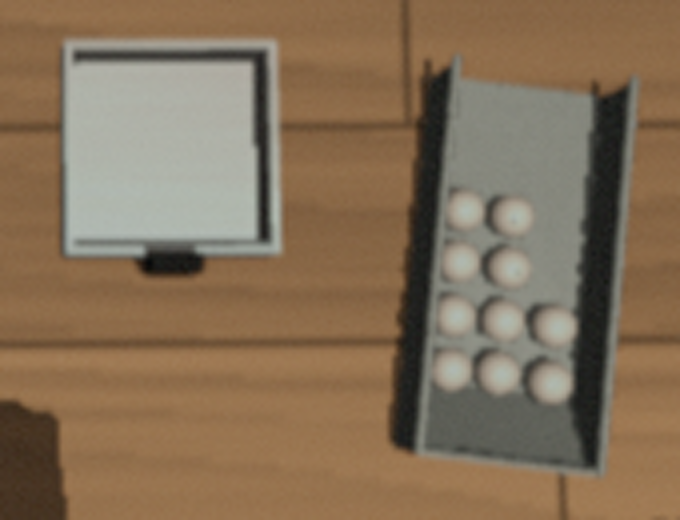

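View pics/s_a.png

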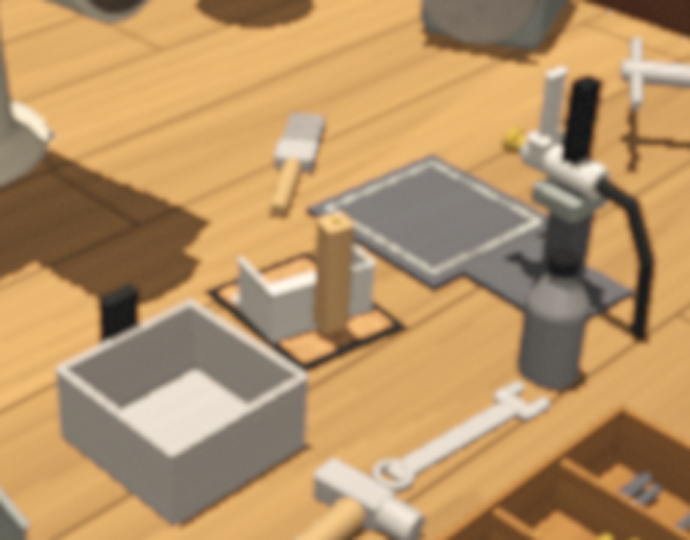

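```bash
cat >> h.py <<'E'
def tp(c,pts,off,s,z):
    return np.array([plane(c,(U+.5)/s-.5+off[0],(V+.5)/s-.5+off[1],z) for U,V in pts])[:,:2]
E
python3 - <<'E'
from h import *
np.set_printoptions(precision=1,suppress=True)
c=cam("top"); L=(120,140); R=(270,180)
def show(n,P):
    P=np.array(P); e=P[[1,2,3,0]]-P if len(P)==4 else None
    print(n,P.tolist(),"mean",P.mean(0)); 
    if e is not None: print("   len",np.linalg.norm(e,axis=1),"ang",np.degrees(np.arctan2(e[:,1],e[:,0])))
show("mat",tp(c,[(408,293),(573,315),(545,522),(377,500)],L,4,4))
show("pad",tp(c,[(68,326),(292,342),(273,565),(46,550)],L,4,8))
show("grip",tp(c,[(462,308),(500,313),(497,350),(457,345)],L,4,122))
show("tub",tp(c,[(64,40),(276,40),(281,255),(64,256)],R,4,70))
show("lug",tp(c,[(172,262)],R,4,105))
show("tray",tp(c,[(418,453),(602,472),(636,77),(459,57)],R,4,70))
show("gungrip",tp(c,[(100,160)],L,4,220))
show("pan rear",tp(c,[(412,338),(558,375)],L,4,56))
show("lip",tp(c,[(386,450),(533,487)],L,4,6))
show("balls",tp(c,[(465,210),(513,216),(461,262),(507,268),(457,315),(503,321),(553,326),(453,369),(498,372),(549,382)],R,4,23))
E
```

```text
mat [[559.5674705080322, 110.96800884264594], [543.5290592856194, -3.0513648133014826], [401.6367889984057, 16.624253119580985], [417.4890082210658, 131.24385965369862]] mean [480.6  63.9]
   len [115.1 143.2 115.7 143.5] ang [-98.  172.1  82.1  -8.1]
pad [[537.8400245629398, 343.2474222209218], [525.78482790233, 189.82194419912622], [374.33243851174063, 200.68501816987504], [385.6978343102178, 354.0356267226634]] mean [455.9 271.9]
   len [153.9 151.8 153.8 152.5] ang [-94.5 175.9  85.8  -4.1]
grip [[536.9630722967929, 63.60957418344151], [533.6689777694247, 39.89394765075238], [510.510076204966, 41.7511326675545], [513.8053025172616, 66.65774309489896]] mean [523.7  53. ]
   len [23.9 23.2 25.1 23.4] ang [-97.9 175.4  82.5  -7.5]
tub [[612.9404238035282, -64.81357449769685], [612.150712116101, -204.9142883065703], [470.31686608230075, -205.0104978056865], [470.71391418087694, -63.46631793004934]] mean [ 541.5 -134.6]
   len [140.1 141.8 141.5 142.2] ang [ -90.3 -180.    89.8   -0.5]
lug [[465.04800770815297, -130.65356593771418]] mean [ 465.  -130.7]
tray [[342.1533333952833, -290.
[... 256 characters left out ...]
.5944684217234]] mean [613.6 262.6]
pan rear [[523.9366652634694, 102.14501224456016], [498.7926770224027, 5.838464034213281]] mean [511.4  54. ]
lip [[451.4251551025867, 125.1053183970722], [425.46591832940135, 24.686658839063412]] mean [438.4  74.9]
balls [[501.83500516029426, -338.4308302671018], [497.51139899458997, -371.1170050280101], [466.4975260204629, -334.50613467937893], [462.1970525995225, -365.7241475648862], [430.71133472598734, -330.5839093598004], [426.42447576075625, -361.7007250553228], [422.7888290906426, -395.56419525314425], [394.48725611497485, -326.66484027076984], [392.22651073766997, -357.0739215035718], [385.24973180172094, -391.37870083759015]] mean [ 438.  -357.3]
```

```bash
cat >> h.py <<'E'
def toolR(yaw,pitch=0):
    # yaw deg of tool x; pitch deg >0: scoop lip (at -x) goes up
    y=np.radians(yaw); R=np.array([[np.cos(y),np.sin(y),0],[np.sin(y),-np.cos(y),0],[0,0,-1.]])
    return R@Rot.from_rotvec([0,np.radians(-PS*pitch),0]).as_matrix()
PS=-1
def plan(p1,R1,n,start=None):
    s=ctrl.sense()
    p0,R0=(s["ee_pos"],Rot.from_quat(s["eef_rot"]).as_matrix()) if start is None else start
    w=Rot.from_matrix(R0.T@R1).as_rotvec()/n
    A=sum(R0@Rot.from_rotvec(k*w).as_matrix() for k in range(n))
    d=np.linalg.solve(A,np.asarray(p1,float)-p0)
    print(n,"rows: delta",np.round(d,1).tolist(),"turn",np.round(w,4).tolist(),"|d|",round(np.linalg.norm(d),1),"deg",round(np.degrees(np.linalg.norm(w)),2))
def st():
    s=ctrl.sense(); R=Rot.from_quat(s["eef_rot"]).as_matrix()
    print("t%.2f"%s["time"],"pos",np.round(s["ee_pos"],1),"x",np.round(R[:,0],3),"z",np.round(R[:,2],3),"yaw%.1f"%np.degrees(np.arctan2(R[1,0],R[0,0])),"F",np.round(s["force"],1),"gap%.1f"%(s["finger_gap"]*85.4),"q",np.round(s["joint_positions"],2))
E
python3 - <<'E'
from h import *
R=toolR(0,20); print(R) # lip up: tool x col -> scoop x axis; -x goes up => x[2]<0
plan([523.7,53,200],toolR(-14.6),20)
E
```

```text
[[ 0.93969262  0.          0.34202014]
 [ 0.         -1.          0.        ]
 [ 0.34202014  0.         -0.93969262]]
20 rows: delta [-9.2, -34.9, 2.8] turn [-0.0, 0.0, -0.0501] |d| 36.2 deg 2.87
```

```bash
sed -i 's/^PS=-1/PS=1/' h.py; python3 -c "
from h import *
print(toolR(0,20)); st()"
```

```text
[[ 0.93969262  0.         -0.34202014]
 [ 0.         -1.          0.        ]
 [-0.34202014  0.         -0.93969262]]
t0.25 pos [ 177.4 -546.7  255.9] x [ 0.309 -0.951 -0.001] z [-0.     0.001 -1.   ] yaw-72.0 F [ 0.5 -0.1 -0.5] gap85.0 q [-1.47  0.16  1.6   0.    1.39 -0.21]
```

>>> arm_command --steps '[{"delta_pos":[-9.2,-34.9,2.8],"turn":[0,0,-0.05],"jaw":85},{"delta_pos":[-9.2,-34.9,2.8],"turn":[0,0,-0.05],"jaw":85},{"delta_pos":[-9.2,-34.9,2.8],"turn":[0,0,-0.05],"jaw":85},{"delta_pos":[-9.2,-34.9,2.8],"turn":[0,0,-0.05],"jaw":85},{"delta_pos":[-9.2,-34.9,2.8],"turn":[0,0,-0.05],"jaw":85}]'

```text
time: 0.67
ee_pos: [319.5, -433.7, 242.1]
eef_rot: [0.876, -0.482, 0.0, -0.0]
force: [0.8, -0.3, -0.8]
finger_gap: 0.995
```

>>> arm_command --steps '[{"delta_pos":[-9.2,-34.9,2.8],"turn":[0,0,-0.05],"jaw":85},{"delta_pos":[-9.2,-34.9,2.8],"turn":[0,0,-0.05],"jaw":85},{"delta_pos":[-9.2,-34.9,2.8],"turn":[0,0,-0.05],"jaw":85},{"delta_pos":[-9.2,-34.9,2.8],"turn":[0,0,-0.05],"jaw":85},{"delta_pos":[-9.2,-34.9,2.8],"turn":[0,0,-0.05],"jaw":85}]'

```text
time: 1.08
ee_pos: [428.1, -290.0, 228.2]
eef_rot: [0.93, -0.368, 0.0, 0.0]
force: [0.3, 0.5, -0.3]
finger_gap: 0.996
```

>>> arm_command --steps '[{"delta_pos":[-9.2,-34.9,2.8],"turn":[0,0,-0.05],"jaw":85},{"delta_pos":[-9.2,-34.9,2.8],"turn":[0,0,-0.05],"jaw":85},{"delta_pos":[-9.2,-34.9,2.8],"turn":[0,0,-0.05],"jaw":85},{"delta_pos":[-9.2,-34.9,2.8],"turn":[0,0,-0.05],"jaw":85},{"delta_pos":[-9.2,-34.9,2.8],"turn":[0,0,-0.05],"jaw":85}]'

```text
time: 1.5
ee_pos: [497.7, -124.0, 214.2]
eef_rot: [0.968, -0.25, 0.0, 0.0]
force: [0.9, 0.3, 0.1]
finger_gap: 0.998
```

>>> arm_command --steps '[{"delta_pos":[-9.2,-34.9,2.8],"turn":[0,0,-0.05],"jaw":85},{"delta_pos":[-9.2,-34.9,2.8],"turn":[0,0,-0.05],"jaw":85},{"delta_pos":[-9.2,-34.9,2.8],"turn":[0,0,-0.05],"jaw":85},{"delta_pos":[-9.2,-34.9,2.8],"turn":[0,0,-0.05],"jaw":85},{"delta_pos":[0,0,0],"turn":[0,0,0],"jaw":85}]'

```text
time: 1.92
ee_pos: [521.6, 21.9, 202.3]
eef_rot: [0.989, -0.149, -0.001, -0.001]
force: [-0.3, 0.5, -0.1]
finger_gap: 0.998
```

```bash
python3 -c "
from h import *
st(); plan([523.7,53,105],toolR(-14.6),5)
c=cam('top'); cv2.imwrite('pics/t1.png',c['frame'])"
```

```text
t1.92 pos [521.6  21.9 202.3] x [ 0.955 -0.295 -0.002] z [-0.001  0.003 -1.   ] yaw-17.2 F [-0.3  0.5 -0.1] gap85.2 q [-0.19  0.07  1.8   0.    1.27  0.11]
5 rows: delta [-1.3, -6.1, 19.5] turn [-0.0005, 0.0004, -0.0089] |d| 20.4 deg 0.51
```

View pics/t1.png

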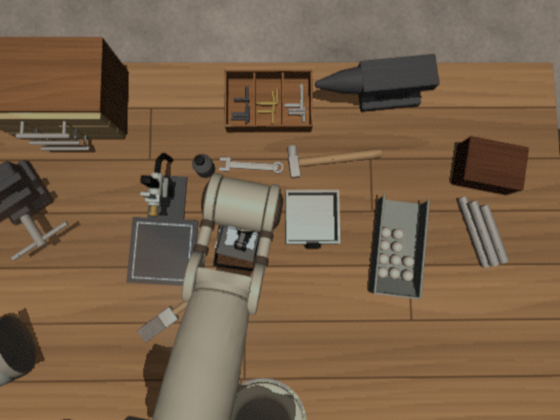

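>>> arm_command --steps '[{"delta_pos":[-3.5,-15.5,0],"turn":[0,0,-0.022],"jaw":85},{"delta_pos":[-3.5,-15.5,0],"turn":[0,0,-0.022],"jaw":85},{"delta_pos":[0,0,30],"turn":[0,0,0],"jaw":85},{"delta_pos":[0,0,15],"turn":[0,0,0],"jaw":85},{"delta_pos":[0,0,0],"turn":[0,0,0],"jaw":85}]'

```text
time: 2.38
ee_pos: [522.0, 47.5, 154.5]
eef_rot: [0.991, -0.132, -0.004, 0.0]
force: [-0.4, -0.4, -0.2]
finger_gap: 1.001
```

```bash
python3 -c "
from h import *
st(); plan([523.7,53,105],toolR(-14.6),5)
c=cam('scene'); crop(c,'s2',200,130,230,180,3)"
```

```text
t2.38 pos [522.   47.5 154.5] x [ 0.965 -0.261 -0.007] z [-0.007  0.001 -1.   ] yaw-15.1 F [-0.4 -0.4 -0.2] gap85.5 q [-0.14  0.14  1.83 -0.    1.18  0.12]
5 rows: delta [0.1, -1.2, 9.9] turn [0.0002, 0.0014, -0.0019] |d| 10.0 deg 0.13
```

View pics/s2.png

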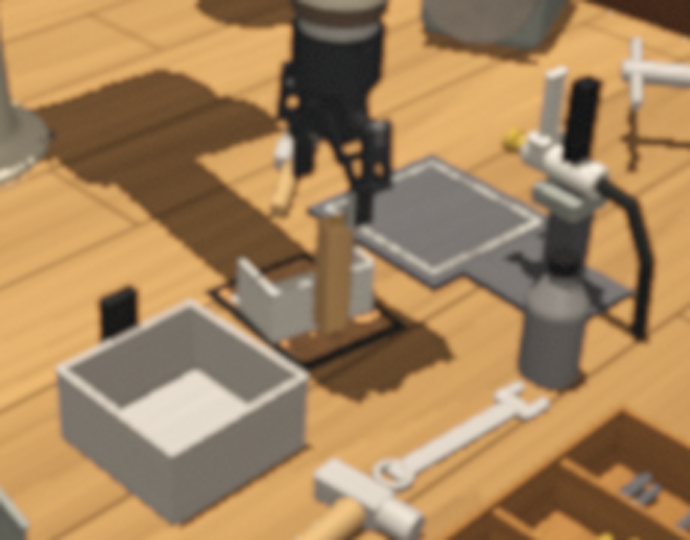

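>>> arm_command --steps '[{"delta_pos":[0,-5.5,5],"turn":[0,0,0],"jaw":85},{"delta_pos":[0,0,22],"turn":[0,0,0],"jaw":85},{"delta_pos":[0,0,22],"turn":[0,0.005,0],"jaw":85},{"delta_pos":[0,0,0],"turn":[0,0,0],"jaw":70},{"delta_pos":[0,0,0],"turn":[0,0,0],"jaw":40}]' --grip_force 100

```text
time: 2.85
ee_pos: [525.9, 53.2, 109.3]
eef_rot: [0.991, -0.131, 0.002, 0.0]
force: [0.1, 0.0, 0.0]
finger_gap: 0.743
```

>>> arm_command --steps '[{"delta_pos":[0,0,0],"turn":[0,0,0],"jaw":30},{"delta_pos":[0,0,0],"turn":[0,0,0],"jaw":15},{"delta_pos":[0,0,0],"turn":[0,0,0],"jaw":15},{"delta_pos":[0,0,0],"turn":[0,0,0],"jaw":15},{"delta_pos":[0,0,0],"turn":[0,0,0],"jaw":15}]'

```text
time: 3.27
ee_pos: [526.8, 53.3, 111.4]
eef_rot: [0.991, -0.131, 0.003, 0.0]
force: [-3.7, -0.2, 8.3]
finger_gap: 0.263
```

```bash
python3 -c "
from h import *
st()
c=cam('scene'); crop(c,'s3',200,130,230,180,3)"
```

```text
t3.27 pos [526.8  53.3 111.4] x [ 0.966 -0.26   0.006] z [ 0.006 -0.001 -1.   ] yaw-15.1 F [-3.7 -0.2  8.3] gap22.4 q [-0.13  0.2   1.85 -0.    1.08  0.14]
```

View pics/s3.png

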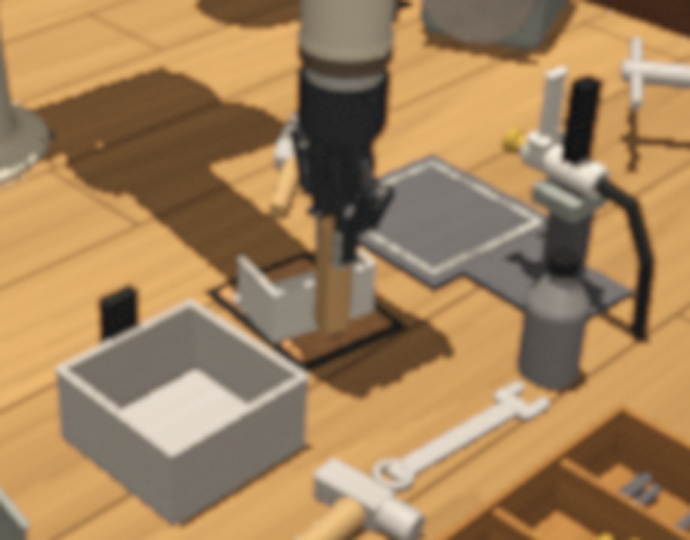

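>>> arm_command --steps '[{"delta_pos":[0,0,-15],"turn":[0,0,0],"jaw":15},{"delta_pos":[0,0,-30],"turn":[0,0,0],"jaw":15},{"delta_pos":[0,0,-40],"turn":[0,0,0],"jaw":15},{"delta_pos":[0,0,-40],"turn":[0,0,0],"jaw":15},{"delta_pos":[0,0,-10],"turn":[0,0,0],"jaw":15}]'

```text
time: 3.73
ee_pos: [528.7, 53.1, 252.3]
eef_rot: [0.991, -0.131, 0.009, 0.0]
force: [1.7, -1.5, -0.5]
finger_gap: 0.271
```

```bash
python3 -c "
from h import *
st()
plan([618.9,-387.3,240],toolR(-7.4),15)
c=cam('scene'); crop(c,'s4',200,100,230,180,3)
c=cam('top'); crop(c,'t4',120,140,170,150,4)"
```

```text
t3.73 pos [528.7  53.1 252.3] x [ 0.966 -0.26   0.018] z [ 0.018 -0.003 -1.   ] yaw-15.1 F [ 1.7 -1.5 -0.5] gap23.1 q [-0.13  0.04  1.74 -0.    1.35  0.14]
15 rows: delta [11.7, 27.6, 0.9] turn [-0.0, -0.0012, -0.0089] |d| 30.0 deg 0.52
```

View pics/s4.png

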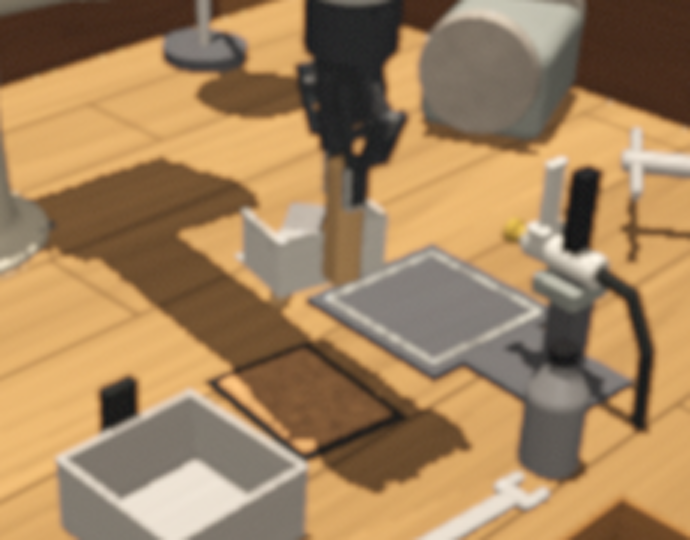

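>>> arm_command --steps '[{"delta_pos":[11.7,27.6,0.9],"turn":[0,-0.0012,-0.009],"jaw":15},{"delta_pos":[11.7,27.6,0.9],"turn":[0,-0.0012,-0.009],"jaw":15},{"delta_pos":[11.7,27.6,0.9],"turn":[0,-0.0012,-0.009],"jaw":15},{"delta_pos":[11.7,27.6,0.9],"turn":[0,-0.0012,-0.009],"jaw":15},{"delta_pos":[11.7,27.6,0.9],"turn":[0,-0.0012,-0.009],"jaw":15}]'

```text
time: 4.25
ee_pos: [547.4, -95.5, 237.1]
eef_rot: [0.994, -0.109, -0.003, -0.001]
force: [0.1, 0.2, -1.1]
finger_gap: 0.269
```

>>> arm_command --steps '[{"delta_pos":[11.7,27.6,0.9],"turn":[0,-0.0012,-0.009],"jaw":15},{"delta_pos":[11.7,27.6,0.9],"turn":[0,-0.0012,-0.009],"jaw":15},{"delta_pos":[11.7,27.6,0.9],"turn":[0,-0.0012,-0.009],"jaw":15},{"delta_pos":[11.7,27.6,0.9],"turn":[0,-0.0012,-0.009],"jaw":15},{"delta_pos":[11.7,27.6,0.9],"turn":[0,-0.0012,-0.009],"jaw":15}]'

```text
time: 4.67
ee_pos: [577.5, -242.3, 232.0]
eef_rot: [0.996, -0.086, -0.005, -0.001]
force: [0.1, 0.3, -1.1]
finger_gap: 0.267
```

>>> arm_command --steps '[{"delta_pos":[11.7,27.6,0.9],"turn":[0,-0.0012,-0.009],"jaw":15},{"delta_pos":[11.7,27.6,0.9],"turn":[0,-0.0012,-0.009],"jaw":15},{"delta_pos":[11.7,27.6,0.9],"turn":[0,-0.0012,-0.009],"jaw":15},{"delta_pos":[11.7,27.6,0.9],"turn":[0,-0.0012,-0.009],"jaw":15},{"delta_pos":[11.7,27.6,0.9],"turn":[0,-0.0012,-0.009],"jaw":15}]'

```text
time: 5.08
ee_pos: [614.1, -387.5, 226.5]
eef_rot: [0.998, -0.064, -0.008, -0.002]
force: [-0.6, -0.7, -2.0]
finger_gap: 0.269
```

>>> arm_command --steps '[{"delta_pos":[0,0,30],"turn":[0,0,0],"jaw":15},{"delta_pos":[0,0,30],"turn":[0,0,0],"jaw":15},{"delta_pos":[0,0,0],"turn":[0,0,0],"jaw":15},{"delta_pos":[0,0,0],"turn":[0,0,0],"jaw":15},{"delta_pos":[0,0,0],"turn":[0,0,0],"jaw":15}]'

```text
time: 5.5
ee_pos: [614.2, -386.3, 170.2]
eef_rot: [0.998, -0.064, -0.007, -0.001]
force: [-0.5, 0.1, -0.2]
finger_gap: 0.264
```

```bash
python3 -c "
from h import *
st()
c=cam('scene'); crop(c,'s5',90,180,160,160,4)
c=cam('top'); crop(c,'t5',340,170,130,140,4)"
```

```text
t5.50 pos [ 614.2 -386.3  170.2] x [ 0.992 -0.127 -0.013] z [-0.013  0.002 -1.   ] yaw-7.3 F [-0.5  0.1 -0.2] gap22.6 q [-0.72  0.62  1.18 -0.01  1.36 -0.6 ]
```

View pics/s5.png

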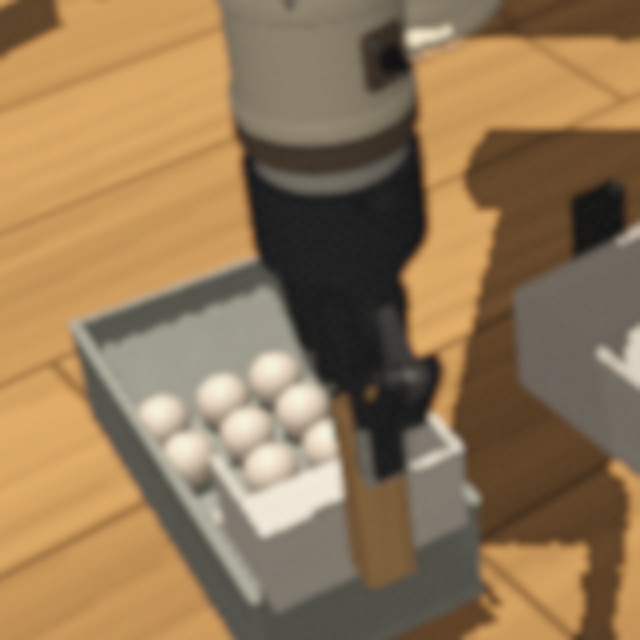

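View pics/t5.png

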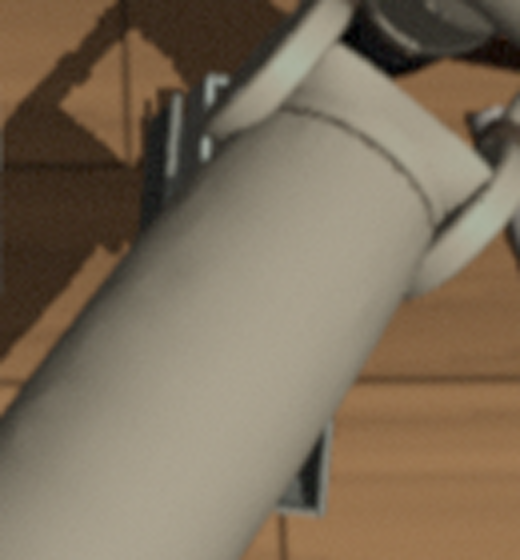

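```bash
python3 -c "
from h import *
np.set_printoptions(precision=1,suppress=True)
c=cam('scene')
O=np.array([487,-370.2]);a=np.radians(-7.4);M=np.array([[np.cos(a),np.sin(a)],[-np.sin(a),np.cos(a)]])
for n,P,z in(('back',[(264,534),(460,445)],115),('front',[(218,455)],115),('tray',[(250,602),(476,498),(76,325),(262,262)],70)):
  w=tp(c,P,(90,180),4,z);print(n,w.tolist(),((w-O)@M.T).tolist())
g=tp(c,[(383,580)],(90,180),4,73);print(g,(g-O)@M.T)
print('tcp',(np.array([614.2,-386.3])-O)@M.T)
"
```

```text
back [[594.7085958643961, -434.52825163016547], [605.9405982306666, -331.65225063318104]] [[115.09670400499495, -49.92007920727163], [112.98518092552351, 53.5457167282563]]
front [[532.3618027180402, -423.0519696115669]] [[51.791092585612304, -46.56937369603464]]
tray [[585.9930833894637, -443.55517723962635], [600.874625936386, -322.22353564149233], [333.2486981111549, -407.44357513512875], [351.4707302477442, -298.2543578448282]] [[107.61640988734617, -59.99434064783949], [106.74702531953935, 62.24342655995583], [-147.67392378381427, -56.73587009690586], [-143.66675037468212, 53.89084543295388]]
[[ 619.4 -390.2]] [[133.9  -2.8]]
tcp [128.2   0.4]
```

>>> arm_command --steps '[{"delta_pos":[2,0,20],"turn":[0,0.013,0],"jaw":15},{"delta_pos":[0,0,20],"turn":[0,0.013,0],"jaw":15},{"delta_pos":[0,0,8],"turn":[0,0,0],"jaw":15},{"delta_pos":[0,0,3],"turn":[0,0,0],"jaw":15},{"delta_pos":[0,0,0],"turn":[0,0,0],"jaw":15}]'

```text
time: 6.07
ee_pos: [616.0, -386.8, 119.1]
eef_rot: [0.998, -0.064, 0.006, 0.0]
force: [-0.2, 0.3, -0.6]
finger_gap: 0.269
```

```bash
python3 -c "
from h import *
st()
c=cam('scene'); crop(c,'s6',90,180,160,160,4)"
```

```text
t6.07 pos [ 616.  -386.8  119.1] x [ 0.992 -0.127  0.013] z [ 0.012 -0.001 -1.   ] yaw-7.3 F [-0.2  0.3 -0.6] gap23.0 q [-0.73  0.65  1.23  0.01  1.25 -0.6 ]
```

View pics/s6.png

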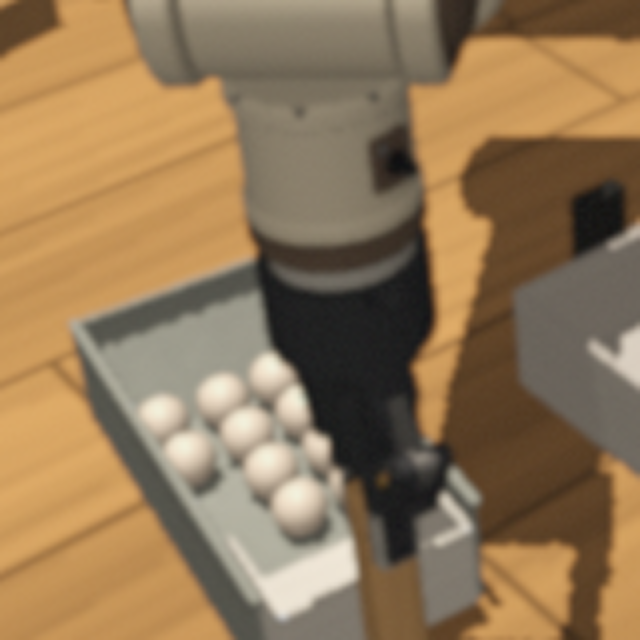

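>>> arm_command --steps '[{"delta_pos":[0,0,2],"turn":[0,0,0],"jaw":15},{"delta_pos":[0,0,1.5],"turn":[0,0,0],"jaw":15},{"delta_pos":[0,0,1],"turn":[0,0,0],"jaw":15},{"delta_pos":[0,0,0],"turn":[0,0,0],"jaw":15},{"delta_pos":[0,0,0],"turn":[0,0,0],"jaw":15}]'

```text
time: 6.53
ee_pos: [616.6, -387.3, 115.5]
eef_rot: [0.998, -0.064, 0.007, 0.001]
force: [0.7, -1.2, 3.1]
finger_gap: 0.268
```

>>> arm_command --steps '[{"delta_pos":[-8,0,0],"turn":[0,0,0],"jaw":15},{"delta_pos":[-8,0,0],"turn":[0,0,0],"jaw":15},{"delta_pos":[-8,0,0],"turn":[0,0,0],"jaw":15},{"delta_pos":[-8,0,0],"turn":[0,0,0],"jaw":15},{"delta_pos":[-8,0,0],"turn":[0,0,0],"jaw":15}]'

```text
time: 6.95
ee_pos: [577.6, -382.4, 115.6]
eef_rot: [0.998, -0.064, 0.009, 0.001]
force: [4.1, -0.6, 3.3]
finger_gap: 0.269
```

>>> arm_command --steps '[{"delta_pos":[-8,0,0],"turn":[0,0,0],"jaw":15},{"delta_pos":[-8,0,0],"turn":[0,0,0],"jaw":15},{"delta_pos":[-8,0,0],"turn":[0,0,0],"jaw":15},{"delta_pos":[-8,0,0],"turn":[0,0,0],"jaw":15},{"delta_pos":[-8,0,0],"turn":[0,0,0],"jaw":15}]'

```text
time: 7.37
ee_pos: [537.8, -377.6, 115.6]
eef_rot: [0.998, -0.064, 0.009, 0.001]
force: [5.6, -1.3, 6.6]
finger_gap: 0.269
```

```bash
python3 -c "
from h import *
st()
c=cam('scene'); crop(c,'s7',90,180,160,160,4)"
```

```text
t7.37 pos [ 537.8 -377.6  115.6] x [ 0.992 -0.128  0.018] z [ 0.017 -0.004 -1.   ] yaw-7.4 F [ 5.6 -1.3  6.6] gap23.0 q [-0.8   0.49  1.48  0.01  1.16 -0.68]
```

View pics/s7.png

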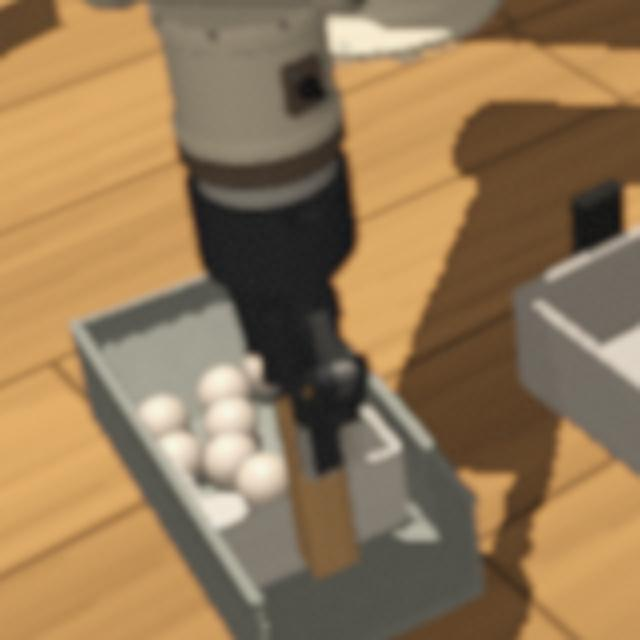

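>>> arm_command --steps '[{"delta_pos":[-7,0,0],"turn":[0,0,0],"jaw":15},{"delta_pos":[-7,0,0],"turn":[0,0,0],"jaw":15},{"delta_pos":[-7,0,0],"turn":[0,0,0],"jaw":15},{"delta_pos":[-7,0,0],"turn":[0,0,0],"jaw":15},{"delta_pos":[-7,0,0],"turn":[0,0,0],"jaw":15}]'

```text
time: 7.83
ee_pos: [503.7, -373.9, 115.7]
eef_rot: [0.998, -0.064, 0.01, 0.002]
force: [6.3, -2.1, 7.8]
finger_gap: 0.271
```

```bash
python3 -c "
from h import *
st()
c=cam('scene'); crop(c,'s7',90,180,160,160,4)"
```

```text
t7.83 pos [ 503.7 -373.9  115.7] x [ 0.992 -0.128  0.02 ] z [ 0.019 -0.006 -1.   ] yaw-7.4 F [ 6.3 -2.1  7.8] gap23.2 q [-0.84  0.42  1.57  0.01  1.13 -0.71]
```

View pics/s7.png

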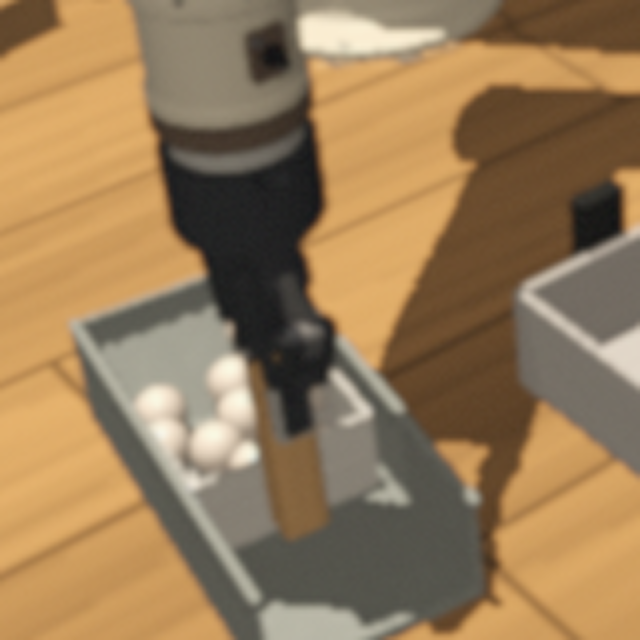

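>>> arm_command --steps '[{"delta_pos":[-5,0,0],"turn":[0,0,0],"jaw":15},{"delta_pos":[-5,0,0],"turn":[0,0,0],"jaw":15},{"delta_pos":[-5,0,0],"turn":[0,0,0],"jaw":15},{"delta_pos":[-5,0,0],"turn":[0,0,0],"jaw":15},{"delta_pos":[-5,0,0],"turn":[0,0,0],"jaw":15}]'

```text
time: 8.3
ee_pos: [479.6, -371.2, 115.9]
eef_rot: [0.998, -0.064, 0.01, 0.003]
force: [8.2, -2.0, 9.0]
finger_gap: 0.271
```

```bash
python3 -c "
from h import *
st()
c=cam('scene'); crop(c,'s8',90,180,160,160,4)"
```

```text
t8.30 pos [ 479.6 -371.2  115.9] x [ 0.992 -0.128  0.021] z [ 0.02  -0.007 -1.   ] yaw-7.4 F [ 8.2 -2.   9. ] gap23.1 q [-0.86  0.37  1.64  0.01  1.12 -0.74]
```

View pics/s8.png

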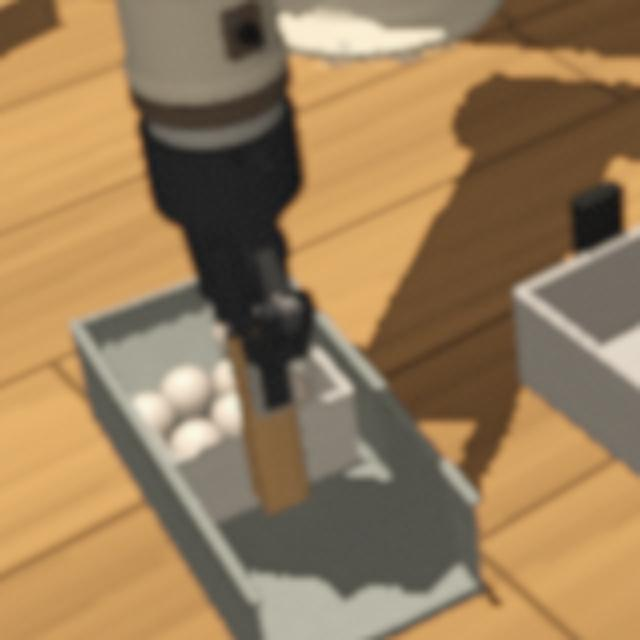

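>>> arm_command --steps '[{"delta_pos":[-3,0,0],"turn":[0,0,0],"jaw":15},{"delta_pos":[-3,0,0],"turn":[0,0,0],"jaw":15},{"delta_pos":[-2,0,0],"turn":[0,0,0],"jaw":15},{"delta_pos":[-1,0,0],"turn":[0,0,0],"jaw":15},{"delta_pos":[0,0,0],"turn":[0,0,0],"jaw":15}]'

```text
time: 8.77
ee_pos: [470.6, -370.2, 115.8]
eef_rot: [0.998, -0.064, 0.01, 0.003]
force: [7.5, -2.4, 8.8]
finger_gap: 0.27
```

```bash
python3 -c "
from h import *
st()
c=cam('scene'); crop(c,'s8',90,180,160,160,4)
c=cam('top'); crop(c,'t8',340,170,130,140,4)"
```

```text
t8.77 pos [ 470.6 -370.2  115.8] x [ 0.992 -0.128  0.02 ] z [ 0.02  -0.007 -1.   ] yaw-7.4 F [ 7.5 -2.4  8.8] gap23.0 q [-0.87  0.35  1.66  0.01  1.11 -0.75]
```

View pics/s8.png

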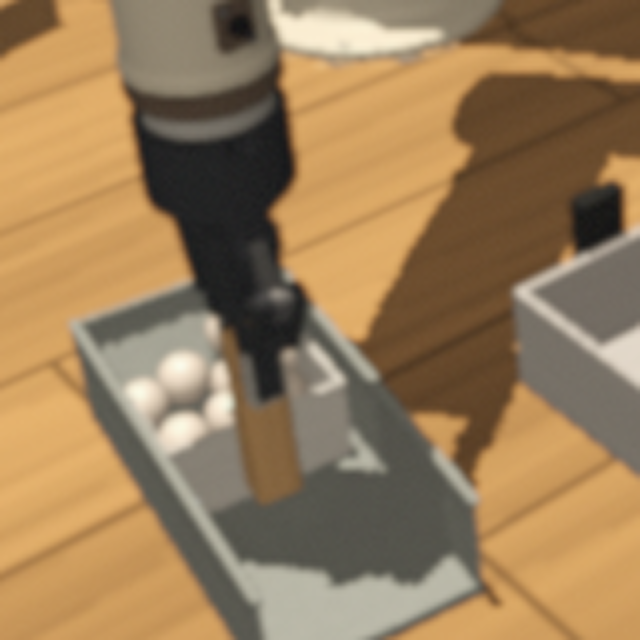

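View pics/t8.png

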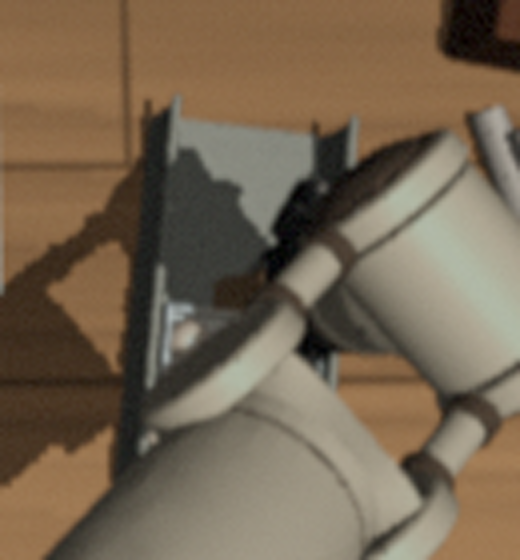

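>>> arm_command --steps '[{"delta_pos":[-2,0,0],"turn":[0,0,0],"jaw":15},{"delta_pos":[-2,0,0],"turn":[0,0,0],"jaw":15},{"delta_pos":[0,0,0],"turn":[0,0,0],"jaw":15},{"delta_pos":[0,0,0],"turn":[0,0,0],"jaw":15},{"delta_pos":[0,0,0],"turn":[0,0,0],"jaw":15}]'

```text
time: 9.28
ee_pos: [468.0, -369.9, 116.2]
eef_rot: [0.998, -0.065, 0.012, 0.003]
force: [11.4, -3.9, 7.7]
finger_gap: 0.268
```

```bash
cat >> h.py <<'E'
def pose():
    s=ctrl.sense(); return s["ee_pos"],Rot.from_quat(s["eef_rot"]).as_matrix()
B=np.array([-12,0,107.4])
LIP=np.array([-88,0,107.4])
E
python3 -c "
from h import *
st(); p,R=pose(); b=p+R@B
R1=toolR(-7.4,14)
plan(b+[0,0,10]-R1@B,R1,5)
R2=toolR(-7.4,14)
"
```

```text
t9.28 pos [ 468.  -369.9  116.2] x [ 0.991 -0.129  0.024] z [ 0.023 -0.008 -1.   ] yaw-7.4 F [11.4 -3.9  7.7] gap22.9 q [-0.88  0.34  1.67  0.01  1.11 -0.75]
5 rows: delta [5.6, 0.1, -1.2] turn [0.001, -0.0536, -0.0002] |d| 5.7 deg 3.07
```

>>> arm_command --steps '[{"delta_pos":[5.6,0,-2],"turn":[0.001,-0.0536,0],"jaw":15},{"delta_pos":[5.6,0,-2],"turn":[0.001,-0.0536,0],"jaw":15},{"delta_pos":[5.6,0,-2],"turn":[0.001,-0.0536,0],"jaw":15},{"delta_pos":[5.6,0,-1.2],"turn":[0.001,-0.0536,0],"jaw":15},{"delta_pos":[5.6,0,-1.2],"turn":[0.001,-0.0536,0],"jaw":15}]'

```text
time: 9.7
ee_pos: [491.4, -370.3, 116.9]
eef_rot: [0.989, -0.063, -0.129, -0.012]
force: [0.7, 0.4, -2.7]
finger_gap: 0.265
```

```bash
python3 -c "
from h import *
st()
c=cam('scene'); crop(c,'s9',90,180,160,160,4)
"
```

```text
t9.70 pos [ 491.4 -370.3  116.9] x [ 0.958 -0.122 -0.258] z [-0.255  0.04  -0.966] yaw-7.3 F [ 0.7  0.4 -2.7] gap22.6 q [-0.77  0.56  1.39 -0.15  1.41 -0.6 ]
```

View pics/s9.png

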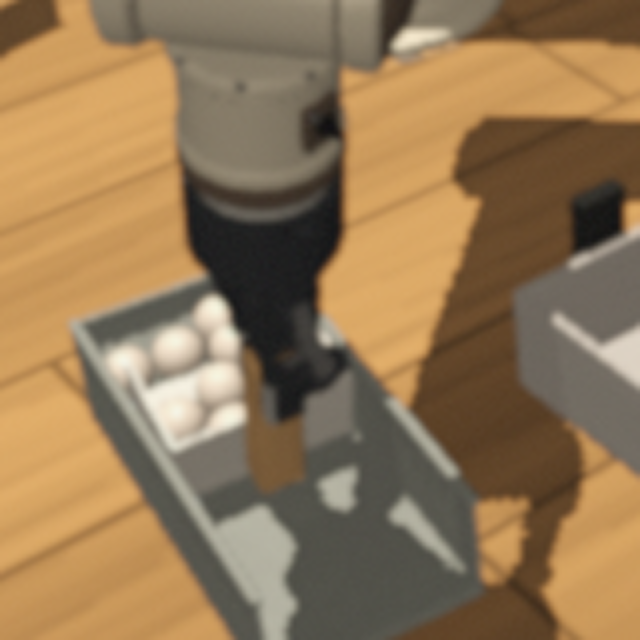

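>>> arm_command --steps '[{"delta_pos":[-1.5,0,-6],"turn":[0,0,0],"jaw":15},{"delta_pos":[-3,0,-11],"turn":[0,0,0],"jaw":15},{"delta_pos":[-4,0,-15],"turn":[0,0,0],"jaw":15},{"delta_pos":[-4,0,-15],"turn":[0,0,0],"jaw":15},{"delta_pos":[-4,0,-15],"turn":[0,0,0],"jaw":15}]'

```text
time: 10.17
ee_pos: [491.0, -371.3, 184.1]
eef_rot: [0.99, -0.064, -0.127, -0.011]
force: [0.4, 0.1, -2.7]
finger_gap: 0.269
```

```bash
python3 -c "
from h import *
st()
c=cam('scene'); crop(c,'s10',90,150,160,190,3)
c=cam('top'); crop(c,'t10',340,170,130,140,4)
"
```

```text
t10.17 pos [ 491.  -371.3  184.1] x [ 0.96  -0.123 -0.252] z [-0.249  0.038 -0.968] yaw-7.3 F [ 0.4  0.1 -2.7] gap23.0 q [-0.78  0.49  1.35 -0.15  1.51 -0.62]
```

View pics/s10.png

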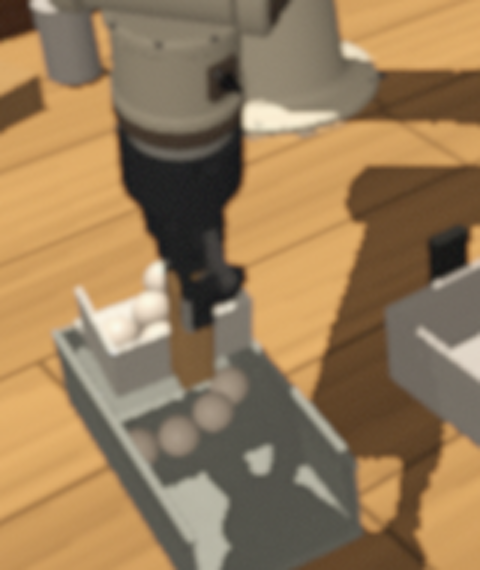

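View pics/t10.png

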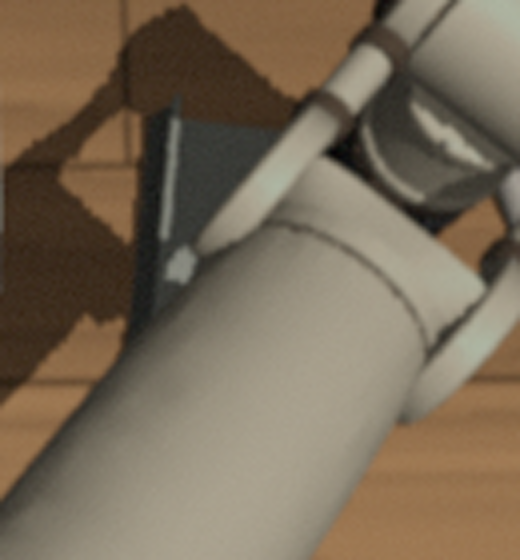

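```bash
python3 -c "
from h import *
p,R=pose(); print('lip',p+R@LIP,'B',p+R@B)
R1=toolR(-1,16)
p1=np.array([548,-134.6,140])-R1@LIP
print(p1); plan(p1,R1,15); plan(p1,R1,10)
"
```

```text
lip [ 381.67423683 -358.2726963   104.45217788] B [ 454.70703367 -367.74349792   85.67680832]
[ 662.17708888 -136.5929685   218.98341883]
15 rows: delta [9.2, -16.6, -4.7] turn [-0.002, -0.002, -0.0072] |d| 19.5 deg 0.44
10 rows: delta [13.7, -24.9, -7.0] turn [-0.003, -0.003, -0.0108] |d| 29.3 deg 0.66
```

>>> arm_command --steps '[{"delta_pos":[3.7,-6.6,-1.9],"turn":[-0.001,-0.001,-0.003],"jaw":15},{"delta_pos":[7.4,-13.3,-3.8],"turn":[-0.0016,-0.0016,-0.006],"jaw":15},{"delta_pos":[11,-20,-5.6],"turn":[-0.0024,-0.0024,-0.0086],"jaw":15},{"delta_pos":[11,-20,-5.6],"turn":[-0.0024,-0.0024,-0.0086],"jaw":15},{"delta_pos":[11,-20,-5.6],"turn":[-0.0024,-0.0024,-0.0086],"jaw":15}]'

```text
time: 10.68
ee_pos: [549.8, -295.0, 191.9]
eef_rot: [0.99, -0.045, -0.133, -0.01]
force: [1.2, -0.1, -2.7]
finger_gap: 0.27
```

>>> arm_command --steps '[{"delta_pos":[11,-20,-5.6],"turn":[-0.0024,-0.0024,-0.0086],"jaw":15},{"delta_pos":[11,-20,-5.6],"turn":[-0.0024,-0.0024,-0.0086],"jaw":15},{"delta_pos":[11,-20,-5.6],"turn":[-0.0024,-0.0024,-0.0086],"jaw":15},{"delta_pos":[11,-20,-5.6],"turn":[-0.0024,-0.0024,-0.0086],"jaw":15},{"delta_pos":[11,-20,-5.6],"turn":[-0.0024,-0.0024,-0.0086],"jaw":15}]'

```text
time: 11.1
ee_pos: [617.5, -199.5, 204.7]
eef_rot: [0.99, -0.022, -0.139, -0.006]
force: [0.0, -0.9, -3.0]
finger_gap: 0.269
```

>>> arm_command --steps '[{"delta_pos":[11,-20,-5.6],"turn":[-0.0024,-0.0024,-0.0086],"jaw":15},{"delta_pos":[11,-20,-5.6],"turn":[-0.0024,-0.0024,-0.0086],"jaw":15},{"delta_pos":[8.3,-15,-4.2],"turn":[-0.0018,-0.0018,-0.0065],"jaw":15},{"delta_pos":[5.5,-10,-2.8],"turn":[-0.0012,-0.0012,-0.0043],"jaw":15},{"delta_pos":[2.8,-5,-1.4],"turn":[-0.0006,-0.0006,-0.002],"jaw":15}]'

```text
time: 11.52
ee_pos: [662.6, -131.2, 213.5]
eef_rot: [0.99, -0.006, -0.143, -0.004]
force: [-0.0, -0.6, -2.2]
finger_gap: 0.267
```

```bash
python3 -c "
from h import *
st();p,R=pose(); print('lip',p+R@LIP,'B',p+R@B)
c=cam('scene'); crop(c,'s11',90,120,220,220,3)
c=cam('top'); crop(c,'t11',260,150,180,150,4)
"
```

```text
t11.52 pos [ 662.6 -131.2  213.5] x [ 0.959 -0.011 -0.282] z [-0.282  0.01  -0.959] yaw-0.7 F [-0.  -0.6 -2.2] gap22.8 q [-0.34  0.66  1.05 -0.09  1.7  -0.33]
lip [ 547.82895876 -129.10836542  135.31191444] B [ 620.73193451 -129.98058201  113.85508884]
```

View pics/s11.png

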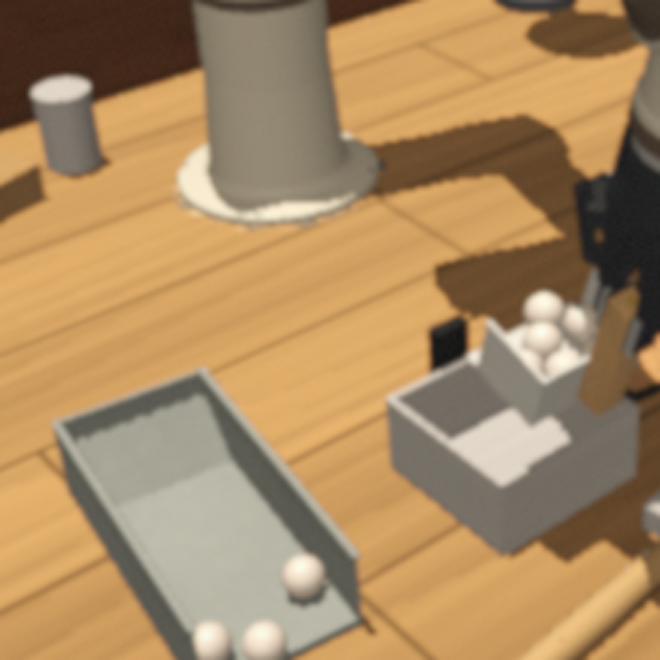

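View pics/t11.png

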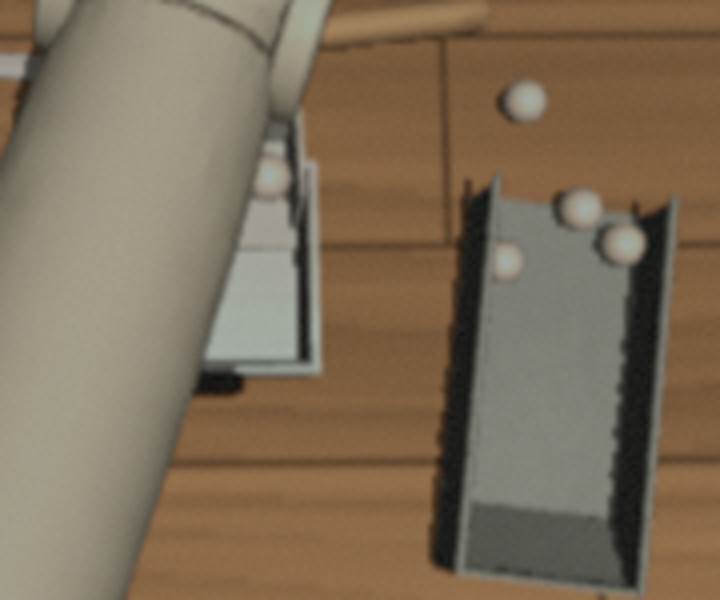

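```bash
python3 -c "
from h import *
R1=toolR(-1,4); p1=np.array([554,-134.6,100])-R1@LIP
plan(p1,R1,5)
R2=toolR(-1,-42); p2=np.array([554,-134.6,66])-R2@LIP
plan(p2,R2,10,(p1,R1)); print(p1,p2)
"
```

```text
5 rows: delta [-2.0, 0.8, 3.0] turn [-0.001, 0.0432, 0.0007] |d| 3.7 deg 2.48
10 rows: delta [-9.9, -0.0, -3.4] turn [0.0, 0.0803, -0.0] |d| 10.5 deg 4.6
[ 649.26297048 -136.26282134  200.99980931] [ 547.53310261 -134.48711989  204.69724762]
```

>>> arm_command --steps '[{"delta_pos":[-2,0.8,3],"turn":[-0.001,0.0432,0.0007],"jaw":15},{"delta_pos":[-2,0.8,3],"turn":[-0.001,0.0432,0.0007],"jaw":15},{"delta_pos":[-2,0.8,3],"turn":[-0.001,0.0432,0.0007],"jaw":15},{"delta_pos":[-2,0.8,3],"turn":[-0.001,0.0432,0.0007],"jaw":15},{"delta_pos":[-2,0.8,3],"turn":[-0.001,0.0432,0.0007],"jaw":15}]'

```text
time: 12.03
ee_pos: [648.3, -139.0, 201.5]
eef_rot: [0.999, -0.01, -0.034, 0.0]
force: [0.9, -0.4, -2.5]
finger_gap: 0.259
```

>>> arm_command --steps '[{"delta_pos":[-9.9,0,-3.4],"turn":[0,0.08,0],"jaw":15},{"delta_pos":[-9.9,0,-3.4],"turn":[0,0.08,0],"jaw":15},{"delta_pos":[-9.9,0,-3.4],"turn":[0,0.08,0],"jaw":15},{"delta_pos":[-9.9,0,-3.4],"turn":[0,0.08,0],"jaw":15},{"delta_pos":[-9.9,0,-3.4],"turn":[0,0.08,0],"jaw":15}]'

```text
time: 12.45
ee_pos: [597.4, -137.8, 214.5]
eef_rot: [0.986, -0.01, 0.166, 0.003]
force: [0.9, -0.6, -2.1]
finger_gap: 0.268
```

>>> arm_command --steps '[{"delta_pos":[-9.9,0,-3.4],"turn":[0,0.08,0],"jaw":15},{"delta_pos":[-9.9,0,-3.4],"turn":[0,0.08,0],"jaw":15},{"delta_pos":[-9.9,0,-3.4],"turn":[0,0.08,0],"jaw":15},{"delta_pos":[-9.9,0,-3.4],"turn":[0,0.08,0],"jaw":15},{"delta_pos":[-9.9,0,-3.4],"turn":[0,0.08,0],"jaw":15}]'

```text
time: 12.87
ee_pos: [546.2, -136.5, 206.1]
eef_rot: [0.933, -0.009, 0.359, 0.005]
force: [0.7, 0.8, -0.8]
finger_gap: 0.266
```

```bash
python3 -c "
from h import *
st();p,R=pose(); print('lip',p+R@LIP,'B',p+R@B)
c=cam('scene'); crop(c,'s12',150,120,220,220,3)
c=cam('top'); crop(c,'t12',260,100,180,150,4)
"
```

```text
t12.87 pos [ 546.2 -136.5  206.1] x [ 0.742 -0.014  0.67 ] z [ 0.67  -0.016 -0.742] yaw-1.0 F [ 0.7  0.8 -0.8] gap22.7 q [-0.67 -0.24  2.23  0.73  0.65 -1.13]
lip [ 552.92978444 -137.03049051   67.44013759] B [ 609.30738428 -138.0625631   118.39601126]
```

View pics/s12.png

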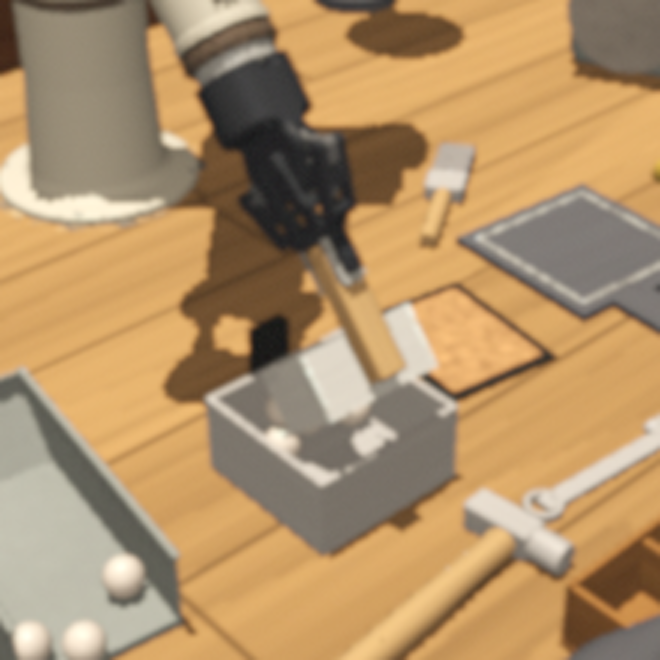

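View pics/t12.png

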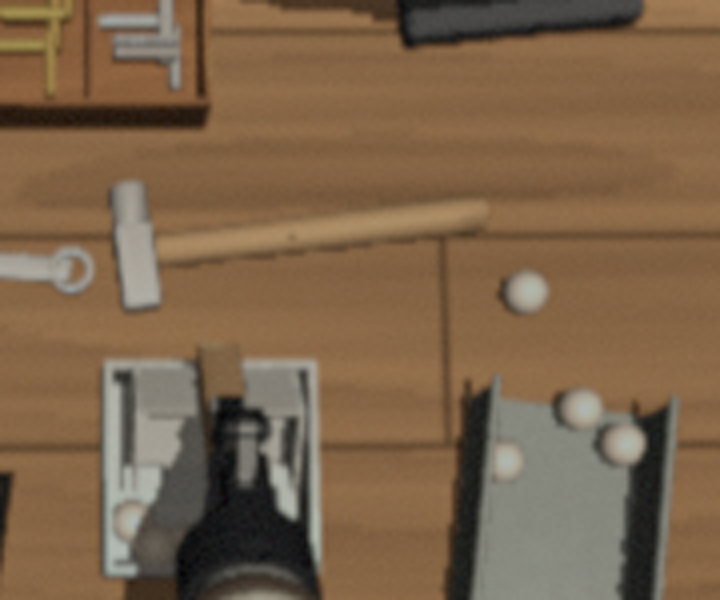

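>>> arm_command --steps '[{"delta_pos":[0,0,0],"turn":[0,0.03,0],"jaw":15},{"delta_pos":[0,0,0],"turn":[0,-0.03,0],"jaw":15},{"delta_pos":[9.9,0,3],"turn":[0,-0.08,0],"jaw":15},{"delta_pos":[9.9,0,2],"turn":[0,-0.08,0],"jaw":15},{"delta_pos":[9.9,0,1],"turn":[0,-0.08,0],"jaw":15}]'

```text
time: 13.38
ee_pos: [575.5, -138.1, 221.0]
eef_rot: [0.97, -0.011, 0.241, 0.005]
force: [0.2, 0.8, -0.9]
finger_gap: 0.264
```

```bash
cat >>h.py <<'E'
TO=np.array([487,-370.2]);_a=np.radians(-7.3);TM=np.array([[np.cos(_a),np.sin(_a)],[-np.sin(_a),np.cos(_a)]])
def totray(w): return (np.asarray(w)[...,:2]-TO)@TM.T
def fromtray(q): return np.asarray(q)@TM+TO
def balls(c,z=23,box=(340,120,440,310)):
    g=cv2.cvtColor(c["frame"],cv2.COLOR_BGR2HSV)
    m=((g[...,2]>150)&(g[...,1]<70)).astype(np.uint8)
    return m
E
python3 -c "
from h import *
np.set_printoptions(precision=1,suppress=True)
st();p,R=pose(); print('lip',p+R@LIP,'B',p+R@B)
c=cam('top')
print(totray(tp(c,[(505,460),(622,443),(580,408)],(260,100),4,23)))
w=tp(c,[(525,291)],(260,100),4,15);print(w,totray(w))
# tray far wall ends and floor edge
print(totray(tp(c,[(496,380),(674,400)],(260,100),4,70)), totray(tp(c,[(505,400),(630,412)],(260,100),4,8)))
"
```

```text
t13.38 pos [ 575.5 -138.1  221. ] x [ 0.9 -0.   0.5] z [ 0.5 -0.  -0.9] yaw-1.2 F [ 0.2  0.8 -0.9] gap22.6 q [-0.6 -0.1  2.   0.3  0.8 -0.7]
lip [ 547.9 -138.    84.9] B [ 615.1 -139.4  120.4]
[[ 58.4  37.9]
 [ 79.8 -41. ]
 [100.5 -10.1]]
[[ 668.8 -360.1]] [[179.   33.1]]
[[104.3  60.1]
 [105.3 -58.3]] [[102.3  38.2]
 [104.4 -49.2]]
```

```bash
python3 -c "
from h import *
R1=toolR(-8,-0.3); p1=[528,55,225]
plan(p1,R1,15)
c=cam('top'); crop(c,'t13',200,150,160,120,4)
"
```

```text
15 rows: delta [-4.3, -12.7, -1.2] turn [-0.0015, -0.0323, 0.0077] |d| 13.4 deg 1.91
```

View pics/t13.png

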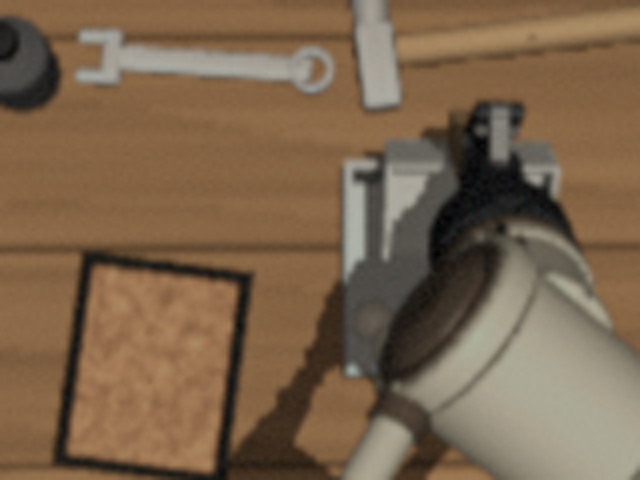

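>>> arm_command --steps '[{"delta_pos":[-6.4,-19,-1.8],"turn":[-0.0022,-0.0485,0.0115],"jaw":15},{"delta_pos":[-6.4,-19,-1.8],"turn":[-0.0022,-0.0485,0.0115],"jaw":15},{"delta_pos":[-6.4,-19,-1.8],"turn":[-0.0022,-0.0485,0.0115],"jaw":15},{"delta_pos":[-6.4,-19,-1.8],"turn":[-0.0022,-0.0485,0.0115],"jaw":15},{"delta_pos":[-6.4,-19,-1.8],"turn":[-0.0022,-0.0485,0.0115],"jaw":15}]'

```text
time: 13.9
ee_pos: [545.1, -39.6, 215.6]
eef_rot: [0.992, -0.04, 0.123, 0.0]
force: [-0.6, 0.0, -2.0]
finger_gap: 0.268
```

>>> arm_command --steps '[{"delta_pos":[-6.4,-19,-1.8],"turn":[-0.0022,-0.0485,0.0115],"jaw":15},{"delta_pos":[-6.4,-19,-1.8],"turn":[-0.0022,-0.0485,0.0115],"jaw":15},{"delta_pos":[-6.4,-19,-1.8],"turn":[-0.0022,-0.0485,0.0115],"jaw":15},{"delta_pos":[-6.4,-19,-1.8],"turn":[-0.0022,-0.0485,0.0115],"jaw":15},{"delta_pos":[-6.4,-19,-1.8],"turn":[-0.0022,-0.0485,0.0115],"jaw":15}]'

```text
time: 14.32
ee_pos: [522.1, 58.2, 220.8]
eef_rot: [0.998, -0.068, 0.002, -0.003]
force: [-0.7, -0.2, -1.7]
finger_gap: 0.271
```

```bash
python3 -c "
from h import *
st()
R1=toolR(-8,-0.4); p1=[528,55,117]
plan(p1,R1,5)
c=cam('top'); crop(c,'t14',260,150,180,150,4)
"
```

```text
t14.32 pos [522.1  58.2 220.8] x [ 0.991 -0.136  0.004] z [ 0.005  0.005 -1.   ] yaw-7.8 F [-0.7 -0.2 -1.7] gap23.1 q [-0.12  0.06  1.78  0.01  1.3   0.01]
5 rows: delta [1.1, 0.5, 20.8] turn [-0.0012, 0.0007, 0.0006] |d| 20.8 deg 0.09
```

View pics/t14.png

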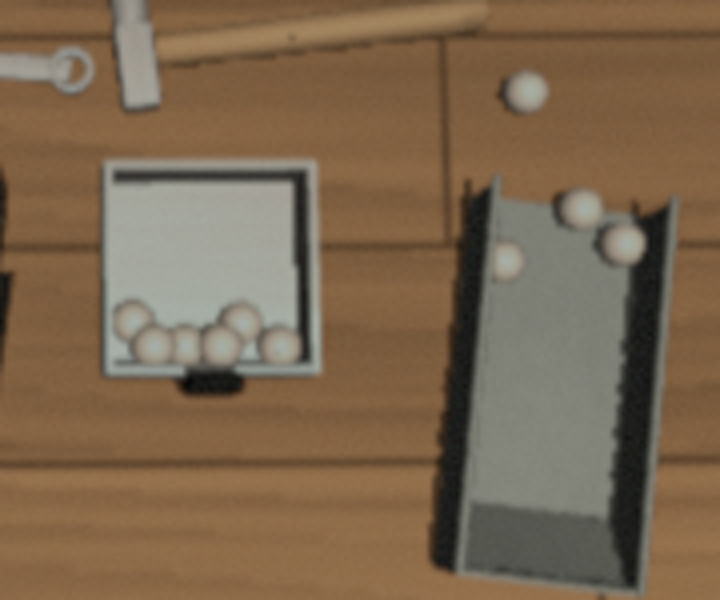

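>>> arm_command --steps '[{"delta_pos":[2.5,1.2,30],"turn":[-0.003,0,0.001],"jaw":15},{"delta_pos":[2.5,1.2,35],"turn":[-0.003,0,0.001],"jaw":15},{"delta_pos":[0,0,25],"turn":[0,0.004,0],"jaw":15},{"delta_pos":[0,0,12],"turn":[0,0,0],"jaw":15},{"delta_pos":[0,0,4],"turn":[0,0,0],"jaw":15}]'

```text
time: 14.78
ee_pos: [526.0, 54.7, 112.1]
eef_rot: [0.998, -0.069, 0.002, -0.0]
force: [-0.2, 0.0, -1.4]
finger_gap: 0.27
```

>>> arm_command --steps '[{"delta_pos":[0,0,1.5],"turn":[0,0,0],"jaw":15},{"delta_pos":[0,0,1.5],"turn":[0,0,0],"jaw":15},{"delta_pos":[0,0,1],"turn":[0,0,0],"jaw":15},{"delta_pos":[0,0,0],"turn":[0,0,0],"jaw":15},{"delta_pos":[0,0,0],"turn":[0,0,0],"jaw":15}]'

```text
time: 15.2
ee_pos: [528.8, 54.8, 111.9]
eef_rot: [0.998, -0.068, 0.006, 0.0]
force: [0.4, 1.0, -1.7]
finger_gap: 0.266
```

```bash
python3 -c "
from h import *
st()
c=cam('scene'); crop(c,'s14',200,130,230,180,3)"
```

```text
t15.20 pos [528.8  54.8 111.9] x [ 0.991 -0.137  0.012] z [ 0.012 -0.001 -1.   ] yaw-7.8 F [ 0.4  1.  -1.7] gap22.8 q [-0.12  0.2   1.85  0.    1.08  0.01]
```

View pics/s14.png

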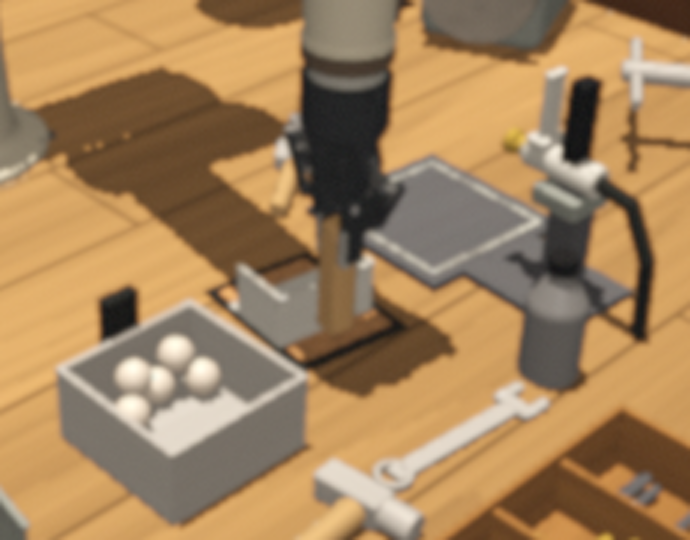

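>>> arm_command --steps '[{"delta_pos":[0,0,1],"turn":[0,0,0],"jaw":15},{"delta_pos":[0,0,0],"turn":[0,0,0],"jaw":40},{"delta_pos":[0,0,0],"turn":[0,0,0],"jaw":70},{"delta_pos":[0,0,0],"turn":[0,0,0],"jaw":85},{"delta_pos":[0,0,0],"turn":[0,0,0],"jaw":85}]'

```text
time: 15.67
ee_pos: [528.0, 55.0, 109.7]
eef_rot: [0.998, -0.068, 0.005, 0.0]
force: [-0.5, -0.3, 0.4]
finger_gap: 0.829
```

>>> arm_command --steps '[{"delta_pos":[0,0,-10],"turn":[0,0,0],"jaw":85},{"delta_pos":[0,0,-30],"turn":[0,0,0],"jaw":85},{"delta_pos":[0,0,-40],"turn":[0,0,0],"jaw":85},{"delta_pos":[0,0,-10],"turn":[0,0,0],"jaw":85},{"delta_pos":[0,0,0],"turn":[0,0,0],"jaw":85}]'

```text
time: 16.08
ee_pos: [530.0, 54.7, 205.0]
eef_rot: [0.998, -0.068, 0.009, 0.0]
force: [0.2, 0.1, 0.5]
finger_gap: 0.995
```

```bash
python3 -c "
from h import *
st()
c=cam('scene'); crop(c,'s15',200,130,230,180,3)
c=cam('top'); w=tp(c,[(525.5,92)],(260,150),4,15)[0]; print(w)
crop(c,'t15',260,120,180,150,4)
plan([w[0],w[1],160],toolR(-7.8),20)"
```

```text
t16.08 pos [530.   54.7 205. ] x [ 0.99  -0.136  0.019] z [ 0.019 -0.002 -1.   ] yaw-7.8 F [0.2 0.1 0.5] gap85.0 q [-0.12  0.08  1.79  0.    1.26  0.01]
[ 668.09663635 -360.41839024]
20 rows: delta [9.8, 19.6, 2.1] turn [-0.0, -0.0005, -0.0] |d| 22.0 deg 0.03
```

View pics/s15.png

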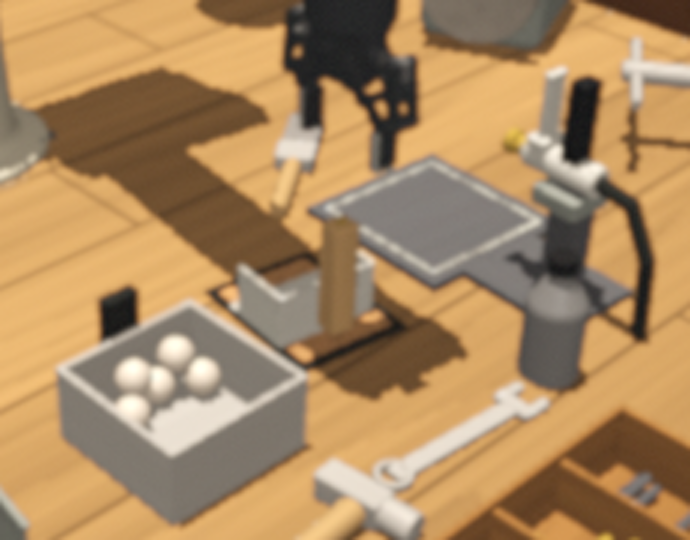

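View pics/t15.png

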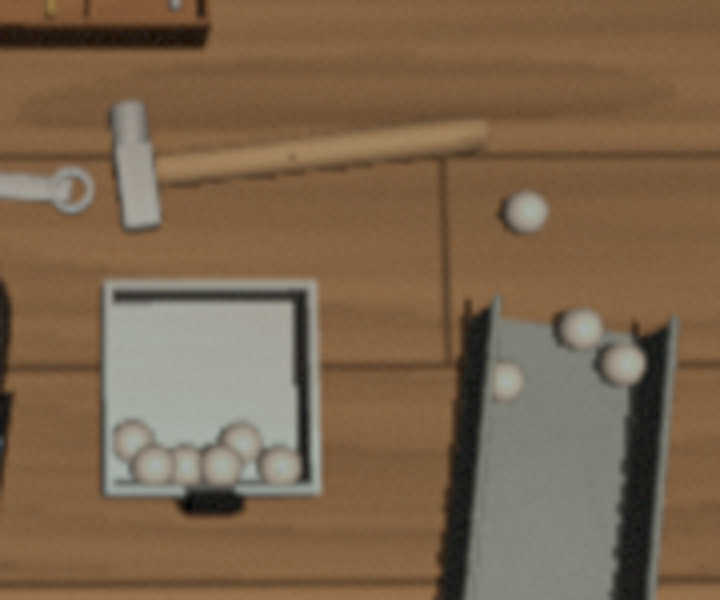

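```bash
python3 -c "
from h import *
plan([668,-360.5,110],toolR(-83),15)"
```

```text
15 rows: delta [27.6, 15.0, 6.1] turn [-0.0005, -0.0006, 0.0874] |d| 32.0 deg 5.01
```

>>> arm_command --steps '[{"delta_pos":[27.6,15,2],"turn":[-0.0005,-0.0006,0.0874],"jaw":85},{"delta_pos":[27.6,15,2],"turn":[-0.0005,-0.0006,0.0874],"jaw":85},{"delta_pos":[27.6,15,2],"turn":[-0.0005,-0.0006,0.0874],"jaw":85},{"delta_pos":[27.6,15,2],"turn":[-0.0005,-0.0006,0.0874],"jaw":85},{"delta_pos":[27.6,15,2],"turn":[-0.0005,-0.0006,0.0874],"jaw":85}]'

```text
time: 16.6
ee_pos: [634.5, -58.3, 188.0]
eef_rot: [0.959, -0.285, 0.001, 0.0]
force: [0.5, -0.4, -0.1]
finger_gap: 0.995
```

>>> arm_command --steps '[{"delta_pos":[27.6,15,4],"turn":[-0.0005,-0.0006,0.0874],"jaw":85},{"delta_pos":[27.6,15,4],"turn":[-0.0005,-0.0006,0.0874],"jaw":85},{"delta_pos":[27.6,15,4],"turn":[-0.0005,-0.0006,0.0874],"jaw":85},{"delta_pos":[27.6,15,4],"turn":[-0.0005,-0.0006,0.0874],"jaw":85},{"delta_pos":[27.6,15,4],"turn":[-0.0005,-0.0006,0.0874],"jaw":85}]'

```text
time: 17.02
ee_pos: [683.8, -206.4, 168.1]
eef_rot: [0.874, -0.486, -0.001, 0.0]
force: [1.0, 0.0, -0.3]
finger_gap: 0.997
```

>>> arm_command --steps '[{"delta_pos":[27.6,15,10],"turn":[-0.0005,-0.0006,0.0874],"jaw":85},{"delta_pos":[27.6,15,10],"turn":[-0.0005,-0.0006,0.0874],"jaw":85},{"delta_pos":[27.6,15,10],"turn":[-0.0005,-0.0006,0.0874],"jaw":85},{"delta_pos":[27.6,15,10],"turn":[-0.0005,-0.0006,0.0874],"jaw":85},{"delta_pos":[27.6,15,10],"turn":[-0.0005,-0.0006,0.0874],"jaw":85}]'

```text
time: 17.43
ee_pos: [665.6, -361.2, 117.9]
eef_rot: [0.748, -0.664, -0.003, 0.0]
force: [0.5, 0.5, -0.5]
finger_gap: 0.991
```

```bash
python3 -c "
from h import *
st()
plan([668,-360.5,70],toolR(-83),5)"
```

```text
t17.43 pos [ 665.6 -361.2  117.9] x [ 0.118 -0.993 -0.003] z [-0.005  0.003 -1.   ] yaw-83.2 F [ 0.5  0.5 -0.5] gap84.6 q [-0.66  0.74  1.09 -0.    1.31  0.8 ]
5 rows: delta [-0.1, -0.5, 9.6] turn [0.0009, 0.0007, -0.0007] |d| 9.6 deg 0.08
```

>>> arm_command --steps '[{"delta_pos":[0,-1.2,25],"turn":[0,0,0],"jaw":85},{"delta_pos":[0,-1.2,25],"turn":[0,0,0],"jaw":85},{"delta_pos":[0,0,0],"turn":[0,0,0],"jaw":85},{"delta_pos":[0,0,0],"turn":[0,0,0],"jaw":85},{"delta_pos":[0,0,0],"turn":[0,0,0],"jaw":85}]'

```text
time: 17.85
ee_pos: [669.4, -359.8, 71.6]
eef_rot: [0.749, -0.662, -0.001, 0.0]
force: [0.3, 0.3, 1.1]
finger_gap: 0.997
```

```bash
python3 -c "
from h import *
st()
c=cam('scene'); crop(c,'s16',120,230,200,160,4)"
```

```text
t17.85 pos [ 669.4 -359.8   71.6] x [ 0.123 -0.992 -0.001] z [-0.002  0.001 -1.   ] yaw-82.9 F [0.3 0.3 1.1] gap85.2 q [-0.65  0.8   1.11 -0.    1.24  0.8 ]
```

View pics/s16.png

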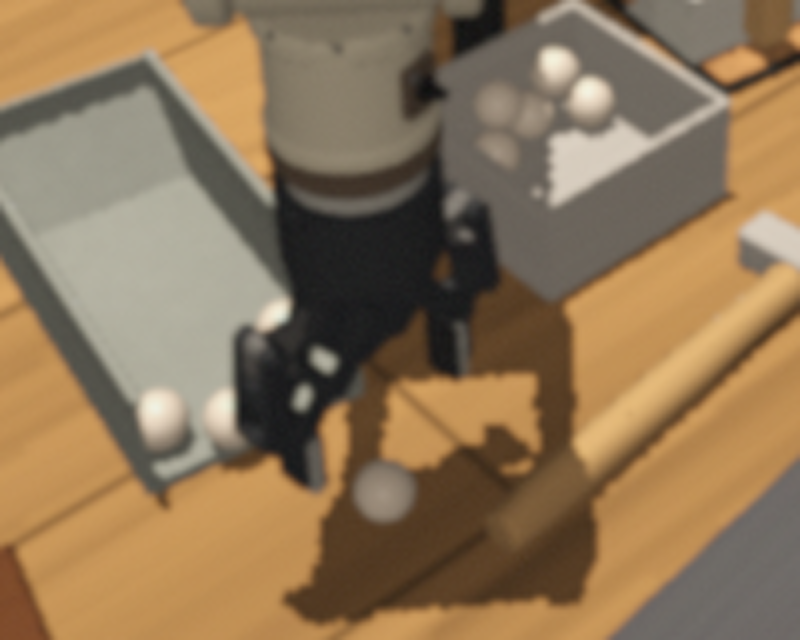

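>>> arm_command --steps '[{"delta_pos":[0,0,20],"turn":[0,0,0],"jaw":85},{"delta_pos":[0,0,16],"turn":[0,0,0],"jaw":85},{"delta_pos":[0,0,5],"turn":[0,0,0],"jaw":85},{"delta_pos":[0,0,0],"turn":[0,0,0],"jaw":60},{"delta_pos":[0,0,0],"turn":[0,0,0],"jaw":35}]' --grip_force 30

```text
time: 18.32
ee_pos: [669.2, -360.0, 30.4]
eef_rot: [0.749, -0.662, -0.001, 0.0]
force: [0.8, 0.3, 0.9]
finger_gap: 0.743
```

>>> arm_command --steps '[{"delta_pos":[0,0,0],"turn":[0,0,0],"jaw":20},{"delta_pos":[0,0,0],"turn":[0,0,0],"jaw":20},{"delta_pos":[0,0,0],"turn":[0,0,0],"jaw":20},{"delta_pos":[0,0,0],"turn":[0,0,0],"jaw":20},{"delta_pos":[0,0,0],"turn":[0,0,0],"jaw":20}]'

```text
time: 18.73
ee_pos: [669.9, -360.7, 31.8]
eef_rot: [0.749, -0.662, 0.0, 0.0]
force: [-0.3, 0.7, 5.6]
finger_gap: 0.328
```

```bash
python3 -c "
from h import *
st()
c=cam('scene'); crop(c,'s17',120,230,200,160,4)
p,R=pose(); p2=np.array([560,-134,170.])
plan(p+[0,0,60],toolR(-83),3); plan(p2,toolR(-83),10,(p+[0,0,60],toolR(-83)))"
```

```text
t18.73 pos [ 669.9 -360.7   31.8] x [ 0.122 -0.992  0.001] z [ 0.    -0.001 -1.   ] yaw-83.0 F [-0.3  0.7  5.6] gap28.0 q [-0.65  0.85  1.11 -0.    1.18  0.8 ]
3 rows: delta [0.0, -0.0, -20.0] turn [-0.0, -0.0003, 0.0002] |d| 20.0 deg 0.02
10 rows: delta [-23.8, 8.1, -7.8] turn [0.0, 0.0, 0.0] |d| 26.4 deg 0.0
```

View pics/s17.png

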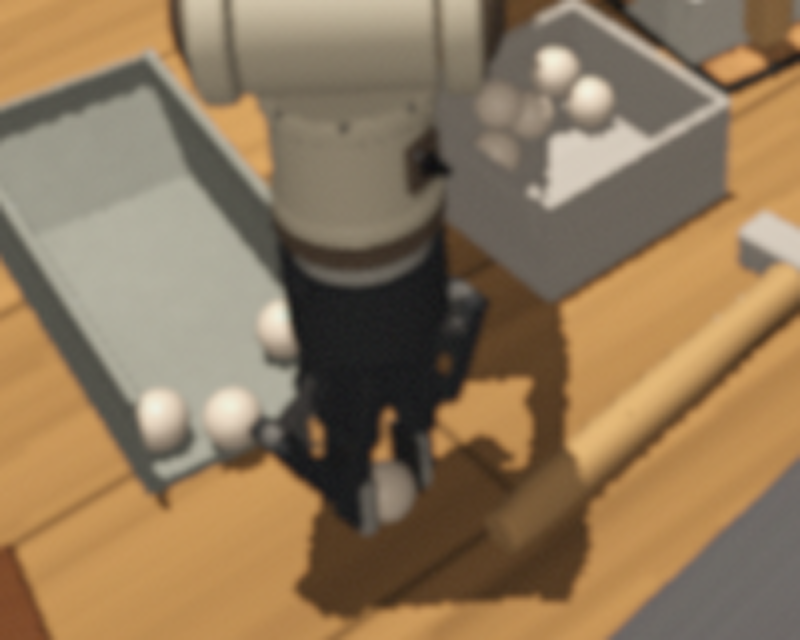

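>>> arm_command --steps '[{"delta_pos":[0,0,-15],"turn":[0,0,0],"jaw":20},{"delta_pos":[0,0,-35],"turn":[0,0,0],"jaw":20},{"delta_pos":[0,0,-40],"turn":[0,0,0],"jaw":20},{"delta_pos":[-12,4,-22],"turn":[0,0,0],"jaw":20},{"delta_pos":[-24,8,-10],"turn":[0,0,0],"jaw":20}]'

```text
time: 19.2
ee_pos: [655.2, -329.4, 159.4]
eef_rot: [0.748, -0.663, 0.005, 0.0]
force: [0.1, 0.3, -0.1]
finger_gap: 0.325
```

>>> arm_command --steps '[{"delta_pos":[-30,10,0],"turn":[0,0,0],"jaw":20},{"delta_pos":[-30,10,0],"turn":[0,0,0],"jaw":20},{"delta_pos":[-30,10,0],"turn":[0,0,0],"jaw":20},{"delta_pos":[-30,10,0],"turn":[0,0,0],"jaw":20},{"delta_pos":[-30,10,0],"turn":[0,0,0],"jaw":20}]'

```text
time: 19.62
ee_pos: [584.0, -181.8, 153.2]
eef_rot: [0.749, -0.662, -0.001, 0.0]
force: [0.4, 0.2, -0.0]
finger_gap: 0.327
```

```bash
python3 -c "
from h import *
st()
p2=np.array([565,-134,105.])
plan(p2,toolR(-83),5)"
```

```text
t19.62 pos [ 584.  -181.8  153.2] x [ 0.122 -0.992 -0.001] z [-0.001  0.    -1.   ] yaw-83.0 F [ 0.4  0.2 -0. ] gap27.9 q [-0.5   0.35  1.58 -0.    1.21  0.95]
5 rows: delta [-10.0, 2.6, 9.6] turn [0.0003, 0.0001, 0.0001] |d| 14.1 deg 0.02
```

>>> arm_command --steps '[{"delta_pos":[-25,6.5,0],"turn":[0,0,0],"jaw":20},{"delta_pos":[-25,6.5,8],"turn":[0,0,0],"jaw":20},{"delta_pos":[0,0,25],"turn":[0,0,0],"jaw":20},{"delta_pos":[0,0,22],"turn":[0,0,0],"jaw":20},{"delta_pos":[0,0,5],"turn":[0,0,0],"jaw":20}]'

```text
time: 20.03
ee_pos: [563.4, -133.5, 89.6]
eef_rot: [0.749, -0.662, -0.004, 0.001]
force: [-0.7, -0.1, -0.2]
finger_gap: 0.329
```

```bash
python3 -c "
from h import *
st()
c=cam('scene'); crop(c,'s18',180,180,160,140,4)"
```

```text
t20.03 pos [ 563.4 -133.5   89.6] x [ 0.123 -0.992 -0.004] z [-0.007  0.003 -1.   ] yaw-82.9 F [-0.7 -0.1 -0.2] gap28.1 q [-0.44  0.36  1.71 -0.    1.08  1.01]
```

View pics/s18.png

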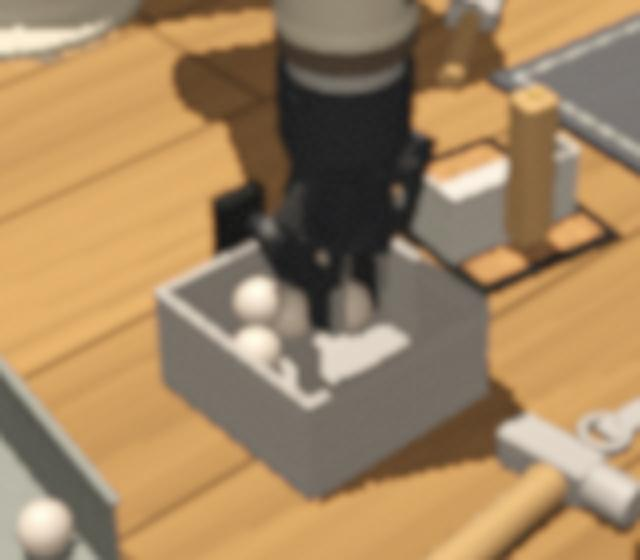

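>>> arm_command --steps '[{"delta_pos":[0,0,0],"turn":[0,0,0],"jaw":45},{"delta_pos":[0,0,0],"turn":[0,0,0],"jaw":50},{"delta_pos":[0,0,0],"turn":[0,0,0],"jaw":50},{"delta_pos":[0,0,-30],"turn":[0,0,0],"jaw":50},{"delta_pos":[0,0,-40],"turn":[0,0,0],"jaw":50}]'

```text
time: 20.5
ee_pos: [563.8, -134.5, 160.7]
eef_rot: [0.749, -0.663, -0.004, 0.001]
force: [0.5, -1.2, 0.6]
finger_gap: 0.582
```

>>> arm_command --steps '[{"delta_pos":[0,0,-30],"turn":[0,0,0],"jaw":85},{"delta_pos":[-30,0,-10],"turn":[0,0,-0.1],"jaw":85},{"delta_pos":[-30,0,0],"turn":[0,0,-0.1],"jaw":85},{"delta_pos":[-30,0,0],"turn":[0,0,-0.1],"jaw":85},{"delta_pos":[-20,0,0],"turn":[0,0,-0.1],"jaw":85}]'

```text
time: 20.92
ee_pos: [538.3, -27.7, 204.6]
eef_rot: [0.867, -0.498, 0.001, -0.0]
force: [-0.2, 1.0, -1.0]
finger_gap: 0.993
```

```bash
python3 -c "
from h import *
st()
c=cam('top'); crop(c,'t18',200,150,190,130,4)
c=cam('scene'); crop(c,'s18',180,130,180,170,3)"
```

```text
t20.92 pos [538.3 -27.7 204.6] x [ 0.504 -0.864  0.   ] z [ 0.001  0.    -1.   ] yaw-59.7 F [-0.2  1.  -1. ] gap84.8 q [-0.28  0.11  1.76  0.    1.27  0.77]
```

View pics/s18.png

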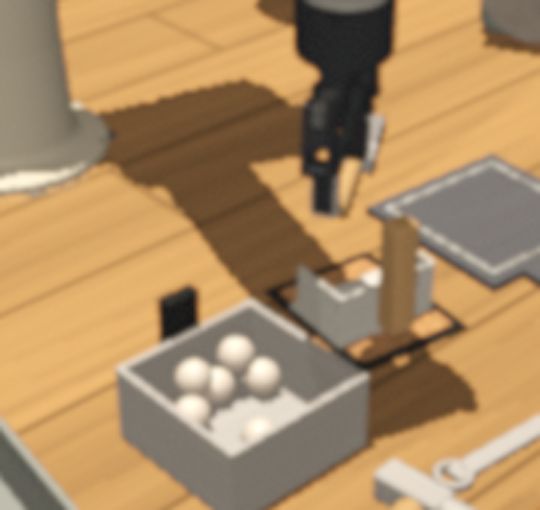

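View pics/t18.png

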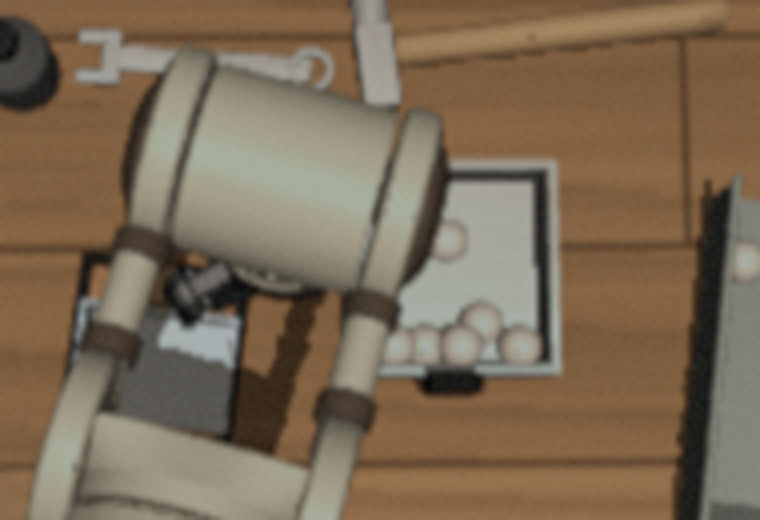

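```bash
python3 -c "
from h import *
plan([528,54.9,190],toolR(-7.8),9)"
```

```text
9 rows: delta [-6.5, -6.9, 1.6] turn [-0.0, 0.0, -0.1008] |d| 9.6 deg 5.78
```

>>> arm_command --steps '[{"delta_pos":[-6.5,-6.9,1.6],"turn":[0,0,-0.1008],"jaw":85},{"delta_pos":[-6.5,-6.9,1.6],"turn":[0,0,-0.1008],"jaw":85},{"delta_pos":[-6.5,-6.9,1.6],"turn":[0,0,-0.1008],"jaw":85},{"delta_pos":[-6.5,-6.9,1.6],"turn":[0,0,-0.1008],"jaw":85},{"delta_pos":[-6.5,-6.9,1.6],"turn":[0,0,-0.1008],"jaw":85}]'

```text
time: 21.43
ee_pos: [543.4, 16.5, 195.8]
eef_rot: [0.964, -0.268, 0.0, 0.0]
force: [-0.1, 0.6, 0.0]
finger_gap: 0.995
```

>>> arm_command --steps '[{"delta_pos":[-6.5,-6.9,1.6],"turn":[0,0,-0.1008],"jaw":85},{"delta_pos":[-6.5,-6.9,1.6],"turn":[0,0,-0.1008],"jaw":85},{"delta_pos":[-6.5,-6.9,1.6],"turn":[0,0,-0.1008],"jaw":85},{"delta_pos":[-6.5,-6.9,1.6],"turn":[0,0,-0.1008],"jaw":85},{"delta_pos":[0,0,0],"turn":[0,0,0],"jaw":85}]'

```text
time: 21.85
ee_pos: [529.1, 52.7, 188.9]
eef_rot: [0.998, -0.07, -0.0, -0.0]
force: [-0.0, -0.5, -0.5]
finger_gap: 0.998
```

```bash
python3 -c "
from h import *
st(); plan([528,54.9,107],toolR(-7.8),4)"
```

```text
t21.85 pos [529.1  52.7 188.9] x [ 0.99  -0.139 -0.001] z [-0.001  0.    -1.   ] yaw-8.0 F [-0.  -0.5 -0.5] gap85.2 q [-0.13  0.11  1.79  0.    1.24  0.01]
4 rows: delta [-0.3, -0.5, 20.5] turn [-0.0001, 0.0002, -0.0008] |d| 20.5 deg 0.05
```

>>> arm_command --steps '[{"delta_pos":[0,-0.8,30],"turn":[0,0,0],"jaw":85},{"delta_pos":[0,0,30],"turn":[0,0,0],"jaw":85},{"delta_pos":[0,0,18],"turn":[0,0,0],"jaw":85},{"delta_pos":[0,0,4],"turn":[0,0,0],"jaw":70},{"delta_pos":[0,0,0],"turn":[0,0,0],"jaw":40}]' --grip_force 100

```text
time: 22.27
ee_pos: [528.7, 52.5, 105.7]
eef_rot: [0.997, -0.072, -0.002, -0.0]
force: [0.6, 0.3, -0.4]
finger_gap: 0.738
```

>>> arm_command --steps '[{"delta_pos":[0,0,0],"turn":[0,0,0],"jaw":15},{"delta_pos":[0,0,0],"turn":[0,0,0],"jaw":15},{"delta_pos":[0,0,0],"turn":[0,0,0],"jaw":15},{"delta_pos":[0,0,0],"turn":[0,0,0],"jaw":15},{"delta_pos":[0,0,0],"turn":[0,0,0],"jaw":15}]'

```text
time: 22.68
ee_pos: [530.4, 52.9, 108.6]
eef_rot: [0.998, -0.071, 0.001, 0.0]
force: [-1.8, -0.3, 6.2]
finger_gap: 0.267
```

```bash
python3 -c "
from h import *
st()"
```

```text
t22.68 pos [530.4  52.9 108.6] x [ 0.99  -0.141  0.002] z [ 0.002 -0.    -1.   ] yaw-8.1 F [-1.8 -0.3  6.2] gap22.8 q [-0.13  0.22  1.84 -0.    1.08  0.01]
```

```bash
sed -i 's/107.4/104.6/' h.py; python3 -c "
from h import *
w=fromtray([212,-1.6]); print(w)
p,R=pose(); a=(np.array([p[0],p[1],245.]),toolR(-8))
plan([w[0],w[1],225],toolR(-7.3,-0.2),15,a)"
```

```text
[ 697.07831846 -398.72472813]
15 rows: delta [15.0, 28.4, 1.4] turn [0.0, 0.0002, -0.0008] |d| 32.1 deg 0.05
```

>>> arm_command --steps '[{"delta_pos":[0,0,-15],"turn":[0,0,0],"jaw":15},{"delta_pos":[0,0,-30],"turn":[0,0,0],"jaw":15},{"delta_pos":[0,0,-40],"turn":[0,0,0],"jaw":15},{"delta_pos":[0,0,-40],"turn":[0,0,0],"jaw":15},{"delta_pos":[0,0,-14],"turn":[0,0,0],"jaw":15}]'

```text
time: 23.1
ee_pos: [531.9, 53.0, 252.7]
eef_rot: [0.998, -0.07, 0.005, 0.0]
force: [1.5, -0.6, -0.9]
finger_gap: 0.266
```

>>> arm_command --steps '[{"delta_pos":[15,28.4,1.4],"turn":[0,0,-0.0008],"jaw":15},{"delta_pos":[15,28.4,1.4],"turn":[0,0,-0.0008],"jaw":15},{"delta_pos":[15,28.4,1.4],"turn":[0,0,-0.0008],"jaw":15},{"delta_pos":[15,28.4,1.4],"turn":[0,0,-0.0008],"jaw":15},{"delta_pos":[15,28.4,1.4],"turn":[0,0,-0.0008],"jaw":15}]'

```text
time: 23.52
ee_pos: [584.1, -99.2, 238.8]
eef_rot: [0.998, -0.068, -0.0, 0.0]
force: [0.9, -0.1, -1.1]
finger_gap: 0.266
```

>>> arm_command --steps '[{"delta_pos":[15,28.4,1.4],"turn":[0,0,-0.0008],"jaw":15},{"delta_pos":[15,28.4,1.4],"turn":[0,0,-0.0008],"jaw":15},{"delta_pos":[15,28.4,1.4],"turn":[0,0,-0.0008],"jaw":15},{"delta_pos":[15,28.4,1.4],"turn":[0,0,-0.0008],"jaw":15},{"delta_pos":[15,28.4,1.4],"turn":[0,0,-0.0008],"jaw":15}]'

```text
time: 23.93
ee_pos: [639.3, -250.2, 231.5]
eef_rot: [0.998, -0.067, -0.0, 0.0]
force: [0.7, 0.8, -1.3]
finger_gap: 0.271
```

>>> arm_command --steps '[{"delta_pos":[15,28.4,1.4],"turn":[0,0,-0.0008],"jaw":15},{"delta_pos":[15,28.4,1.4],"turn":[0,0,-0.0008],"jaw":15},{"delta_pos":[15,28.4,1.4],"turn":[0,0,-0.0008],"jaw":15},{"delta_pos":[15,28.4,1.4],"turn":[0,0,-0.0008],"jaw":15},{"delta_pos":[15,28.4,1.4],"turn":[0,0,-0.0008],"jaw":15}]'

```text
time: 24.35
ee_pos: [694.9, -400.6, 224.3]
eef_rot: [0.998, -0.065, -0.001, 0.0]
force: [1.5, -0.0, -1.0]
finger_gap: 0.269
```

```bash
python3 -c "
from h import *
st(); p,R=pose(); print('lip tray',totray(p+R@LIP),(p+R@LIP)[2])
w=fromtray([212,-1.6]);plan([w[0],w[1],140],toolR(-7.3,-0.2),5)
c=cam('top'); crop(c,'t19',340,130,130,160,4)
"
```

```text
t24.35 pos [ 694.9 -400.6  224.3] x [ 0.992 -0.129 -0.001] z [-0.001  0.    -1.   ] yaw-7.4 F [ 1.5 -0.  -1. ] gap23.0 q [-0.67  0.8   0.8  -0.    1.54 -0.54]
lip tray [121.9934064   -3.60955285] 119.75663119651321
5 rows: delta [0.4, -0.4, 16.9] turn [0.0, 0.0009, -0.0003] |d| 16.9 deg 0.06
```

View pics/t19.png

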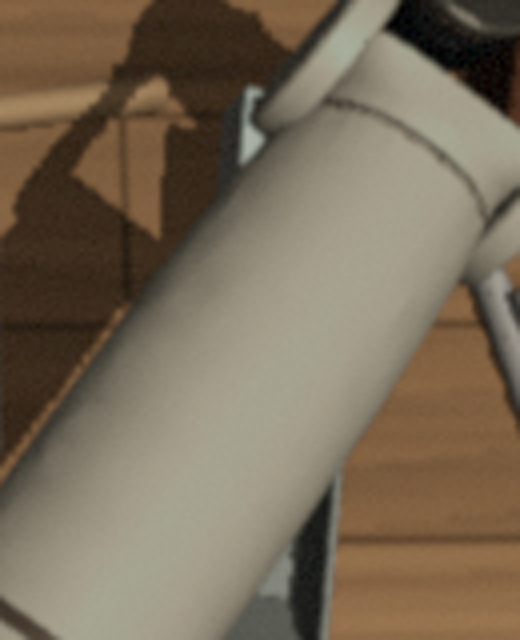

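>>> arm_command --steps '[{"delta_pos":[1,-0.5,25],"turn":[0,0.001,0],"jaw":15},{"delta_pos":[0.5,-0.5,30],"turn":[0,0.001,0],"jaw":15},{"delta_pos":[0.5,-0.5,25],"turn":[0,0.001,0],"jaw":15},{"delta_pos":[0,-0.5,10],"turn":[0,0.001,0],"jaw":15},{"delta_pos":[0,0,0],"turn":[0,0,0],"jaw":15}]'

```text
time: 24.82
ee_pos: [695.1, -395.8, 129.4]
eef_rot: [0.998, -0.064, -0.002, -0.002]
force: [-0.6, 0.4, -2.4]
finger_gap: 0.269
```

```bash
python3 -c "
from h import *
st(); p,R=pose(); print('lip tray',totray(p+R@LIP),(p+R@LIP)[2])
c=cam('scene'); crop(c,'s20',100,240,200,150,4)
"
```

```text
t24.82 pos [ 695.1 -395.8  129.4] x [ 0.992 -0.128 -0.004] z [-0.003  0.005 -1.   ] yaw-7.4 F [-0.6  0.4 -2.4] gap23.0 q [-0.67  0.85  0.9   0.    1.39 -0.54]
lip tray [121.21519916   1.63450109] 25.14333231421614
```

View pics/s20.png

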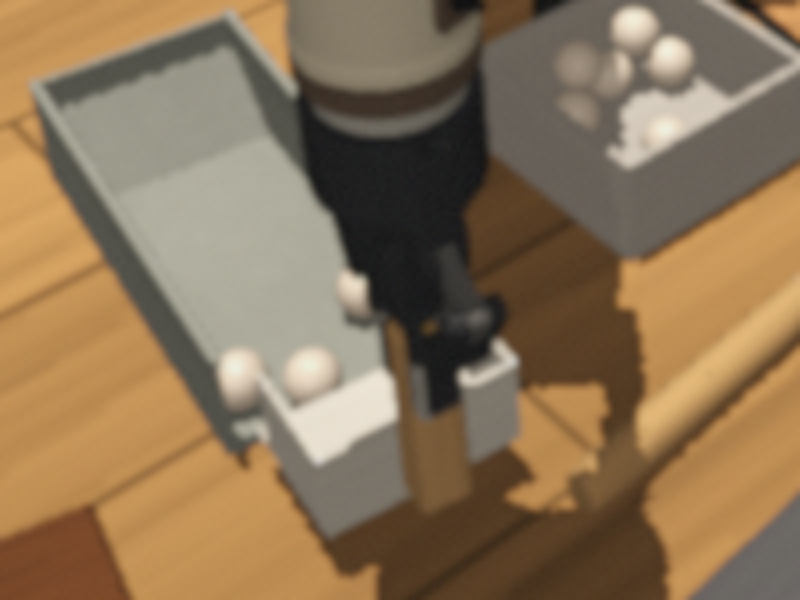

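```bash
python3 -c "
from h import *
np.set_printoptions(precision=1,suppress=True)
c=cam('scene'); st()
print(totray(tp(c,[(318,466),(518,362)],(100,240),4,77)), totray(tp(c,[(262,380)],(100,240),4,77)),totray(tp(c,[(236,447),(38,82),(232,14)],(100,240),4,70)))
"
```

```text
t24.92 pos [ 697.2 -397.6  135.4] x [ 1.  -0.1  0. ] z [ 0. -0. -1.] yaw-7.4 F [ 0.2 -0.4 -1.4] gap22.9 q [-0.7  0.8  0.9  0.   1.4 -0.5]
[[200.4 -47.6]
 [198.1  56.9]] [[138.9 -46.7]] [[ 163.1  -71.3]
 [-149.8  -54.6]
 [-147.7   62.3]]
```

>>> arm_command --steps '[{"delta_pos":[0,1.4,10],"turn":[0,0,0],"jaw":15},{"delta_pos":[0,0,8],"turn":[0,0,0],"jaw":15},{"delta_pos":[0,0,3],"turn":[0,0,0],"jaw":15},{"delta_pos":[0,0,0],"turn":[0,0,0],"jaw":15},{"delta_pos":[0,0,0],"turn":[0,0,0],"jaw":15}]'

```text
time: 25.33
ee_pos: [696.6, -398.8, 112.7]
eef_rot: [0.998, -0.064, 0.001, -0.0]
force: [-0.4, 0.4, -1.7]
finger_gap: 0.266
```

```bash
python3 -c "
from h import *
st(); p,R=pose(); print('lip tray',totray(p+R@LIP),(p+R@LIP)[2],(p+R@B)[2])
c=cam('scene'); crop(c,'s21',100,240,200,150,4)
"
```

```text
t25.33 pos [ 696.6 -398.8  112.7] x [ 0.992 -0.128  0.002] z [ 0.002  0.    -1.   ] yaw-7.4 F [-0.4  0.4 -1.7] gap22.7 q [-0.67  0.87  0.91  0.    1.36 -0.54]
lip tray [123.7410917   -1.52847146] 7.929269893709247 8.085971950164065
```

View pics/s21.png

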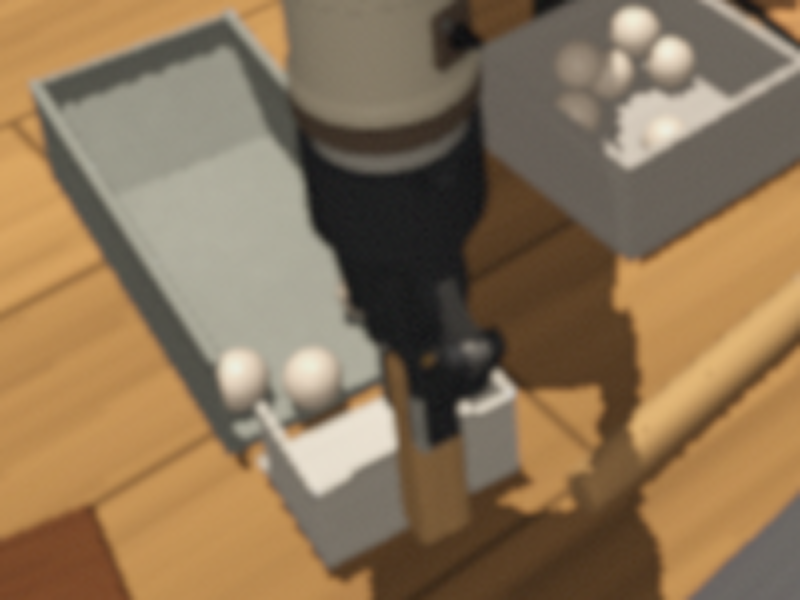

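>>> arm_command --steps '[{"delta_pos":[0,0,-2.8],"turn":[0,0,0],"jaw":15},{"delta_pos":[0,0,0],"turn":[0,0,0],"jaw":15},{"delta_pos":[-3,0,0],"turn":[0,0,0],"jaw":15},{"delta_pos":[-4,0,0],"turn":[0,0,0],"jaw":15},{"delta_pos":[-4,0,0],"turn":[0,0,0],"jaw":15}]'

```text
time: 25.8
ee_pos: [685.4, -397.4, 115.8]
eef_rot: [0.998, -0.064, 0.001, 0.0]
force: [0.1, 0.2, -1.4]
finger_gap: 0.263
```

>>> arm_command --steps '[{"delta_pos":[-5,0,0],"turn":[0,0,0],"jaw":15},{"delta_pos":[-5,0,0],"turn":[0,0,0],"jaw":15},{"delta_pos":[-5,0,0],"turn":[0,0,0],"jaw":15},{"delta_pos":[-5,0,0],"turn":[0,0,0],"jaw":15},{"delta_pos":[-5,0,0],"turn":[0,0,0],"jaw":15}]'

```text
time: 26.22
ee_pos: [660.4, -394.2, 115.8]
eef_rot: [0.998, -0.064, 0.001, 0.0]
force: [-0.1, -0.2, -0.7]
finger_gap: 0.266
```

```bash
python3 -c "
from h import *
st(); p,R=pose(); print('lip tray',totray(p+R@LIP),(p+R@LIP)[2],(p+R@B)[2])
c=cam('scene'); crop(c,'s22',100,240,200,150,4)
"
```

```text
t26.22 pos [ 660.4 -394.2  115.8] x [ 0.992 -0.129  0.003] z [ 0.003 -0.    -1.   ] yaw-7.4 F [-0.1 -0.2 -0.7] gap22.7 q [-0.7   0.77  1.06  0.    1.31 -0.57]
lip tray [87.32796726 -1.61396957] 10.968225794674623 11.160269693278167
```

View pics/s22.png

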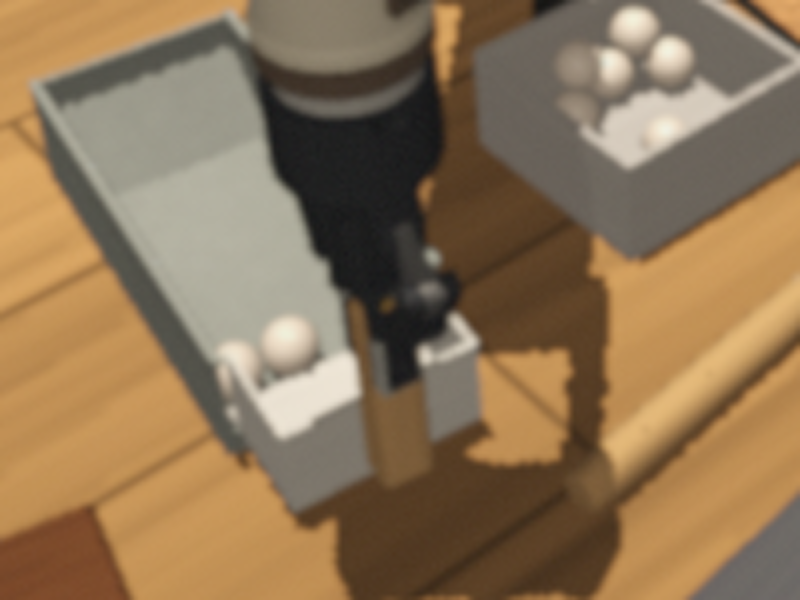

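>>> arm_command --steps '[{"delta_pos":[-5,0,1.5],"turn":[0,0.002,0],"jaw":15},{"delta_pos":[-5,0,1],"turn":[0,0.002,0],"jaw":15},{"delta_pos":[-5,0,1],"turn":[0,0.002,0],"jaw":15},{"delta_pos":[-5,0,0.5],"turn":[0,0.002,0],"jaw":15},{"delta_pos":[-5,0,0],"turn":[0,0,0],"jaw":15}]'

```text
time: 26.68
ee_pos: [636.8, -391.6, 113.2]
eef_rot: [0.998, -0.064, 0.007, 0.001]
force: [3.2, -0.4, 4.6]
finger_gap: 0.266
```

```bash
python3 -c "
from h import *
st(); p,R=pose(); print('lip tray',totray(p+R@LIP),(p+R@LIP)[2],(p+R@B)[2])
c=cam('scene'); crop(c,'s23',100,240,200,150,4)
"
```

```text
t26.68 pos [ 636.8 -391.6  113.2] x [ 0.992 -0.129  0.014] z [ 0.014 -0.003 -1.   ] yaw-7.4 F [ 3.2 -0.4  4.6] gap22.7 q [-0.71  0.71  1.16  0.01  1.26 -0.59]
lip tray [64.74810273 -2.22641068] 7.403601196948358 8.455550073662323
```

View pics/s23.png

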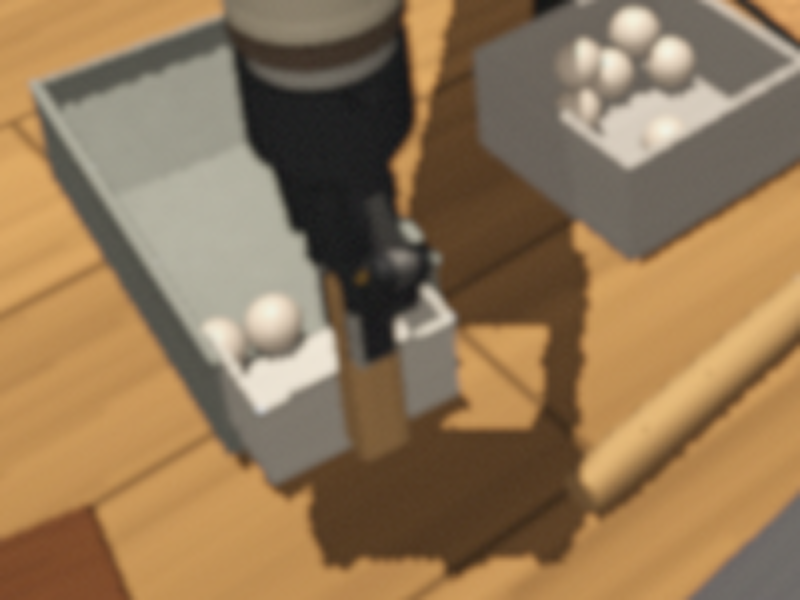

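>>> arm_command --steps '[{"delta_pos":[-7,0,0],"turn":[0,0,0],"jaw":15},{"delta_pos":[-7,0,0],"turn":[0,0,0],"jaw":15},{"delta_pos":[-7,0,0],"turn":[0,0,0],"jaw":15},{"delta_pos":[-7,0,0],"turn":[0,0,0],"jaw":15},{"delta_pos":[-7,0,0],"turn":[0,0,0],"jaw":15}]'

```text
time: 27.15
ee_pos: [602.4, -387.3, 113.2]
eef_rot: [0.998, -0.064, 0.007, 0.001]
force: [4.6, -2.1, 6.8]
finger_gap: 0.267
```

>>> arm_command --steps '[{"delta_pos":[-7,0,0],"turn":[0,0,0],"jaw":15},{"delta_pos":[-7,0,0],"turn":[0,0,0],"jaw":15},{"delta_pos":[-7,0,0],"turn":[0,0,0],"jaw":15},{"delta_pos":[-7,0,0],"turn":[0,0,0],"jaw":15},{"delta_pos":[-7,0,0],"turn":[0,0,0],"jaw":15}]'

```text
time: 27.57
ee_pos: [568.0, -383.2, 113.3]
eef_rot: [0.998, -0.064, 0.008, 0.002]
force: [4.7, -1.5, 7.9]
finger_gap: 0.269
```

>>> arm_command --steps '[{"delta_pos":[-7,0,0],"turn":[0,0,0],"jaw":15},{"delta_pos":[-7,0,0],"turn":[0,0,0],"jaw":15},{"delta_pos":[-7,0,0],"turn":[0,0,0],"jaw":15},{"delta_pos":[-7,0,0],"turn":[0,0,0],"jaw":15},{"delta_pos":[-7,0,0],"turn":[0,0,0],"jaw":15}]'

```text
time: 27.98
ee_pos: [533.7, -379.1, 113.4]
eef_rot: [0.998, -0.065, 0.008, 0.002]
force: [5.3, -2.0, 9.4]
finger_gap: 0.268
```

```bash
python3 -c "
from h import *
st(); p,R=pose(); print('lip tray',totray(p+R@LIP),(p+R@LIP)[2],(p+R@B)[2])
c=cam('scene'); crop(c,'s24',90,210,200,150,4)
"
```

```text
t27.98 pos [ 533.7 -379.1  113.4] x [ 0.992 -0.129  0.016] z [ 0.016 -0.006 -1.   ] yaw-7.4 F [ 5.3 -2.   9.4] gap22.9 q [-0.81  0.48  1.49  0.01  1.16 -0.68]
lip tray [-38.82268826  -3.09599947] 7.333851808936885 8.587203874380137
```

View pics/s24.png

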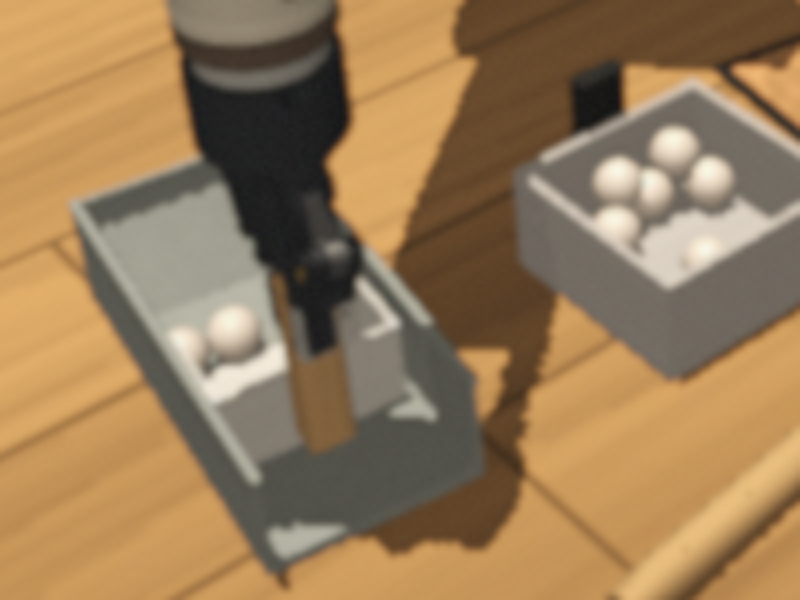

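>>> arm_command --steps '[{"delta_pos":[-7,-0.2,0],"turn":[0,0,0],"jaw":15},{"delta_pos":[-7,-0.2,0],"turn":[0,0,0],"jaw":15},{"delta_pos":[-7,-0.2,0],"turn":[0,0,0],"jaw":15},{"delta_pos":[-7,-0.2,0],"turn":[0,0,0],"jaw":15},{"delta_pos":[-6,-0.2,0],"turn":[0,0,0],"jaw":15}]'

```text
time: 28.45
ee_pos: [500.4, -374.2, 113.4]
eef_rot: [0.998, -0.065, 0.009, 0.003]
force: [6.0, -2.5, 10.0]
finger_gap: 0.266
```

>>> arm_command --steps '[{"delta_pos":[-5,0,0],"turn":[0,0,0],"jaw":15},{"delta_pos":[-5,0,0],"turn":[0,0,0],"jaw":15},{"delta_pos":[-5,0,0],"turn":[0,0,0],"jaw":15},{"delta_pos":[-5,0,0],"turn":[0,0,0],"jaw":15},{"delta_pos":[-5,0,0],"turn":[0,0,0],"jaw":15}]'

```text
time: 28.87
ee_pos: [476.3, -371.4, 113.6]
eef_rot: [0.998, -0.065, 0.009, 0.003]
force: [6.8, -3.7, 12.7]
finger_gap: 0.273
```

```bash
python3 -c "
from h import *
st(); p,R=pose(); print('lip tray',totray(p+R@LIP),(p+R@LIP)[2],(p+R@B)[2])
c=cam('scene'); crop(c,'s25',90,210,160,150,4)
"
```

```text
t28.87 pos [ 476.3 -371.4  113.6] x [ 0.991 -0.129  0.019] z [ 0.018 -0.008 -1.   ] yaw-7.4 F [ 6.8 -3.7 12.7] gap23.3 q [-0.87  0.36  1.65  0.01  1.11 -0.74]
lip tray [-96.41944868  -2.93665652] 7.335778528469987 8.782236119109953
```

View pics/s25.png

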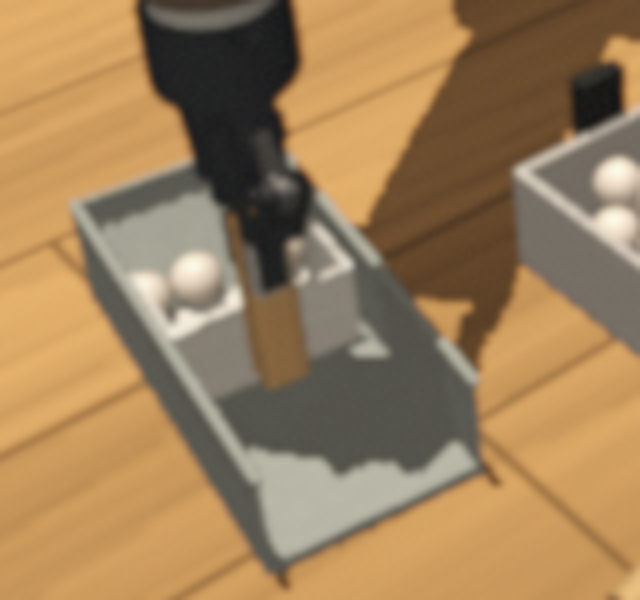

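>>> arm_command --steps '[{"delta_pos":[-4,0,0],"turn":[0,0,0],"jaw":15},{"delta_pos":[-4,0,0],"turn":[0,0,0],"jaw":15},{"delta_pos":[-3,0,0],"turn":[0,0,0],"jaw":15},{"delta_pos":[-2,0,0],"turn":[0,0,0],"jaw":15},{"delta_pos":[0,0,0],"turn":[0,0,0],"jaw":15}]'

```text
time: 29.33
ee_pos: [467.1, -370.5, 115.0]
eef_rot: [0.998, -0.065, 0.014, 0.005]
force: [17.2, -1.6, 8.9]
finger_gap: 0.267
```

```bash
python3 -c "
from h import *
st(); p,R=pose(); print('lip tray',totray(p+R@LIP),(p+R@LIP)[2],(p+R@B)[2])
c=cam('scene'); crop(c,'s26',90,210,160,150,4)
b=p+R@B
R1=toolR(-7.4,14)
plan(b+[0,0,10]-R1@B,R1,5)
"
```

```text
t29.33 pos [ 467.1 -370.5  115. ] x [ 0.991 -0.13   0.029] z [ 0.027 -0.011 -1.   ] yaw-7.5 F [17.2 -1.6  8.9] gap22.8 q [-0.88  0.34  1.68  0.02  1.1  -0.76]
lip tray [-104.70425179   -3.24735404] 7.904083422789228 10.079507948344968
5 rows: delta [5.5, 0.2, -1.2] turn [0.0014, -0.0545, -0.0005] |d| 5.7 deg 3.13
```

View pics/s26.png

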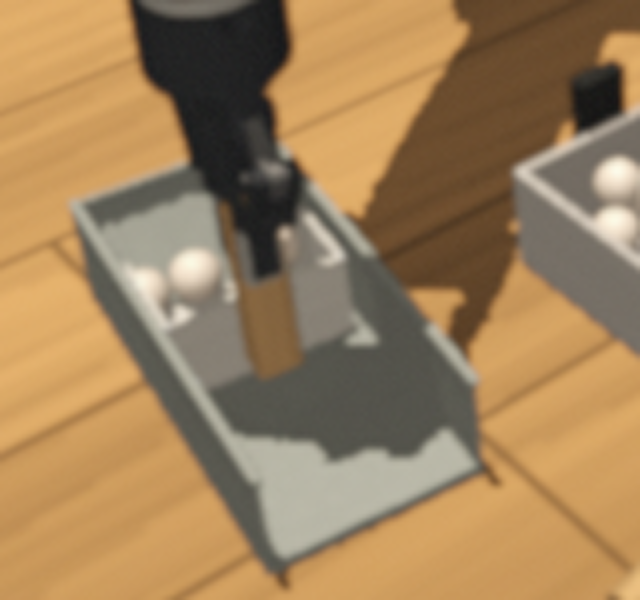

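>>> arm_command --steps '[{"delta_pos":[5.5,0,-1.5],"turn":[0.001,-0.054,0],"jaw":15},{"delta_pos":[5.5,0,-1.5],"turn":[0.001,-0.054,0],"jaw":15},{"delta_pos":[5.5,0,-1.5],"turn":[0.001,-0.054,0],"jaw":15},{"delta_pos":[5.5,0,-1.5],"turn":[0.001,-0.054,0],"jaw":15},{"delta_pos":[5.5,0,-1.5],"turn":[0.001,-0.054,0],"jaw":15}]'

```text
time: 29.8
ee_pos: [487.6, -370.2, 113.4]
eef_rot: [0.989, -0.064, -0.132, -0.012]
force: [-0.2, -0.9, -2.8]
finger_gap: 0.267
```

```bash
python3 -c "
from h import *
st()
c=cam('scene'); crop(c,'s27',90,210,160,150,4)
"
```

```text
t29.80 pos [ 487.6 -370.2  113.4] x [ 0.957 -0.123 -0.262] z [-0.259  0.04  -0.965] yaw-7.3 F [-0.2 -0.9 -2.8] gap22.8 q [-0.78  0.56  1.4  -0.16  1.4  -0.6 ]
```

View pics/s27.png

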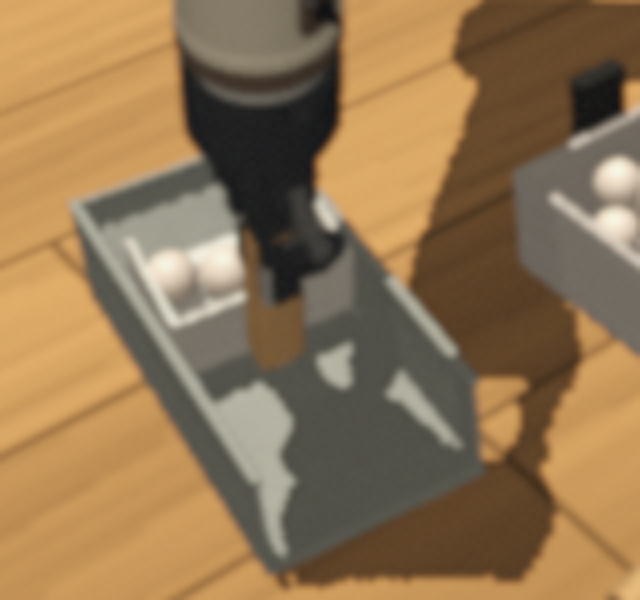

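All aboard it seems; lift.

>>> arm_command --steps '[{"delta_pos":[-1.5,0,-6],"turn":[0,0,0],"jaw":15},{"delta_pos":[-3,0,-11],"turn":[0,0,0],"jaw":15},{"delta_pos":[-4,0,-15],"turn":[0,0,0],"jaw":15},{"delta_pos":[-4,0,-15],"turn":[0,0,0],"jaw":15},{"delta_pos":[-4,0,-15],"turn":[0,0,0],"jaw":15}]'

```text
time: 30.27
ee_pos: [487.5, -371.2, 180.3]
eef_rot: [0.99, -0.064, -0.129, -0.011]
force: [0.4, 0.0, -1.6]
finger_gap: 0.267
```

```bash
python3 -c "
from h import *
st()
c=cam('scene'); crop(c,'s28',90,150,200,200,3)
R1=toolR(-1,16)
p1=np.array([548,-136.6,140])-R1@LIP
plan(p1,R1,15)
"
```

```text
t30.27 pos [ 487.5 -371.2  180.3] x [ 0.959 -0.124 -0.256] z [-0.253  0.038 -0.967] yaw-7.4 F [ 0.4  0.  -1.6] gap22.8 q [-0.78  0.48  1.36 -0.15  1.51 -0.62]
15 rows: delta [9.3, -16.5, -4.8] turn [-0.0021, -0.0017, -0.0072] |d| 19.5 deg 0.44
```

View pics/s28.png

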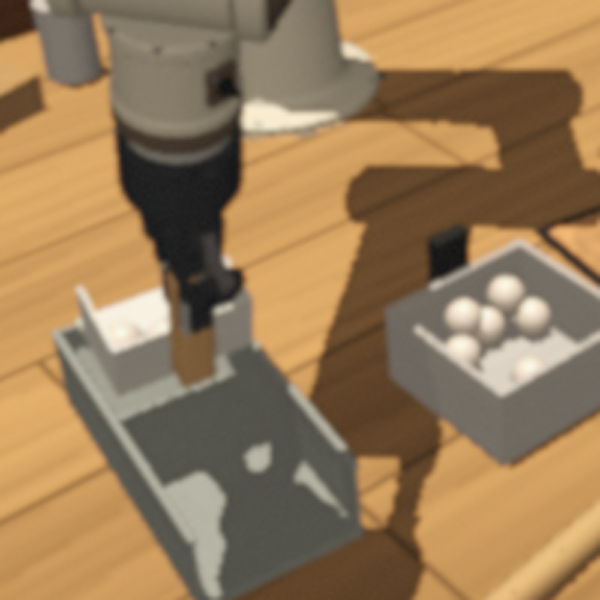

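>>> arm_command --steps '[{"delta_pos":[3.7,-6.6,-1.9],"turn":[-0.001,-0.001,-0.003],"jaw":15},{"delta_pos":[7.4,-13.3,-3.8],"turn":[-0.0016,-0.0016,-0.006],"jaw":15},{"delta_pos":[11,-20,-5.6],"turn":[-0.0024,-0.002,-0.0086],"jaw":15},{"delta_pos":[11,-20,-5.6],"turn":[-0.0024,-0.002,-0.0086],"jaw":15},{"delta_pos":[11,-20,-5.6],"turn":[-0.0024,-0.002,-0.0086],"jaw":15}]'

```text
time: 30.73
ee_pos: [546.1, -295.0, 187.9]
eef_rot: [0.99, -0.045, -0.134, -0.01]
force: [-0.7, 0.6, -2.1]
finger_gap: 0.266
```

>>> arm_command --steps '[{"delta_pos":[11,-20,-5.6],"turn":[-0.0024,-0.0024,-0.0086],"jaw":15},{"delta_pos":[11,-20,-5.6],"turn":[-0.0024,-0.0024,-0.0086],"jaw":15},{"delta_pos":[11,-20,-5.6],"turn":[-0.0024,-0.0024,-0.0086],"jaw":15},{"delta_pos":[11,-20,-5.6],"turn":[-0.0024,-0.0024,-0.0086],"jaw":15},{"delta_pos":[11,-20,-5.6],"turn":[-0.0024,-0.0024,-0.0086],"jaw":15}]'

```text
time: 31.15
ee_pos: [613.9, -199.5, 200.5]
eef_rot: [0.99, -0.023, -0.14, -0.006]
force: [-0.2, -0.2, -2.0]
finger_gap: 0.268
```

>>> arm_command --steps '[{"delta_pos":[11,-20,-5.6],"turn":[-0.0024,-0.0024,-0.0086],"jaw":15},{"delta_pos":[11,-20,-5.6],"turn":[-0.0024,-0.0024,-0.0086],"jaw":15},{"delta_pos":[8.3,-15,-4.2],"turn":[-0.0018,-0.0018,-0.0065],"jaw":15},{"delta_pos":[5.5,-10,-2.8],"turn":[-0.0012,-0.0012,-0.0043],"jaw":15},{"delta_pos":[2.8,-4,-1.4],"turn":[-0.0006,-0.0006,-0.002],"jaw":15}]'

```text
time: 31.57
ee_pos: [659.1, -132.1, 209.1]
eef_rot: [0.99, -0.007, -0.144, -0.004]
force: [0.3, -0.9, -2.7]
finger_gap: 0.269
```

```bash
python3 -c "
from h import *
st();p,R=pose(); print('lip',p+R@LIP,'B',p+R@B)
c=cam('scene'); crop(c,'s29',180,150,160,150,4)
R1=toolR(-1,4); p1=np.array([554,-136,100])-R1@LIP
plan(p1,R1,5)
R2=toolR(-1,-42); p2=np.array([554,-136,66])-R2@LIP
plan(p2,R2,10,(p1,R1))
"
```

```text
t31.57 pos [ 659.1 -132.1  209.1] x [ 0.958 -0.012 -0.286] z [-0.285  0.01  -0.958] yaw-0.7 F [ 0.3 -0.9 -2.7] gap22.9 q [-0.34  0.66  1.06 -0.09  1.7  -0.33]
lip [ 544.90402449 -129.98913783  134.02588043] B [ 617.73469982 -130.90649864  112.32677493]
5 rows: delta [-1.5, 1.1, 2.6] turn [-0.0011, 0.0438, 0.0007] |d| 3.2 deg 2.51
10 rows: delta [-9.7, -0.0, -3.4] turn [0.0, 0.0803, -0.0] |d| 10.2 deg 4.6
```

View pics/s29.png

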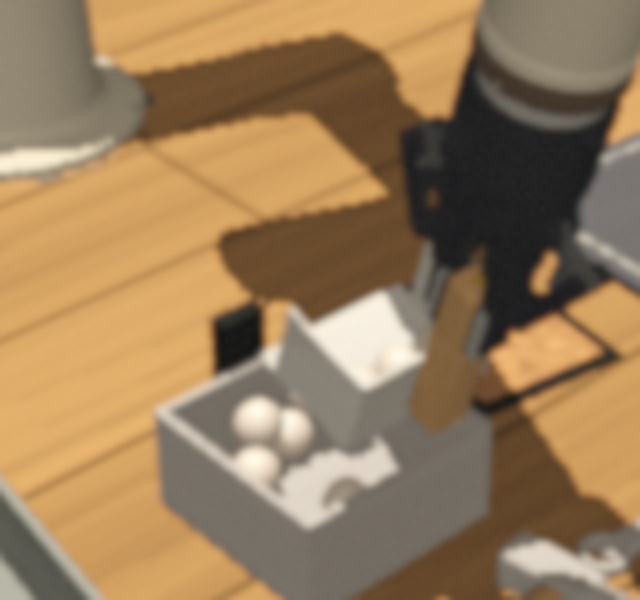

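>>> arm_command --steps '[{"delta_pos":[-1.5,1.1,2.6],"turn":[-0.001,0.0438,0.0007],"jaw":15},{"delta_pos":[-1.5,1.1,2.6],"turn":[-0.001,0.0438,0.0007],"jaw":15},{"delta_pos":[-1.5,1.1,2.6],"turn":[-0.001,0.0438,0.0007],"jaw":15},{"delta_pos":[-1.5,1.1,2.6],"turn":[-0.001,0.0438,0.0007],"jaw":15},{"delta_pos":[-1.5,1.1,2.6],"turn":[-0.001,0.0438,0.0007],"jaw":15}]'

```text
time: 32.03
ee_pos: [647.8, -141.2, 198.5]
eef_rot: [0.999, -0.011, -0.034, -0.0]
force: [0.0, 0.7, -2.6]
finger_gap: 0.27
```

>>> arm_command --steps '[{"delta_pos":[-9.7,0,-3.4],"turn":[0,0.08,0],"jaw":15},{"delta_pos":[-9.7,0,-3.4],"turn":[0,0.08,0],"jaw":15},{"delta_pos":[-9.7,0,-3.4],"turn":[0,0.08,0],"jaw":15},{"delta_pos":[-9.7,0,-3.4],"turn":[0,0.08,0],"jaw":15},{"delta_pos":[-9.7,0,-3.4],"turn":[0,0.08,0],"jaw":15}]'

```text
time: 32.45
ee_pos: [597.9, -140.1, 211.5]
eef_rot: [0.986, -0.01, 0.166, 0.002]
force: [0.2, 0.0, -1.8]
finger_gap: 0.271
```

>>> arm_command --steps '[{"delta_pos":[-9.7,0,-3.4],"turn":[0,0.08,0],"jaw":15},{"delta_pos":[-9.7,0,-3.4],"turn":[0,0.08,0],"jaw":15},{"delta_pos":[-9.7,0,-3.4],"turn":[0,0.08,0],"jaw":15},{"delta_pos":[-9.7,0,-3.4],"turn":[0,0.08,0],"jaw":15},{"delta_pos":[-9.7,0,-3.4],"turn":[0,0.08,0],"jaw":15}]'

```text
time: 32.87
ee_pos: [547.5, -138.9, 203.6]
eef_rot: [0.933, -0.01, 0.359, 0.005]
force: [0.4, 0.7, -1.6]
finger_gap: 0.27
```

>>> arm_command --steps '[{"delta_pos":[0,0,0],"turn":[0,0.03,0],"jaw":15},{"delta_pos":[0,0,0],"turn":[0,-0.03,0],"jaw":15},{"delta_pos":[0,0,0],"turn":[0,0,0],"jaw":15},{"delta_pos":[9.7,0,2],"turn":[0,-0.08,0],"jaw":15},{"delta_pos":[9.7,0,1],"turn":[0,-0.08,0],"jaw":15}]'

```text
time: 33.28
ee_pos: [563.8, -138.8, 212.0]
eef_rot: [0.96, -0.011, 0.279, 0.003]
force: [0.8, -0.2, -0.7]
finger_gap: 0.273
```

```bash
python3 -c "
from h import *
st();p,R=pose(); print('lip',p+R@LIP,'B',p+R@B)
c=cam('scene'); crop(c,'s30',180,150,160,150,4)
R1=toolR(-8,-0.3); p1=[528,55,225]
plan(p1,R1,10)
"
```

```text
t33.28 pos [ 563.8 -138.8  212. ] x [ 0.845 -0.019  0.535] z [ 0.535 -0.012 -0.845] yaw-1.3 F [ 0.8 -0.2 -0.7] gap23.3 q [-0.6  -0.13  2.07  0.43  0.76 -0.82]
lip [ 545.39590329 -138.37650489   76.50218167] B [ 609.58314594 -139.8277006   117.1702516 ]
10 rows: delta [-5.1, -19.2, -2.4] turn [-0.0029, -0.0564, 0.0115] |d| 20.0 deg 3.3
```

View pics/s30.png

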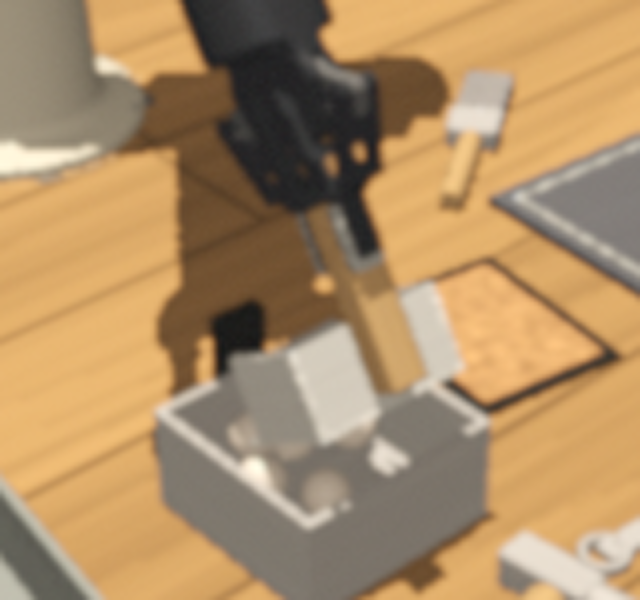

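>>> arm_command --steps '[{"delta_pos":[8,0,-13],"turn":[0,-0.05,0],"jaw":15},{"delta_pos":[-5.1,-19.2,-2],"turn":[-0.0029,-0.0564,0.0115],"jaw":15},{"delta_pos":[-5.1,-19.2,-2],"turn":[-0.0029,-0.0564,0.0115],"jaw":15},{"delta_pos":[-5.1,-19.2,-2],"turn":[-0.0029,-0.0564,0.0115],"jaw":15},{"delta_pos":[-5.1,-19.2,-2],"turn":[-0.0029,-0.0564,0.0115],"jaw":15}]'

```text
time: 33.75
ee_pos: [546.0, -60.3, 227.9]
eef_rot: [0.989, -0.033, 0.147, 0.001]
force: [0.1, 0.2, -1.0]
finger_gap: 0.269
```

>>> arm_command --steps '[{"delta_pos":[-5.1,-19.2,-2],"turn":[-0.0029,-0.0564,0.0115],"jaw":15},{"delta_pos":[-5.1,-19.2,-2],"turn":[-0.0029,-0.0564,0.0115],"jaw":15},{"delta_pos":[-5.1,-19.2,-2],"turn":[-0.0029,-0.0564,0.0115],"jaw":15},{"delta_pos":[-5.1,-19.2,-2],"turn":[-0.0029,-0.0564,0.0115],"jaw":15},{"delta_pos":[-5.1,-19.2,-2],"turn":[-0.0029,-0.0564,0.0115],"jaw":15}]'

```text
time: 34.17
ee_pos: [528.2, 38.2, 233.7]
eef_rot: [0.998, -0.062, 0.006, -0.002]
force: [0.8, -0.9, -1.0]
finger_gap: 0.269
```

```bash
python3 -c "
from h import *
st()
R1=toolR(-8,-0.2); p1=[528,54,112]
plan(p1,R1,5)
c=cam('top'); crop(c,'t30',200,150,190,130,4)
"
```

```text
t34.17 pos [528.2  38.2 233.7] x [ 0.992 -0.124  0.011] z [ 0.012  0.003 -1.   ] yaw-7.1 F [ 0.8 -0.9 -1. ] gap23.0 q [-0.16  0.05  1.76  0.    1.32 -0.04]
5 rows: delta [-0.6, -3.1, 24.3] turn [-0.0008, -0.0016, 0.0031] |d| 24.6 deg 0.2
```

View pics/t30.png

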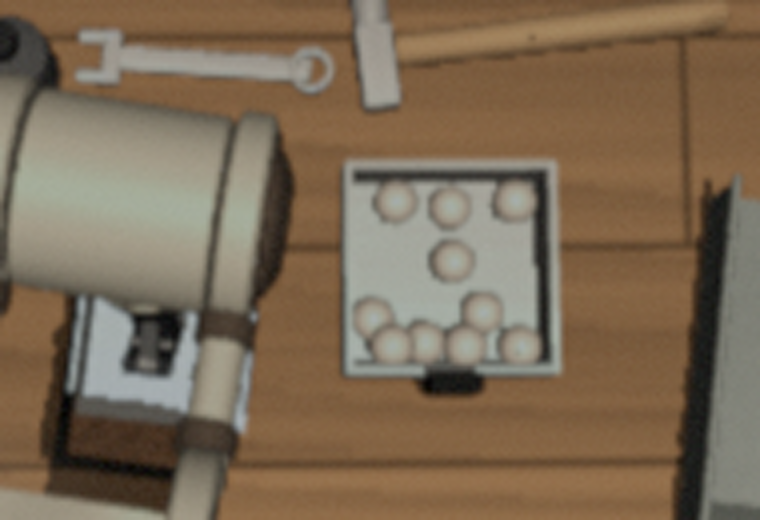

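>>> arm_command --steps '[{"delta_pos":[-1.5,-7.5,25],"turn":[-0.002,-0.004,0.008],"jaw":15},{"delta_pos":[-1.5,-7.5,38],"turn":[-0.002,-0.004,0.008],"jaw":15},{"delta_pos":[0,0,36],"turn":[0,0,0],"jaw":15},{"delta_pos":[0,0,15],"turn":[0,0,0],"jaw":15},{"delta_pos":[0,0,5],"turn":[0,0,0],"jaw":15}]'

```text
time: 34.63
ee_pos: [525.3, 52.5, 110.5]
eef_rot: [0.998, -0.07, -0.001, 0.0]
force: [-0.6, 0.0, -1.8]
finger_gap: 0.27
```

```bash
python3 -c "
from h import *
st()
R1=toolR(-8,-0.1); p1=[528,54,109]
plan(p1,R1,5)
"
```

```text
t34.63 pos [525.3  52.5 110.5] x [ 0.99  -0.14  -0.002] z [-0.002  0.    -1.   ] yaw-8.0 F [-0.6  0.  -1.8] gap23.0 q [-0.13  0.2   1.85 -0.    1.09  0.01]
5 rows: delta [0.5, -0.4, 0.3] turn [0.0, 0.0007, -0.0001] |d| 0.7 deg 0.04
```

>>> arm_command --steps '[{"delta_pos":[0,0,1],"turn":[0,0,0],"jaw":15},{"delta_pos":[0,0,1],"turn":[0,0,0],"jaw":15},{"delta_pos":[0,0,0],"turn":[0,0,0],"jaw":15},{"delta_pos":[0,0,0],"turn":[0,0,0],"jaw":15},{"delta_pos":[0,0,0],"turn":[0,0,0],"jaw":15}]'

```text
time: 35.05
ee_pos: [529.3, 51.8, 114.1]
eef_rot: [0.997, -0.071, 0.004, 0.001]
force: [-0.7, 0.4, -1.5]
finger_gap: 0.267
```

```bash
python3 -c "
from h import *
st()
"
```

```text
t35.05 pos [529.3  51.8 114.1] x [ 0.99  -0.141  0.008] z [ 0.008 -0.003 -1.   ] yaw-8.1 F [-0.7  0.4 -1.5] gap22.8 q [-0.13  0.2   1.85 -0.    1.08  0.01]
```

>>> arm_command --steps '[{"delta_pos":[0,-1,2],"turn":[0,0,0],"jaw":15},{"delta_pos":[0,0,2],"turn":[0,0,0],"jaw":15},{"delta_pos":[0,0,2],"turn":[0,0,0],"jaw":15},{"delta_pos":[0,0,0],"turn":[0,0,0],"jaw":15},{"delta_pos":[0,0,0],"turn":[0,0,0],"jaw":15}]'

```text
time: 35.47
ee_pos: [529.2, 52.8, 108.6]
eef_rot: [0.997, -0.071, 0.003, 0.001]
force: [-3.7, -1.1, 12.0]
finger_gap: 0.269
```

```bash
python3 -c "
from h import *
st()
"
```

```text
t35.47 pos [529.2  52.8 108.6] x [ 0.99  -0.141  0.006] z [ 0.005 -0.003 -1.   ] yaw-8.1 F [-3.7 -1.1 12. ] gap23.0 q [-0.13  0.21  1.85 -0.    1.08  0.02]
```

Seated. Release and rise.

>>> arm_command --steps '[{"delta_pos":[0,0,-1],"turn":[0,0,0],"jaw":40},{"delta_pos":[0,0,0],"turn":[0,0,0],"jaw":60},{"delta_pos":[0,0,0],"turn":[0,0,0],"jaw":70},{"delta_pos":[0,0,0],"turn":[0,0,0],"jaw":85},{"delta_pos":[0,0,-15],"turn":[0,0,0],"jaw":85}]'

```text
time: 35.88
ee_pos: [526.0, 53.2, 119.7]
eef_rot: [0.997, -0.071, -0.001, 0.001]
force: [-0.1, -0.3, 0.4]
finger_gap: 0.959
```

>>> arm_command --steps '[{"delta_pos":[0,0,-35],"turn":[0,0,0],"jaw":85},{"delta_pos":[0,0,-40],"turn":[0,0,0],"jaw":85},{"delta_pos":[-10,10,-10],"turn":[0,0,0],"jaw":85},{"delta_pos":[-10,20,0],"turn":[0,0,0],"jaw":85},{"delta_pos":[-10,20,0],"turn":[0,0,0],"jaw":85}]'

```text
time: 36.3
ee_pos: [491.6, 7.7, 208.9]
eef_rot: [0.998, -0.07, 0.004, 0.002]
force: [-0.4, 0.2, 0.0]
finger_gap: 0.997
```

```bash
python3 -c "
from h import *
st()
c=cam('scene'); crop(c,'s31',180,130,230,180,3)
c=cam('top'); crop(c,'t31',200,150,190,130,4)
"
```

```text
t36.30 pos [491.6   7.7 208.9] x [ 0.99  -0.139  0.008] z [ 0.007 -0.004 -1.   ] yaw-8.0 F [-0.4  0.2  0. ] gap85.1 q [-0.23 -0.02  1.88 -0.    1.27 -0.09]
```

View pics/s31.png

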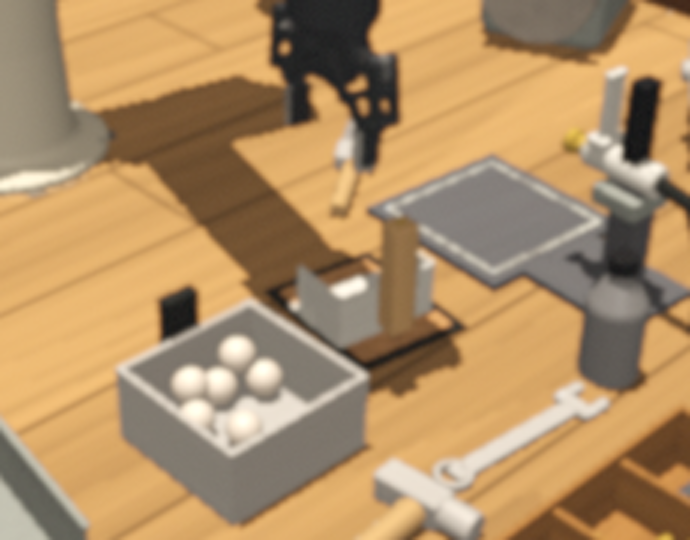

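View pics/t31.png

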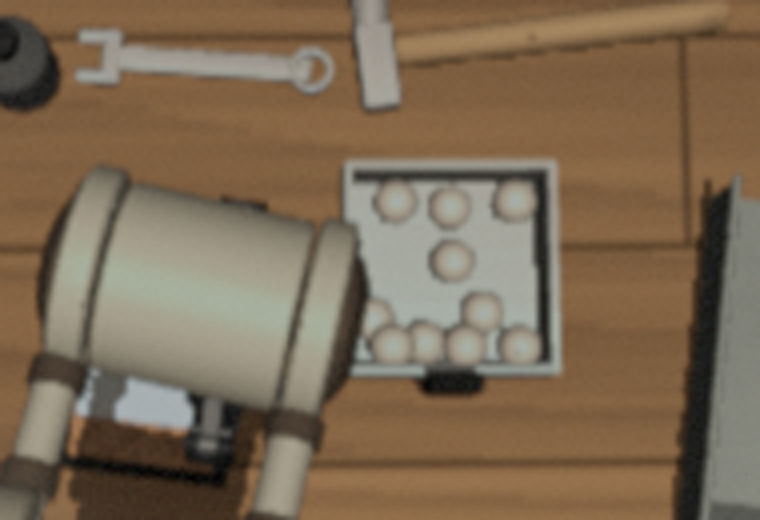

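```bash
python3 -c "
from h import *
np.set_printoptions(precision=1,suppress=True)
c=cam('top')
r=tp(c,[(344,160),(558,160),(562,375),(344,375)],(200,150),4,70); print(r,r.mean(0))
e=r[[1,2,3,0]]-r; print(np.degrees(np.arctan2(e[:,1],e[:,0])))
print(tp(c,[(420,371),(483,371),(480,393),(421,393),(452,382)],(200,150),4,105))
plan([465,-133,150],toolR(-0.5),10)
"
```

```text
[[ 612.9  -64.8]
 [ 612.1 -206.2]
 [ 470.3 -205.7]
 [ 471.4  -63.5]] [ 541.7 -135. ]
[-90.3 179.8  89.6  -0.5]
[[ 472.1 -110.5]
 [ 471.8 -150.4]
 [ 458.  -148.2]
 [ 458.3 -111. ]
 [ 465.  -130.7]]
10 rows: delta [-1.4, 14.2, 5.8] turn [0.0002, -0.0005, -0.0135] |d| 15.4 deg 0.77
```

>>> arm_command --steps '[{"delta_pos":[-1.4,22,4],"turn":[0,-0.001,-0.026],"jaw":85},{"delta_pos":[-1.4,30,8],"turn":[0,-0.001,-0.026],"jaw":85},{"delta_pos":[-3,30,10],"turn":[0,-0.001,-0.026],"jaw":85},{"delta_pos":[-3,30,14],"turn":[0,-0.001,-0.026],"jaw":85},{"delta_pos":[-3,29,14],"turn":[0,-0.001,-0.026],"jaw":85}]'

```text
time: 36.87
ee_pos: [467.7, -132.5, 157.4]
eef_rot: [1.0, -0.005, 0.0, 0.001]
force: [0.8, -0.5, -0.8]
finger_gap: 0.999
```

>>> arm_command --steps '[{"delta_pos":[0,0,8],"turn":[0,0,0],"jaw":85},{"delta_pos":[0,0,0],"turn":[0,0,0],"jaw":85},{"delta_pos":[0,0,0],"turn":[0,0,0],"jaw":85},{"delta_pos":[0,0,0],"turn":[0,0,0],"jaw":85},{"delta_pos":[0,0,0],"turn":[0,0,0],"jaw":85}]'

```text
time: 37.28
ee_pos: [468.1, -130.8, 150.7]
eef_rot: [1.0, -0.005, 0.0, 0.001]
force: [-0.3, 0.8, 0.2]
finger_gap: 0.996
```

```bash
python3 -c "
from h import *
st()
plan([465,-133,99],toolR(-0.4),5)
c=cam('scene'); crop(c,'s32',180,130,180,180,3)
"
```

```text
t37.28 pos [ 468.1 -130.8  150.7] x [ 1.    -0.01   0.001] z [ 0.001 -0.003 -1.   ] yaw-0.6 F [-0.3  0.8  0.2] gap85.1 q [-0.52  0.04  1.95 -0.    1.15 -0.51]
5 rows: delta [-0.6, 0.4, 10.3] turn [0.0006, -0.0002, -0.0006] |d| 10.4 deg 0.05
```

View pics/s32.png

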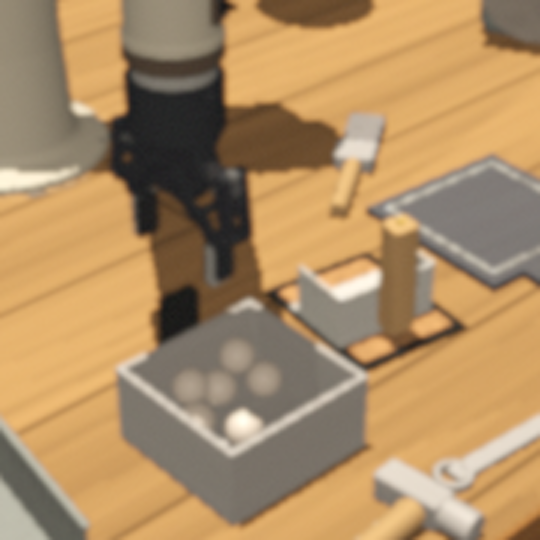

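>>> arm_command --steps '[{"delta_pos":[-3,1.5,20],"turn":[0,0,0],"jaw":85},{"delta_pos":[0,0,20],"turn":[0,0,0],"jaw":85},{"delta_pos":[0,0,11],"turn":[0,0,0],"jaw":85},{"delta_pos":[0,0,0],"turn":[0,0,0],"jaw":60},{"delta_pos":[0,0,0],"turn":[0,0,0],"jaw":35}]' --grip_force 110

```text
time: 37.75
ee_pos: [464.3, -132.8, 98.9]
eef_rot: [1.0, -0.006, -0.001, 0.001]
force: [-0.0, -0.2, 0.3]
finger_gap: 0.743
```

```bash
python3 -c "
from h import *
st()
c=cam('scene'); crop(c,'s33',180,180,150,140,4)
"
```

```text
t37.75 pos [ 464.3 -132.8   98.9] x [ 1.    -0.011 -0.001] z [-0.001 -0.002 -1.   ] yaw-0.6 F [-0.  -0.2  0.3] gap63.5 q [-0.53  0.11  1.99 -0.    1.04 -0.52]
```

View pics/s33.png

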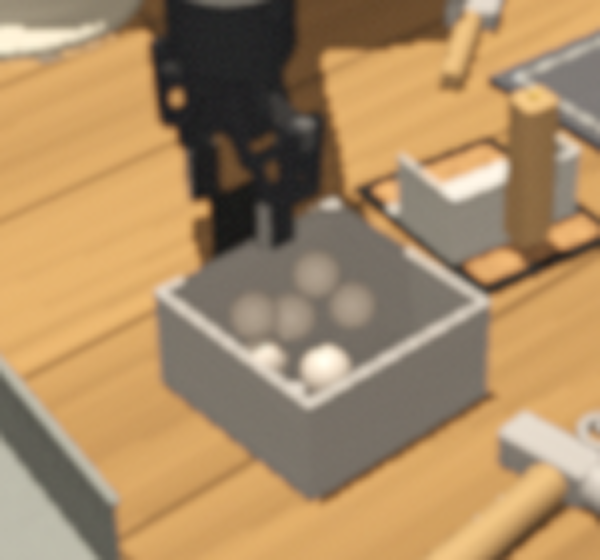

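>>> arm_command --steps '[{"delta_pos":[0,0,0],"turn":[0,0,0],"jaw":20},{"delta_pos":[0,0,0],"turn":[0,0,0],"jaw":5},{"delta_pos":[0,0,0],"turn":[0,0,0],"jaw":5},{"delta_pos":[0,0,0],"turn":[0,0,0],"jaw":5},{"delta_pos":[0,0,0],"turn":[0,0,0],"jaw":5}]'

```text
time: 38.22
ee_pos: [465.3, -133.7, 100.1]
eef_rot: [1.0, -0.006, 0.001, 0.002]
force: [0.6, 0.7, 6.6]
finger_gap: 0.145
```

```bash
python3 -c "
from h import *
st()
c=cam('scene'); crop(c,'s34',180,180,150,140,4)
"
```

```text
t38.22 pos [ 465.3 -133.7  100.1] x [ 1.    -0.012  0.002] z [ 0.002 -0.004 -1.   ] yaw-0.7 F [0.6 0.7 6.6] gap12.4 q [-0.53  0.11  1.98 -0.    1.04 -0.52]
```

View pics/s34.png

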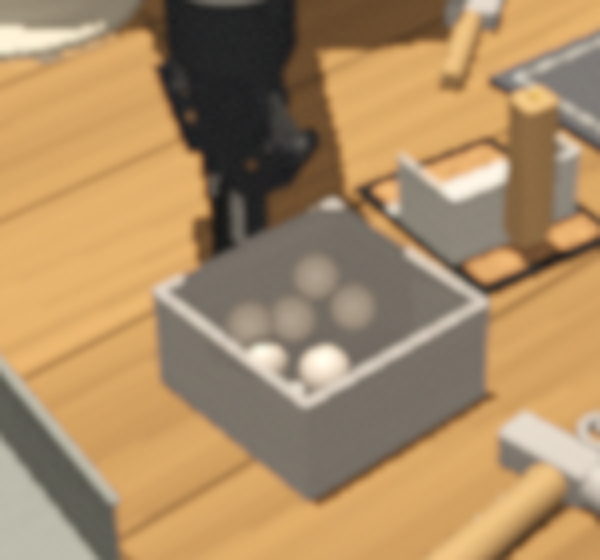

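>>> arm_command --steps '[{"delta_pos":[0,0,-4],"turn":[0,0,0],"jaw":5},{"delta_pos":[0,0,-8],"turn":[0,0,0],"jaw":5},{"delta_pos":[0,0,-12],"turn":[0,0,0],"jaw":5},{"delta_pos":[0,0,-15],"turn":[0,0,0],"jaw":5},{"delta_pos":[0,0,-15],"turn":[0,0,0],"jaw":5}]'

```text
time: 38.68
ee_pos: [462.8, -132.4, 152.4]
eef_rot: [1.0, -0.006, -0.002, 0.0]
force: [0.4, -0.9, -5.1]
finger_gap: 0.142
```

```bash
python3 -c "
from h import *
st()
c=cam('scene'); crop(c,'s35',180,150,150,150,4)
"
```

```text
t38.68 pos [ 462.8 -132.4  152.4] x [ 1.    -0.012 -0.004] z [-0.004 -0.001 -1.   ] yaw-0.7 F [ 0.4 -0.9 -5.1] gap12.1 q [-0.53  0.03  1.95 -0.    1.16 -0.52]
```

View pics/s35.png

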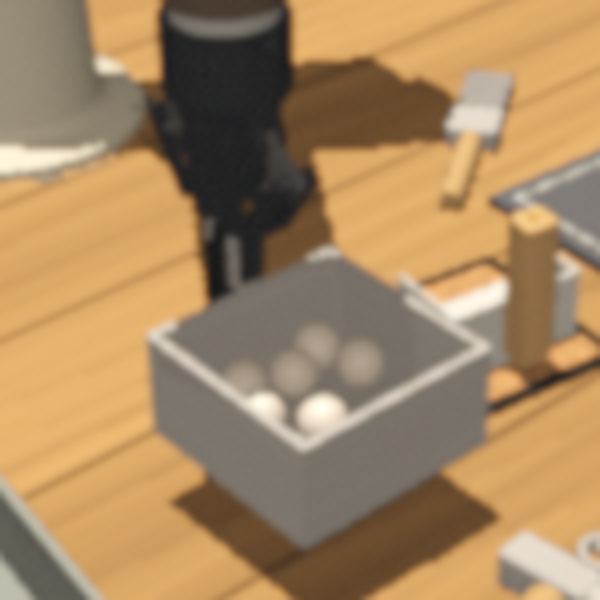

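>>> arm_command --steps '[{"delta_pos":[0,0,-18],"turn":[0,0,0],"jaw":5},{"delta_pos":[-8,0,-20],"turn":[0,0,0],"jaw":5},{"delta_pos":[-14,0,-22],"turn":[0,0,0],"jaw":5},{"delta_pos":[-16,-4,-22],"turn":[0,0,0],"jaw":5},{"delta_pos":[-16,-8,-18],"turn":[0,0,0],"jaw":5}]'

```text
time: 39.15
ee_pos: [409.3, -120.4, 253.4]
eef_rot: [1.0, -0.006, -0.001, 0.001]
force: [-0.4, -0.2, -4.7]
finger_gap: 0.141
```

>>> arm_command --steps '[{"delta_pos":[-14,-12,-4],"turn":[0,0,0],"jaw":5},{"delta_pos":[-10,-16,0],"turn":[0,0,0],"jaw":5},{"delta_pos":[-6,-20,0],"turn":[0,0,0],"jaw":5},{"delta_pos":[-3,-22,0],"turn":[0,0,0.003],"jaw":5},{"delta_pos":[0,-22,0],"turn":[0,0,0.003],"jaw":5}]'

```text
time: 39.57
ee_pos: [377.0, -26.8, 255.5]
eef_rot: [1.0, -0.009, -0.001, 0.001]
force: [0.9, 0.8, -5.0]
finger_gap: 0.145
```

```bash
python3 -c "
from h import *
st()
plan([369.8,278.7,252],toolR(-4.3),15)
c=cam('scene'); cv2.imwrite('pics/s36.png',c['frame'])
"
```

```text
t39.57 pos [377.  -26.8 255.5] x [ 1.    -0.019 -0.003] z [-0.003 -0.002 -1.   ] yaw-1.1 F [ 0.9  0.8 -5. ] gap12.4 q [-0.39 -0.4   2.1  -0.    1.44 -0.37]
15 rows: delta [-1.4, -20.3, 0.2] turn [0.0001, 0.0002, 0.0037] |d| 20.4 deg 0.21
```

View pics/s36.png

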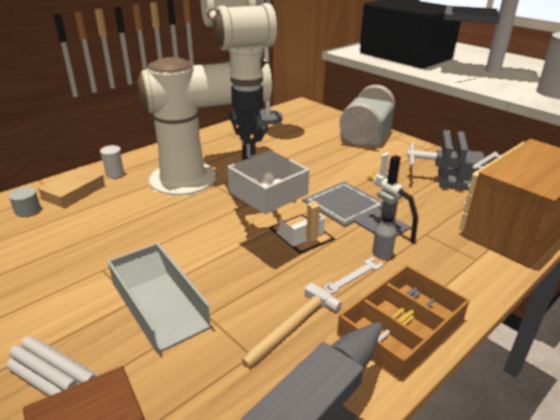

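>>> arm_command --steps '[{"delta_pos":[-1.4,-21,0],"turn":[0,0,0.0037],"jaw":5},{"delta_pos":[-1.4,-21,0],"turn":[0,0,0.0037],"jaw":5},{"delta_pos":[-1.4,-21,0],"turn":[0,0,0.0037],"jaw":5},{"delta_pos":[-1.4,-21,0],"turn":[0,0,0.0037],"jaw":5},{"delta_pos":[-1.4,-21,0],"turn":[0,0,0.0037],"jaw":5}]'

```text
time: 40.03
ee_pos: [373.2, 78.2, 255.3]
eef_rot: [1.0, -0.018, -0.001, 0.001]
force: [0.4, 0.6, -5.6]
finger_gap: 0.144
```

>>> arm_command --steps '[{"delta_pos":[-1.4,-21,0],"turn":[0,0,0.0037],"jaw":5},{"delta_pos":[-1.4,-21,0],"turn":[0,0,0.0037],"jaw":5},{"delta_pos":[-1.4,-21,0],"turn":[0,0,0.0037],"jaw":5},{"delta_pos":[-1.4,-21,0],"turn":[0,0,0.0037],"jaw":5},{"delta_pos":[-1.4,-21,0],"turn":[0,0,0.0037],"jaw":5}]'

```text
time: 40.45
ee_pos: [370.8, 183.4, 255.0]
eef_rot: [1.0, -0.027, -0.001, 0.001]
force: [0.8, 0.2, -5.6]
finger_gap: 0.145
```

>>> arm_command --steps '[{"delta_pos":[-1.4,-21,0],"turn":[0,0,0.0037],"jaw":5},{"delta_pos":[-1.4,-21,0],"turn":[0,0,0.0037],"jaw":5},{"delta_pos":[-1.4,-19,0],"turn":[0,0,0.0037],"jaw":5},{"delta_pos":[-1.4,-14,0],"turn":[0,0,0.0037],"jaw":5},{"delta_pos":[-1.4,-8,0],"turn":[0,0,0.0037],"jaw":5}]'

```text
time: 40.87
ee_pos: [368.9, 266.8, 254.8]
eef_rot: [0.999, -0.036, -0.001, 0.001]
force: [-0.2, -0.4, -4.8]
finger_gap: 0.14
```

```bash
python3 -c "
from h import *
st()
plan([369.8,278.7,150],toolR(-4.3),5)
c=cam('scene'); crop(c,'s37',210,90,230,180,3)
c=cam('top'); crop(c,'t37',110,140,170,150,4)
"
```

```text
t40.87 pos [368.9 266.8 254.8] x [ 0.997 -0.072 -0.003] z [-0.003 -0.003 -1.   ] yaw-4.1 F [-0.2 -0.4 -4.8] gap12.0 q [ 0.36 -0.16  1.92 -0.    1.39  0.43]
5 rows: delta [0.0, -2.4, 20.9] turn [0.0006, 0.0006, 0.0006] |d| 21.1 deg 0.06
```

View pics/s37.png

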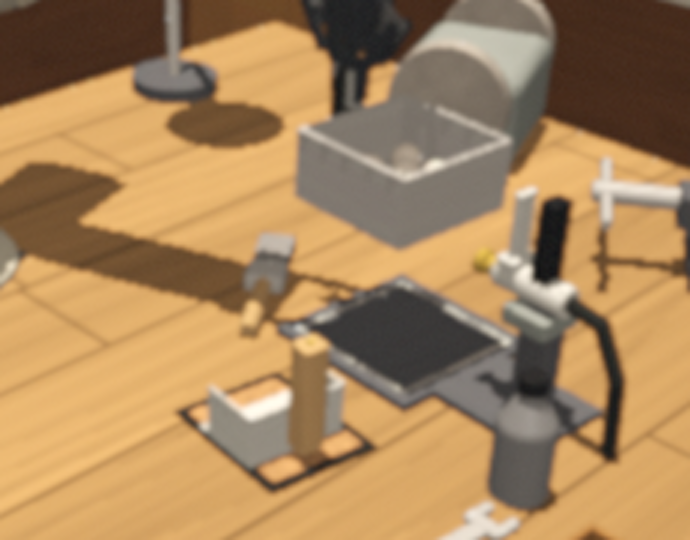

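View pics/t37.png

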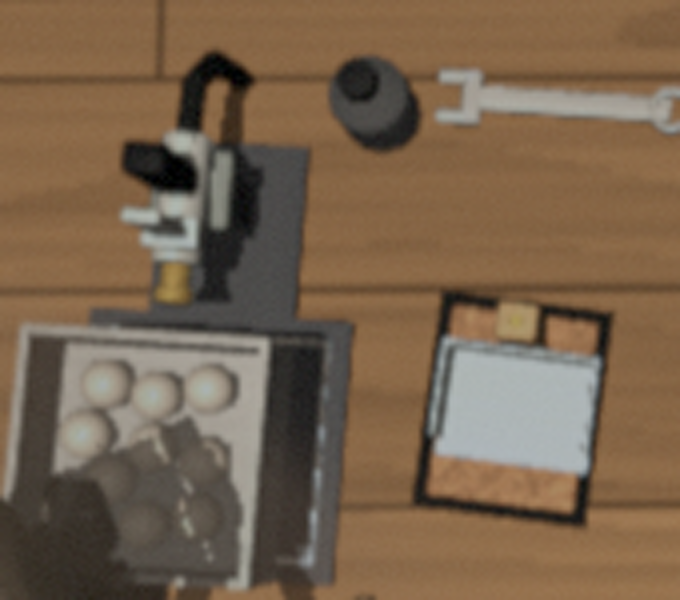

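>>> arm_command --steps '[{"delta_pos":[0,-5,10],"turn":[0,0,0],"jaw":5},{"delta_pos":[0,-5,22],"turn":[0,0,0],"jaw":5},{"delta_pos":[0,0,25],"turn":[0,0,0],"jaw":5},{"delta_pos":[0,0,25],"turn":[0,0,0],"jaw":5},{"delta_pos":[0,0,22],"turn":[0,0,0],"jaw":5}]'

```text
time: 41.38
ee_pos: [369.8, 274.4, 149.5]
eef_rot: [0.999, -0.037, -0.001, 0.002]
force: [-0.3, -0.2, -5.2]
finger_gap: 0.147
```

>>> arm_command --steps '[{"delta_pos":[0,0,15],"turn":[0,0,0],"jaw":5},{"delta_pos":[0,0,10],"turn":[0,0,0],"jaw":5},{"delta_pos":[0,0,5],"turn":[0,0,0],"jaw":5},{"delta_pos":[0,0,0],"turn":[0,0,0],"jaw":5},{"delta_pos":[0,0,0],"turn":[0,0,0],"jaw":5}]'

```text
time: 41.8
ee_pos: [371.1, 275.4, 122.5]
eef_rot: [0.999, -0.037, 0.0, 0.001]
force: [-0.2, -0.2, -5.1]
finger_gap: 0.145
```

```bash
python3 -c "
from h import *
st()
plan([369.8,278.7,108],toolR(-4.3),5)
c=cam('scene'); crop(c,'s38',250,120,180,150,4)
"
```

```text
t41.80 pos [371.1 275.4 122.5] x [ 0.997 -0.073  0.001] z [ 0.001 -0.002 -1.   ] yaw-4.2 F [-0.2 -0.2 -5.1] gap12.4 q [ 0.38  0.02  2.03 -0.    1.09  0.45]
5 rows: delta [-0.3, -0.7, 2.9] turn [0.0004, -0.0002, 0.0003] |d| 3.0 deg 0.03
```

View pics/s38.png

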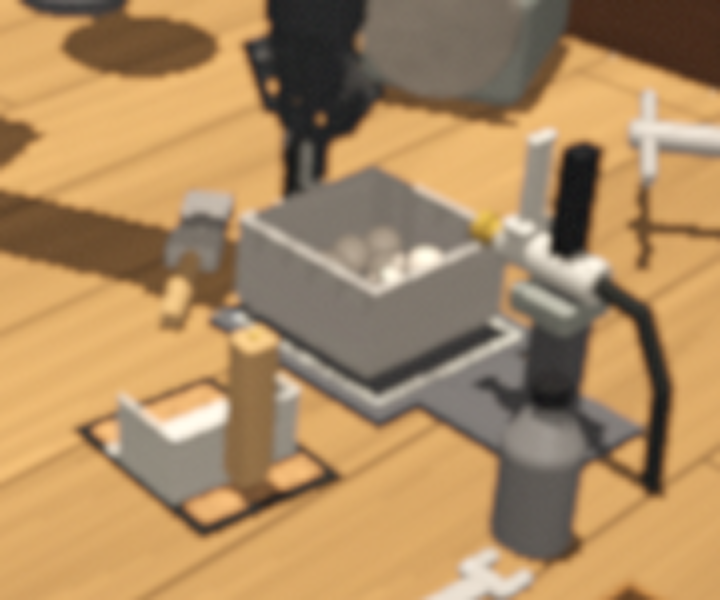

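>>> arm_command --steps '[{"delta_pos":[2,-1,5],"turn":[0,0,0],"jaw":5},{"delta_pos":[2,-1,4],"turn":[0,0,0],"jaw":5},{"delta_pos":[0,0,3],"turn":[0,0,0],"jaw":5},{"delta_pos":[0,0,2],"turn":[0,0,0],"jaw":5},{"delta_pos":[0,0,1],"turn":[0,0,0],"jaw":5}]'

```text
time: 42.27
ee_pos: [374.8, 277.1, 108.1]
eef_rot: [0.999, -0.036, -0.0, 0.002]
force: [-8.5, -4.8, 16.9]
finger_gap: 0.144
```

```bash
python3 -c "
from h import *
st()
"
```

```text
t42.27 pos [374.8 277.1 108.1] x [ 0.997 -0.073 -0.001] z [-0.001 -0.003 -1.   ] yaw-4.2 F [-8.5 -4.8 16.9] gap12.3 q [ 0.38  0.06  2.02 -0.    1.06  0.45]
```

>>> arm_command --steps '[{"delta_pos":[0,0,-1],"turn":[0,0,0],"jaw":5},{"delta_pos":[0,0,0],"turn":[0,0,0],"jaw":5},{"delta_pos":[0,0,0],"turn":[0,0,0],"jaw":30},{"delta_pos":[0,0,0],"turn":[0,0,0],"jaw":50},{"delta_pos":[0,0,0],"turn":[0,0,0],"jaw":60}]'

```text
time: 42.68
ee_pos: [375.5, 277.3, 108.5]
eef_rot: [0.999, -0.037, 0.001, 0.001]
force: [-0.9, -0.4, 0.4]
finger_gap: 0.564
```

>>> arm_command --steps '[{"delta_pos":[0,0,-5],"turn":[0,0,0],"jaw":60},{"delta_pos":[0,0,-20],"turn":[0,0,0],"jaw":60},{"delta_pos":[0,0,-35],"turn":[0,0,0],"jaw":85},{"delta_pos":[0,0,-40],"turn":[0,0,0],"jaw":85},{"delta_pos":[0,0,-40],"turn":[0,0,0],"jaw":85}]'

```text
time: 43.1
ee_pos: [374.3, 277.2, 249.7]
eef_rot: [0.999, -0.037, -0.0, 0.001]
force: [1.1, -0.3, -0.6]
finger_gap: 0.993
```

```bash
python3 -c "
from h import *
np.set_printoptions(precision=1,suppress=True)
st()
c=cam('scene'); crop(c,'s39',250,120,180,150,4)
c=cam('top'); crop(c,'t39',110,140,170,150,4)
"
```

```text
t43.10 pos [374.3 277.2 249.7] x [ 1.  -0.1 -0. ] z [-0. -0. -1.] yaw-4.2 F [ 1.1 -0.3 -0.6] gap84.8 q [ 0.4 -0.1  1.9 -0.   1.4  0.5]
```

View pics/s39.png

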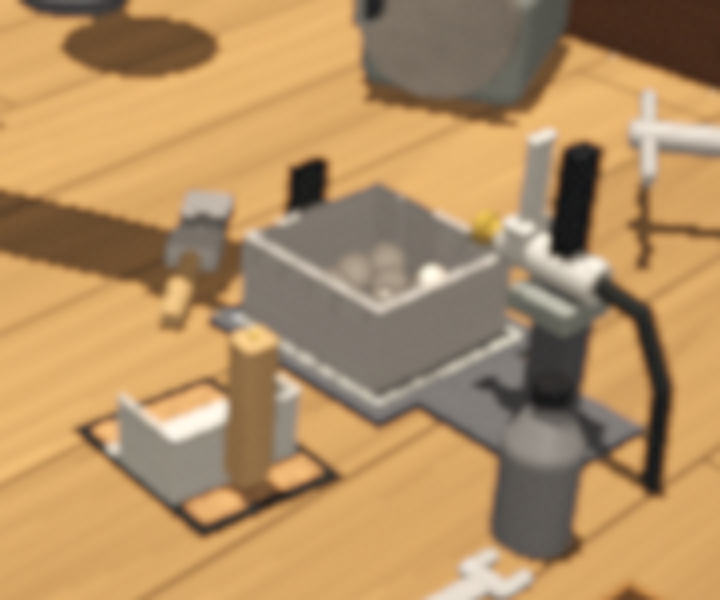

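View pics/t39.png

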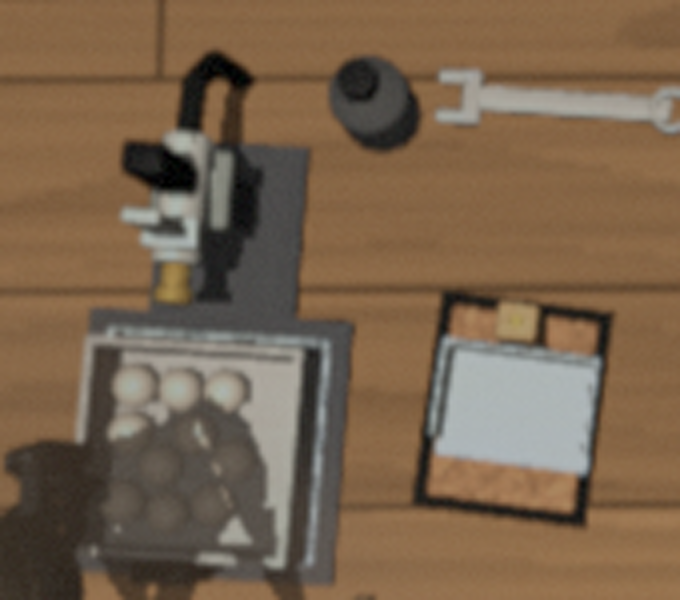

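```bash
python3 -c "
from h import *
np.set_printoptions(precision=1,suppress=True)
st()
c=cam('top'); o=(110,140)
print('grip top corners?',tp(c,[(123,143),(160,148),(140,158),(125,175)],o,4,220))
print('trig top',tp(c,[(122,208),(157,210),(140,215),(122,221)],o,4,215))
print('nozzle',tp(c,[(174,268),(172,302)],o,4,130))
r=tp(c,[(85,333),(305,346),(288,568),(75,560)],o,4,78); print(r,r.mean(0))
im=c['frame'][160:220,125:175]; cv2.imwrite('pics/gun.png',cv2.resize(im,None,fx=10,fy=10,interpolation=cv2.INTER_CUBIC))
s=cam('scene'); im=s['frame'][140:240,360:430]; cv2.imwrite('pics/gun2.png',cv2.resize(im,None,fx=6,fy=6,interpolation=cv2.INTER_CUBIC))
"
```

```text
t43.20 pos [378.7 279.1 256.3] x [ 1.  -0.1  0. ] z [ 0.  0. -1.] yaw-4.2 F [0.8 0.1 0.1] gap84.9 q [ 0.4 -0.1  1.9 -0.   1.4  0.5]
grip top corners? [[623.5 272.5]
 [620.5 251.3]
 [614.8 262.6]
 [604.9 270.9]]
trig top [[586.7 273.6]
 [585.4 253.6]
 [582.5 263.3]
 [579.1 273.5]]
nozzle [[562.4 266.1]
 [541.2 266.9]]
[[526.9 336.5]
 [517.5 194.6]
 [375.5 203.3]
 [381.7 338.8]] [450.4 268.3]
```

View pics/gun.png

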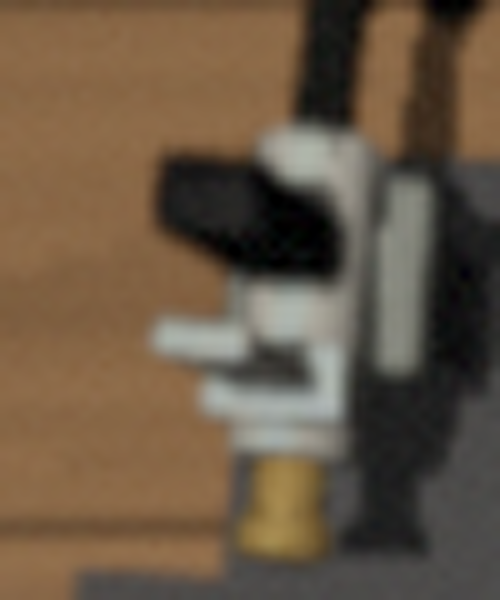

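View pics/gun2.png

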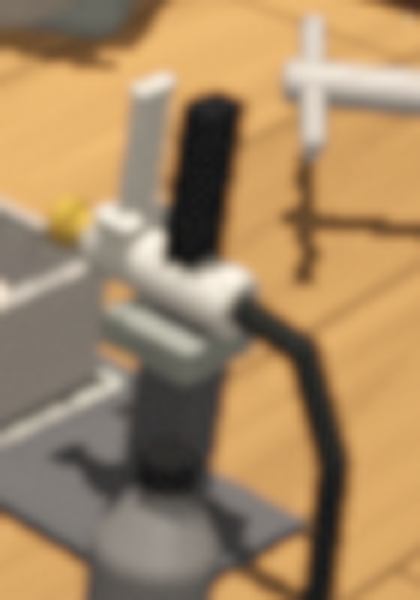

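```bash
python3 -c "
from h import *
plan([608,262.7,280],toolR(-4.3),10)"
```

```text
10 rows: delta [23.3, -0.2, -3.0] turn [0.0001, -0.0004, 0.0002] |d| 23.5 deg 0.02
```

>>> arm_command --steps '[{"delta_pos":[10,0,-20],"turn":[0,0,0],"jaw":85},{"delta_pos":[24,0,-9],"turn":[0,0,0],"jaw":85},{"delta_pos":[28,0,0],"turn":[0,0,0],"jaw":85},{"delta_pos":[28,0,0],"turn":[0,0,0],"jaw":85},{"delta_pos":[28,0,0],"turn":[0,0,0],"jaw":85}]'

```text
time: 43.72
ee_pos: [492.9, 268.5, 275.0]
eef_rot: [0.999, -0.036, -0.001, 0.002]
force: [-0.1, 0.5, 1.0]
finger_gap: 0.994
```

>>> arm_command --steps '[{"delta_pos":[28,0,0],"turn":[0,0,0],"jaw":85},{"delta_pos":[28,0,0],"turn":[0,0,0],"jaw":85},{"delta_pos":[28,0,0],"turn":[0,0,0],"jaw":85},{"delta_pos":[24,0,0],"turn":[0,0,0],"jaw":85},{"delta_pos":[8,0,0],"turn":[0,0,0],"jaw":85}]'

```text
time: 44.13
ee_pos: [609.8, 259.2, 273.9]
eef_rot: [0.999, -0.037, -0.002, 0.002]
force: [0.1, 0.5, -0.3]
finger_gap: 0.997
```

```bash
python3 -c "
from h import *
st();plan([608,262.7,202],toolR(-4.3),5)
s=cam('scene'); im=s['frame'][80:240,340:460]; cv2.imwrite('pics/gun3.png',cv2.resize(im,None,fx=4,fy=4,interpolation=cv2.INTER_CUBIC))
"
```

```text
t44.13 pos [609.8 259.2 273.9] x [ 0.997 -0.075 -0.003] z [-0.003 -0.004 -1.   ] yaw-4.3 F [ 0.1  0.5 -0.3] gap85.1 q [ 0.22  0.38  1.3  -0.    1.47  0.3 ]
5 rows: delta [-0.4, -0.7, 14.4] turn [0.0008, 0.0006, 0.0] |d| 14.4 deg 0.06
```

View pics/gun3.png

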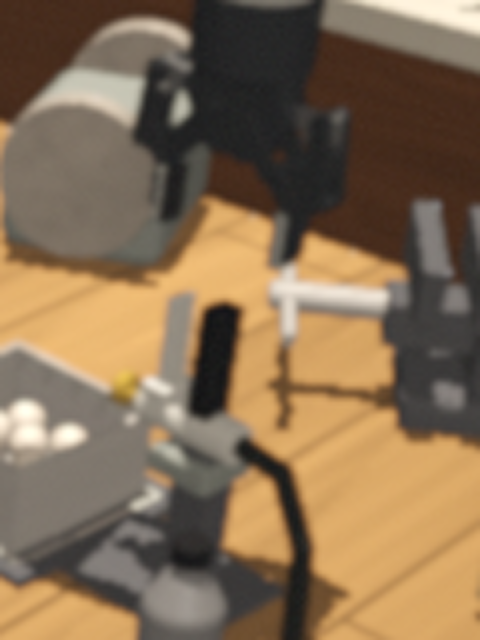

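Descend partway, then check.

>>> arm_command --steps '[{"delta_pos":[-2,-3,15],"turn":[0,0,0],"jaw":85},{"delta_pos":[0,0,15],"turn":[0,0,0],"jaw":85},{"delta_pos":[0,0,0],"turn":[0,0,0],"jaw":85},{"delta_pos":[0,0,0],"turn":[0,0,0],"jaw":85},{"delta_pos":[0,0,0],"turn":[0,0,0],"jaw":85}]'

```text
time: 44.6
ee_pos: [605.8, 263.7, 247.4]
eef_rot: [0.999, -0.036, -0.0, 0.001]
force: [0.1, 0.5, 0.7]
finger_gap: 0.994
```

```bash
python3 -c "
from h import *
st();plan([608,262.7,202],toolR(-4.3),5)
s=cam('scene'); im=s['frame'][80:240,340:460]; cv2.imwrite('pics/gun4.png',cv2.resize(im,None,fx=4,fy=4,interpolation=cv2.INTER_CUBIC))
"
```

```text
t44.60 pos [605.8 263.7 247.4] x [ 0.997 -0.073 -0.   ] z [-0.    -0.003 -1.   ] yaw-4.2 F [0.1 0.5 0.7] gap84.9 q [ 0.23  0.38  1.34 -0.    1.42  0.3 ]
5 rows: delta [0.5, 0.1, 9.1] turn [0.0005, 0.0, 0.0005] |d| 9.1 deg 0.04
```

View pics/gun4.png

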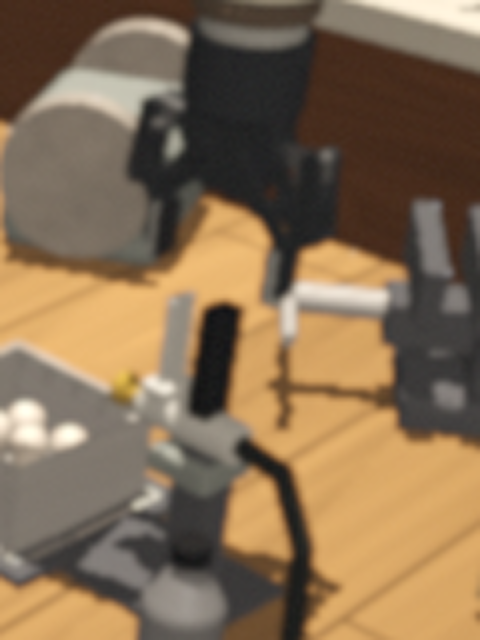

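```bash
python3 -c "
from h import *
np.set_printoptions(precision=1,suppress=True)
s=cam('scene'); p,R=pose()
f=lambda X:(proj(s,X)-[340,80])*4
for n,X in (('tipL',p+R@[-42.5,0,12]),('tipR',p+R@[42.5,0,12]),('grip top',[615,262.5,220]),('grip bot',[615,262.5,150]),('trigtop',[582.3,263.3,215]),('trigbot',[586,263.3,150]),('nozzle',[541,267,130])): print(n,f(np.array(X)))
"
```

```text
tipL [162.2 251.7]
tipR [266.1 297. ]
grip top [219.4 301.7]
grip bot [204.8 397.8]
trigtop [177.6 291.8]
trigbot [169.8 381.8]
nozzle [116.5 382.5]
```

>>> arm_command --steps '[{"delta_pos":[2.5,0,15],"turn":[0,0,0],"jaw":85},{"delta_pos":[0,0.5,15],"turn":[0,0,0],"jaw":85},{"delta_pos":[0,0,12],"turn":[0,0,0],"jaw":85},{"delta_pos":[0,0,3],"turn":[0,0,0],"jaw":85},{"delta_pos":[0,0,0],"turn":[0,0,0],"jaw":85}]' --grip_force 60

```text
time: 45.12
ee_pos: [608.1, 262.5, 200.8]
eef_rot: [0.999, -0.037, -0.001, 0.002]
force: [-0.2, 1.0, 0.1]
finger_gap: 0.996
```

```bash
python3 -c "
from h import *
st()
s=cam('scene'); im=s['frame'][80:240,340:460]; cv2.imwrite('pics/gun5.png',cv2.resize(im,None,fx=4,fy=4,interpolation=cv2.INTER_CUBIC))
"
```

```text
t45.12 pos [608.1 262.5 200.8] x [ 0.997 -0.073 -0.002] z [-0.002 -0.003 -1.   ] yaw-4.2 F [-0.2  1.   0.1] gap85.1 q [ 0.23  0.42  1.38 -0.    1.34  0.3 ]
```

View pics/gun5.png

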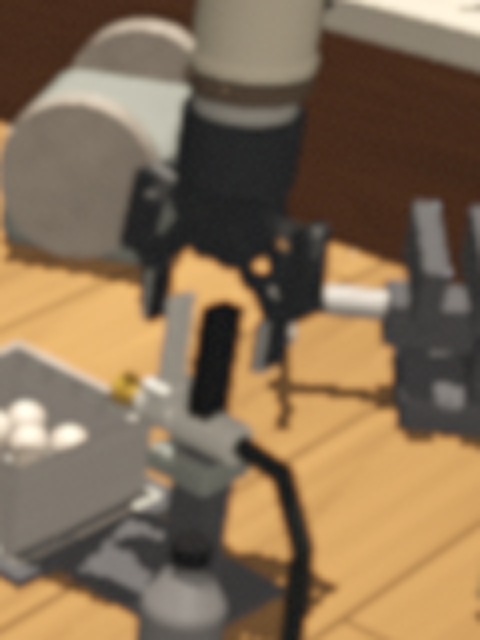

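>>> arm_command --steps '[{"delta_pos":[0,0,0],"turn":[0,0,0],"jaw":65},{"delta_pos":[0,0,0],"turn":[0,0,0],"jaw":50},{"delta_pos":[0,0,0],"turn":[0,0,0],"jaw":40},{"delta_pos":[0,0,0],"turn":[0,0,0],"jaw":32},{"delta_pos":[0,0,0],"turn":[0,0,0],"jaw":28}]'

```text
time: 45.58
ee_pos: [607.9, 263.2, 204.2]
eef_rot: [0.999, -0.036, -0.001, 0.001]
force: [-3.0, -0.2, 9.1]
finger_gap: 0.419
```

>>> arm_command --steps '[{"delta_pos":[0,0,0],"turn":[0,0,0],"jaw":25},{"delta_pos":[0,0,0],"turn":[0,0,0],"jaw":25},{"delta_pos":[0,0,0],"turn":[0,0,0],"jaw":25},{"delta_pos":[0,0,0],"turn":[0,0,0],"jaw":25},{"delta_pos":[0,0,0],"turn":[0,0,0],"jaw":25}]'

```text
time: 46.0
ee_pos: [607.9, 263.2, 204.2]
eef_rot: [0.999, -0.036, -0.001, 0.001]
force: [-2.5, 0.6, 9.6]
finger_gap: 0.417
```

```bash
python3 -c "
from h import *
st()
s=cam('scene'); im=s['frame'][80:240,340:460]; cv2.imwrite('pics/gun6.png',cv2.resize(im,None,fx=4,fy=4,interpolation=cv2.INTER_CUBIC))
"
```

```text
t46.00 pos [607.9 263.2 204.2] x [ 0.997 -0.072 -0.002] z [-0.002 -0.002 -1.   ] yaw-4.1 F [-2.5  0.6  9.6] gap35.6 q [ 0.23  0.42  1.38 -0.    1.34  0.3 ]
```

View pics/gun6.png

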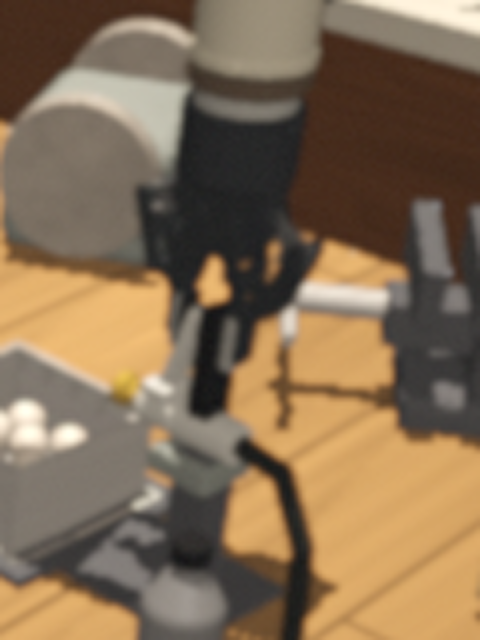

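>>> arm_command --steps '[{"delta_pos":[0,0,0],"turn":[0,0,0],"jaw":20},{"delta_pos":[0,0,0],"turn":[0,0,0],"jaw":20},{"delta_pos":[0,0,0],"turn":[0,0,0],"jaw":20},{"delta_pos":[0,0,0],"turn":[0,0,0],"jaw":20},{"delta_pos":[0,0,0],"turn":[0,0,0],"jaw":20}]' --grip_force 90

```text
time: 46.47
ee_pos: [608.3, 263.2, 204.3]
eef_rot: [0.999, -0.036, -0.001, 0.001]
force: [0.4, 1.6, 10.1]
finger_gap: 0.41
```

>>> arm_command --steps '[{"delta_pos":[0,0,0],"turn":[0,0,0],"jaw":20},{"delta_pos":[0,0,0],"turn":[0,0,0],"jaw":20},{"delta_pos":[0,0,0],"turn":[0,0,0],"jaw":20},{"delta_pos":[0,0,0],"turn":[0,0,0],"jaw":20},{"delta_pos":[0,0,0],"turn":[0,0,0],"jaw":20}]'

```text
time: 46.88
ee_pos: [608.3, 263.2, 204.3]
eef_rot: [0.999, -0.036, -0.001, 0.001]
force: [-0.1, 0.9, 9.9]
finger_gap: 0.409
```

>>> arm_command --steps '[{"delta_pos":[0,0,0],"turn":[0,0,0],"jaw":20},{"delta_pos":[0,0,0],"turn":[0,0,0],"jaw":20},{"delta_pos":[0,0,0],"turn":[0,0,0],"jaw":20},{"delta_pos":[0,0,0],"turn":[0,0,0],"jaw":20},{"delta_pos":[0,0,0],"turn":[0,0,0],"jaw":20}]'

```text
time: 47.3
ee_pos: [608.3, 263.2, 204.3]
eef_rot: [0.999, -0.036, -0.001, 0.001]
force: [0.7, 0.6, 9.0]
finger_gap: 0.407
```

```bash
python3 -c "
from h import *
st()
c=cam('scene'); crop(c,'s40',210,110,230,180,3)
"
```

```text
t47.30 pos [608.3 263.2 204.3] x [ 0.997 -0.073 -0.002] z [-0.002 -0.001 -1.   ] yaw-4.2 F [0.7 0.6 9. ] gap34.8 q [ 0.23  0.42  1.38 -0.    1.34  0.3 ]
```

View pics/s40.png

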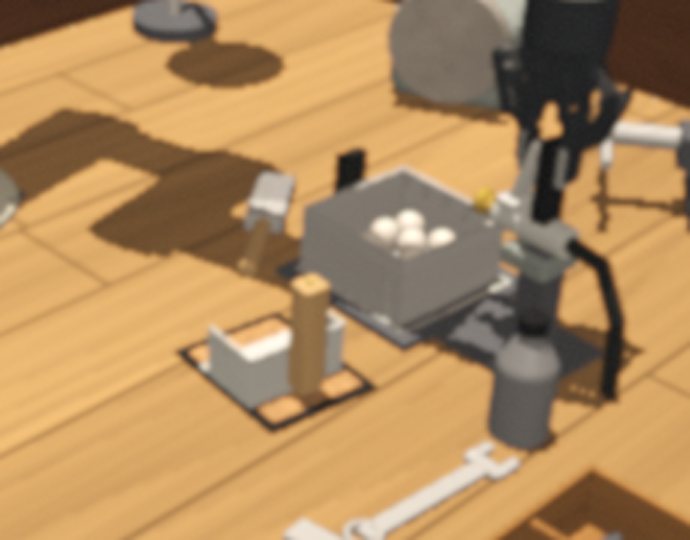

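>>> arm_command --steps '[{"delta_pos":[0,0,0],"turn":[0,0,0],"jaw":50},{"delta_pos":[0,0,0],"turn":[0,0,0],"jaw":70},{"delta_pos":[0,0,0],"turn":[0,0,0],"jaw":85},{"delta_pos":[0,0,0],"turn":[0,0,0],"jaw":85},{"delta_pos":[0,0,0],"turn":[0,0,0],"jaw":85}]'

```text
time: 47.77
ee_pos: [609.3, 262.6, 202.5]
eef_rot: [0.999, -0.037, 0.001, 0.001]
force: [-0.4, -0.6, 0.2]
finger_gap: 0.993
```

>>> arm_command --steps '[{"delta_pos":[0,0,-20],"turn":[0,0,0],"jaw":85},{"delta_pos":[0,0,-35],"turn":[0,0,0],"jaw":85},{"delta_pos":[0,0,-35],"turn":[0,0,0],"jaw":85},{"delta_pos":[-10,20,-5],"turn":[0,0,0],"jaw":85},{"delta_pos":[-10,35,0],"turn":[0,0,0],"jaw":85}]'

```text
time: 48.18
ee_pos: [586.7, 211.5, 301.9]
eef_rot: [0.999, -0.035, 0.005, -0.0]
force: [0.3, -0.5, 0.4]
finger_gap: 0.996
```

>>> arm_command --steps '[{"delta_pos":[-10,35,0],"turn":[0,0,0],"jaw":85},{"delta_pos":[-10,35,0],"turn":[0,0,0],"jaw":85},{"delta_pos":[-10,35,0],"turn":[0,0,0],"jaw":85},{"delta_pos":[-10,35,0],"turn":[0,0,0],"jaw":85},{"delta_pos":[-10,35,0],"turn":[0,0,0],"jaw":85}]'

```text
time: 48.6
ee_pos: [521.7, 37.1, 298.0]
eef_rot: [0.999, -0.036, 0.001, 0.001]
force: [-0.2, -0.6, 0.5]
finger_gap: 0.994
```

>>> arm_command --steps '[{"delta_pos":[-10,35,0],"turn":[0,0,0],"jaw":85},{"delta_pos":[-10,35,0],"turn":[0,0,0],"jaw":85},{"delta_pos":[-10,35,0],"turn":[0,0,0],"jaw":85},{"delta_pos":[-10,30,0],"turn":[0,0,0],"jaw":85},{"delta_pos":[0,10,0],"turn":[0,0,0],"jaw":85}]'

```text
time: 49.02
ee_pos: [470.5, -106.6, 298.5]
eef_rot: [0.999, -0.039, 0.0, 0.002]
force: [-0.7, 0.0, 0.3]
finger_gap: 0.995
```

```bash
python3 -c "
from h import *
st()
c=cam('scene'); crop(c,'s41',210,110,230,180,3)
c=cam('top'); crop(c,'t41',110,140,170,150,4); cv2.imwrite('pics/t41f.png',c['frame'])
"
```

```text
t49.02 pos [ 470.5 -106.6  298.5] x [ 0.997 -0.077  0.001] z [ 0.    -0.005 -1.   ] yaw-4.4 F [-0.7  0.   0.3] gap85.0 q [-0.47 -0.12  1.79 -0.    1.46 -0.39]
```

View pics/s41.png

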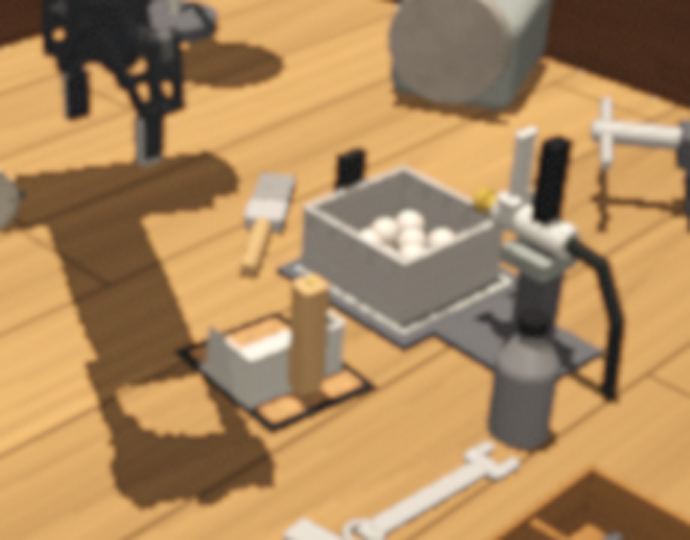

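View pics/t41.png

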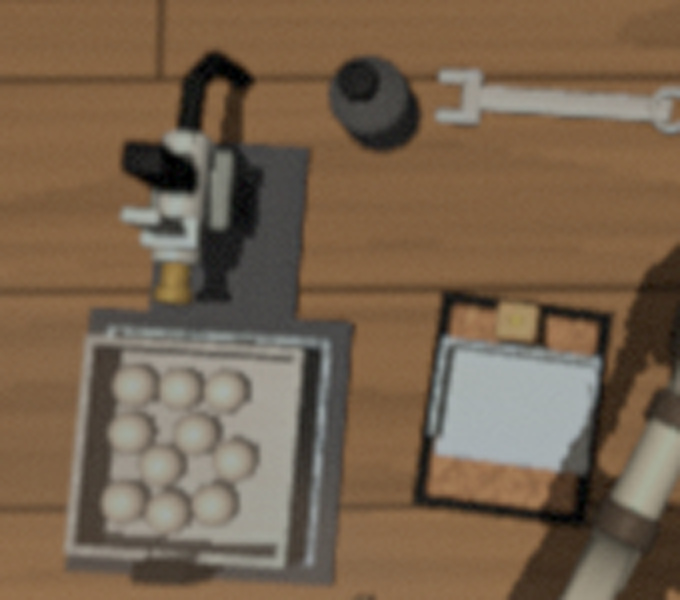

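View pics/t41f.png

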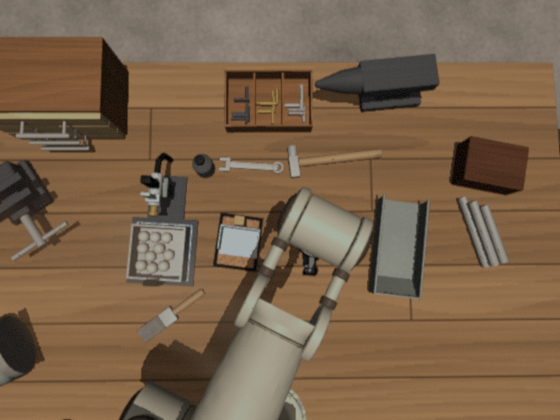

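```bash
python3 -c "
from h import *
np.set_printoptions(precision=1,suppress=True)
c=cam('top'); o=(110,140)
g=tp(c,[(518,322)],o,4,122)[0]; a=np.radians(-8); print('scoop',g-50*np.array([np.cos(a),np.sin(a)]),'mat [480.6 63.9]')
m=tp(c,[(443,292),(613,314),(584,523),(416,501)],o,4,4); print(m.mean(0))
r=tp(c,[(88,334),(304,345),(287,568),(66,556)],o,4,78); print('tub',r.mean(0),'pad [455.9 271.9]')
st(); ctrl.sign_off()
"
```

```text
scoop [478.6  60.6] mat [480.6 63.9]
[480.6  65.1]
tub [451.1 269.6] pad [455.9 271.9]
t49.17 pos [ 472.  -103.3  298.2] x [ 1.  -0.1  0. ] z [ 0. -0. -1.] yaw-4.3 F [-0.   0.5 -0.8] gap84.9 q [-0.5 -0.1  1.8 -0.   1.5 -0.4]
the job is handed in; nothing more can be done
```

All 10 balls present are in the tub and the job is handed in at 49 s. The tub stands on the marked plate, the trigger has been squeezed, held and let go, and the scoop is upright on its mat.

- **Balls:** the first scoopful brought six. The other four rolled back, and one of them went out of the tray's open end onto the table. I stood the scoop on its mat, picked that ball up with the fingers, then scooped the last three.
- **Tub:** carried by its lug and set down on the plate. The last top view puts its middle about 5 mm from the plate's middle, with 10 balls counted in it.
- **Trigger:** held closed for well over a second, first at 60 N and then at 90 N. The gap settled at about 35 mm and moved by less than 1 mm with the extra force, so I took it to be at its stop. The angle itself cannot be read. Afterwards it looks upright, as at the start.
- **Scoop:** upright on its mat, about 4–5 mm from the mat's middle.
- **Other things:** hammer, wrench and bottle look unmoved, and the gripper was well clear of everything.

No check failed, and I saw no knock to the tub or scoop.

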